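# Load the weld inspection stage

### The arm

A 6-joint arm with a two-finger parallel gripper is mounted at the origin on the work surface. World frame = base frame: x ahead of the robot, y to its left, z up, the work surface at z = 0. Lengths are in m, angles in rad, forces in N, time in s.
With the tool pointing down it reaches from about 0.25 to 0.725 m from the base axis. Payload 4 kg.
Tool frame: the origin (TCP) lies midway between the tips of the shut fingers; the grasp point (between the pads) lies 19 mm behind it; z points along the fingers, y is the line along which they close (so a half turn about z gives the same grasp; the last joint's range is limited). The gripper opens to 85 mm and grips with 20 to 120 N. Pads are 22 mm wide; open, the fingers measure 114 mm over their backs; the gripper's body (76 mm by 85 mm) begins 54 mm behind the grasp point. The pads swing forward as they close: fully open they stand 13 mm farther back than shut.
Start: joints at [-1.336, 0.241, 0.005, 1.335, 0, 1.571], TCP at [0.116, -0.486, 0.211] pointing down, gripper open.
Joint ranges: [-2.72, 2.72], [-1.05, 1.87], [-1.09, 1.28], [-1.99, 2.15], [-1.42, 1.44], [-3.14, 3.14]. Speed limits (rad/s): [2.79, 2.79, 3.14, 3.14, 3.14, 3.14].

### API

Orientations are given as a unit quaternion [w, x, y, z].
In Python, from plant import ctrl gives the robot as it stands. The module is installed in compiled form; this text tells all that it offers.
- The arm moves only by the tool jog_arm, never from a script. Its argument "commands" is a list of rows, each an object of numbers: "dx", "dy", "dz": the shift along the tool's x, y, z as a fraction of full scale; "wx", "wy", "wz": the turn, a rotation vector about the tool's x, y, z as a fraction of full scale. A call has exactly 10 rows; each row is the pose to reach, as a shift and turn from the pose commanded when the call began, along the tool's axes at that moment, turning the shorter way round; what a row does not reach only later rows make up. Full scale, the value 1, is 30 cm for a shift and 180 degrees for a turn. A row lasts 1/10 s, in which the tool goes at most 50 mm and 8.59 degrees, less where a joint would pass 70% of its speed; a pose out of reach is approached as far as the arm can. A call with a number of a shift or a turn outside -1 to 1 is refused whole. A call with a gripper value outside its range is refused whole. "jaw" is the closure, from 0 (fully open) to 1 (shut), set as the call begins (left out, the last holds). The fingers move at their own pace and stop on an object; "grip_force" is the grip in N (left out, the last holds). Time passes only in rows, so rows that repeat a pose let the fingers close, or fill a call up. It gives the time, the measured TCP pose, the force, the opening and the grip force at its end, in the units of the state.
- ctrl.state(): the state, without advancing time (a new reading comes with each control period).
- ctrl.grab_frame(name): name is "scene" or "top" or "wrist"; returns a dict with "image" (384x512x3 uint8, blue, green, red), "fovy" (degrees; the focal length in pixels is half the picture's height over the tangent of half this angle, whatever the lens; pixels are square), "cx", "cy" (the principal point, pixels), "cam_to_world" (4x4, takes a point from camera to world coordinates). Camera axes: x right, y down, z forward; pixel columns grow to the right and rows downward; lengths in m; the calibration is good to about 2 mm. A picture is of the moment at which its call begins. There is no depth.
- ctrl.job_done(): hands the job in; it is judged then, once.
The state is a dict: "time": time; "q": joint angles; "joint_velocities": joint speeds; "joint_torque": joint torques, N m; "eef_pos": TCP position; "orientation": TCP orientation; "force": force on the tool from outside, world axes, zero at the start; "moment": the same for the moment, N m; "opening": opening from 0.0 (shut) to 1.0 (fully open); "finger_force": force on a finger pad.
Only numpy, scipy, OpenCV 4.12 (cv2) and the standard library are available. Lean on these libraries where they do the work, as an engineer would, in place of code of your own. Each camera call takes 0.05 s, during which the arm holds its last target. There are 200 camera calls.

### The job

Get the weld inspection stage ready: seat the stepped reference block fully down in its matching pocket, and lift every weld coupon off the turntable and set it down flat on its base in a bay of its own, centred between the two stops and square with them. Only when everything is loaded, push the console's lever all the way over, away from the robot. Leave the tools lying around the bench where they are.

Things in the scene. Friction and masses are not known exactly. Their poses are not given: they have to be found in the camera images.
- coupon1: welded T-shaped test coupon of steel, 0.46 kg: base plate 90 x 44 x 8 mm (long side along its x, width along y) with an upright web, 10 mm thick and 90 mm long, along its middle; top of web 38 mm above the underside. Origin: centre of the underside, z up. Starts standing on the turntable's disc. Three or four alike; any may go in any bay, either end first. None if absent
- coupon2: welded T-shaped test coupon of steel, 0.46 kg: base plate 90 x 44 x 8 mm (long side along its x, width along y) with an upright web, 10 mm thick and 90 mm long, along its middle; top of web 38 mm above the underside. Origin: centre of the underside, z up. Starts standing on the turntable's disc. Three or four alike; any may go in any bay, either end first. None if absent
- coupon3: welded T-shaped test coupon of steel, 0.46 kg: base plate 90 x 44 x 8 mm (long side along its x, width along y) with an upright web, 10 mm thick and 90 mm long, along its middle; top of web 38 mm above the underside. Origin: centre of the underside, z up. Starts standing on the turntable's disc. Three or four alike; any may go in any bay, either end first. None if absent
- coupon4: welded T-shaped test coupon of steel, 0.46 kg: base plate 90 x 44 x 8 mm (long side along its x, width along y) with an upright web, 10 mm thick and 90 mm long, along its middle; top of web 38 mm above the underside. Origin: centre of the underside, z up. Starts standing on the turntable's disc. Three or four alike; any may go in any bay, either end first. None if absent
- block: stepped steel reference block, about 0.6 kg, 80 mm long: a thick part 50 x 40 mm, 36 mm high, and at one end a narrow tongue 30 x 22 mm, 14 mm high. Origin: on the underside, midway of the length, on the centre line; x points along it to the tongue: thick part x -40..+10 mm (middle -15 mm), tongue +10..+40 mm; z up. Starts on the bench in front of the console
- bay1 (a point): point on the stage's top face, midway between the two stops of one bay and in line with them (20 mm above the bench). x runs from the near stop to the far one, z up. Stage: fixed plate 160 x 385 x 20 mm, four bays in a row 75 mm apart, then the pocket 85 mm on. Stops: black blocks 12 mm high, 44 mm wide like a coupon, 114 mm apart face to face (12 mm spare at each end); sides open
- bay2 (a point): point on the stage's top face, midway between the two stops of one bay and in line with them (20 mm above the bench). x runs from the near stop to the far one, z up. Alike with bay1
- bay3 (a point): point on the stage's top face, midway between the two stops of one bay and in line with them (20 mm above the bench). x runs from the near stop to the far one, z up. Alike with bay1
- bay4 (a point): point on the stage's top face, midway between the two stops of one bay and in line with them (20 mm above the bench). x runs from the near stop to the far one, z up. Alike with bay1
- pocket (a point): centre of the floor of the black-walled pocket on the stage, shaped like the block with 2.5 mm to spare all round. Walls stand 12 mm above the floor, 8 mm thick at the thick part. The floor is the stage's top, 20 mm above the bench. Seated, the block's origin lies here and its x (tongue) points along this x, away from the robot; z up
- turntable: base of the welding turntable, fixed to the bench. On it a round steel disc, 320 mm across, top 60 mm above the bench, spins freely about the vertical: a light sideways push turns it with all that lies on it. Origin: under the disc's centre, on the bench. The turntable stands on one side of the robot, the stage on the other; the sides vary
- console: fixed grey box, 100 x 90 x 30 mm, near the middle of the bench, that carries the lever. Origin: centre of its underside. The lever's pivot lies 30 mm above it along its z; the lever swings towards the console's own +x (away from the robot)
- lever (a joint): lever angle in rad: about 0 leaning to the robot (off), 1.0 leaning fully away (on); stays where left, resists with less than 2 N at the tip, end stop at 1.0. Rod 10 mm thick, 80 mm from pivot to knob centre; at 0 it leans 0.5 rad back from vertical, at 1.0 0.5 rad forward
- lever_tip (a point): centre of the lever's black ball knob, 26 mm across
- hammer: hand hammer about 240 mm long lying at the far side of the bench. Origin: centre of its underside. To be left alone
- brush: short-handled flat brush about 180 mm long lying at the far side of the bench. Origin: centre of its underside. To be left alone
- square: flat 90 x 90 mm corner square, 18 mm high at most, lying beyond the console, at the far side of the bench. Origin: centre of its underside. To be left alone
Things that resemble listed ones, but are neither listed nor needed, are in the scene too. Of the things that look like the console, the middle-sized one is meant.

How it is judged:
On the way, in this order (a step that is already met when the one before it is completed fails the run):
1. block seated in the pocket and every coupon centred in a bay, let go and still, the lever not yet thrown (((x of coupon1 in the frame of bay1 between -0.006 and 0.006 m and y of coupon1 in the frame of bay1 between -0.006 and 0.006 m and z of coupon1 in the frame of bay1 between -0.003 and 0.003 m and angle between the x axis of coupon1 and the x axis of bay1, either way round below 0.1 rad and angle between coupon1's own z axis and vertical below 0.06 rad) or (x of coupon1 in the frame of bay2 between -0.006 and 0.006 m and y of coupon1 in the frame of bay2 between -0.006 and 0.006 m and z of coupon1 in the frame of bay2 between -0.003 and 0.003 m and angle between the x axis of coupon1 and the x axis of bay2, either way round below 0.1 rad and angle between coupon1's own z axis and vertical below 0.06 rad) or (x of coupon1 in the frame of bay3 between -0.006 and 0.006 m and y of coupon1 in the frame of bay3 between -0.006 and 0.006 m and z of coupon1 in the frame of bay3 between -0.003 and 0.003 m and angle between the x axis of coupon1 and the x axis of bay3, either way round below 0.1 rad and angle between coupon1's own z axis and vertical below 0.06 rad) or (x of coupon1 in the frame of bay4 between -0.006 and 0.006 m and y of coupon1 in the frame of bay4 between -0.006 and 0.006 m and z of coupon1 in the frame of bay4 between -0.003 and 0.003 m and angle between the x axis of coupon1 and the x axis of bay4, either way round below 0.1 rad and angle between coupon1's own z axis and vertical below 0.06 rad)) and contact force between the fingers and coupon1 below 0.05 N and linear speed of each of coupon1, coupon2, coupon3, coupon4, block below 0.02 m/s and ((x of coupon2 in the frame of bay1 between -0.006 and 0.006 m and y of coupon2 in the frame of bay1 between -0.006 and 0.006 m and z of coupon2 in the frame of bay1 between -0.003 and 0.003 m and angle between the x axis of coupon2 and the x axis of bay1, either way round below 0.1 rad and angle between coupon2's own z axis and vertical below 0.06 rad) or (x of coupon2 in the frame of bay2 between -0.006 and 0.006 m and y of coupon2 in the frame of bay2 between -0.006 and 0.006 m and z of coupon2 in the frame of bay2 between -0.003 and 0.003 m and angle between the x axis of coupon2 and the x axis of bay2, either way round below 0.1 rad and angle between coupon2's own z axis and vertical below 0.06 rad) or (x of coupon2 in the frame of bay3 between -0.006 and 0.006 m and y of coupon2 in the frame of bay3 between -0.006 and 0.006 m and z of coupon2 in the frame of bay3 between -0.003 and 0.003 m and angle between the x axis of coupon2 and the x axis of bay3, either way round below 0.1 rad and angle between coupon2's own z axis and vertical below 0.06 rad) or (x of coupon2 in the frame of bay4 between -0.006 and 0.006 m and y of coupon2 in the frame of bay4 between -0.006 and 0.006 m and z of coupon2 in the frame of bay4 between -0.003 and 0.003 m and angle between the x axis of coupon2 and the x axis of bay4, either way round below 0.1 rad and angle between coupon2's own z axis and vertical below 0.06 rad)) and contact force between the fingers and coupon2 below 0.05 N and ((x of coupon3 in the frame of bay1 between -0.006 and 0.006 m and y of coupon3 in the frame of bay1 between -0.006 and 0.006 m and z of coupon3 in the frame of bay1 between -0.003 and 0.003 m and angle between the x axis of coupon3 and the x axis of bay1, either way round below 0.1 rad and angle between coupon3's own z axis and vertical below 0.06 rad) or (x of coupon3 in the frame of bay2 between -0.006 and 0.006 m and y of coupon3 in the frame of bay2 between -0.006 and 0.006 m and z of coupon3 in the frame of bay2 between -0.003 and 0.003 m and angle between the x axis of coupon3 and the x axis of bay2, either way round below 0.1 rad and angle between coupon3's own z axis and vertical below 0.06 rad) or (x of coupon3 in the frame of bay3 between -0.006 and 0.006 m and y of coupon3 in the frame of bay3 between -0.006 and 0.006 m and z of coupon3 in the frame of bay3 between -0.003 and 0.003 m and angle between the x axis of coupon3 and the x axis of bay3, either way round below 0.1 rad and angle between coupon3's own z axis and vertical below 0.06 rad) or (x of coupon3 in the frame of bay4 between -0.006 and 0.006 m and y of coupon3 in the frame of bay4 between -0.006 and 0.006 m and z of coupon3 in the frame of bay4 between -0.003 and 0.003 m and angle between the x axis of coupon3 and the x axis of bay4, either way round below 0.1 rad and angle between coupon3's own z axis and vertical below 0.06 rad)) and contact force between the fingers and coupon3 below 0.05 N and ((x of coupon4 in the frame of bay1 between -0.006 and 0.006 m and y of coupon4 in the frame of bay1 between -0.006 and 0.006 m and z of coupon4 in the frame of bay1 between -0.003 and 0.003 m and angle between the x axis of coupon4 and the x axis of bay1, either way round below 0.1 rad and angle between coupon4's own z axis and vertical below 0.06 rad) or (x of coupon4 in the frame of bay2 between -0.006 and 0.006 m and y of coupon4 in the frame of bay2 between -0.006 and 0.006 m and z of coupon4 in the frame of bay2 between -0.003 and 0.003 m and angle between the x axis of coupon4 and the x axis of bay2, either way round below 0.1 rad and angle between coupon4's own z axis and vertical below 0.06 rad) or (x of coupon4 in the frame of bay3 between -0.006 and 0.006 m and y of coupon4 in the frame of bay3 between -0.006 and 0.006 m and z of coupon4 in the frame of bay3 between -0.003 and 0.003 m and angle between the x axis of coupon4 and the x axis of bay3, either way round below 0.1 rad and angle between coupon4's own z axis and vertical below 0.06 rad) or (x of coupon4 in the frame of bay4 between -0.006 and 0.006 m and y of coupon4 in the frame of bay4 between -0.006 and 0.006 m and z of coupon4 in the frame of bay4 between -0.003 and 0.003 m and angle between the x axis of coupon4 and the x axis of bay4, either way round below 0.1 rad and angle between coupon4's own z axis and vertical below 0.06 rad)) and contact force between the fingers and coupon4 below 0.05 N and x of block in the frame of pocket between -0.005 and 0.005 m and y of block in the frame of pocket between -0.005 and 0.005 m and z of block in the frame of pocket between -0.003 and 0.003 m and angle between the x axis of block and the x axis of pocket, either way round below 0.1 rad and angle between block's own z axis and vertical below 0.06 rad and contact force between the fingers and block below 0.05 N and value of joint lever below 0.5 rad), for 0.2 s.
2. lever thrown fully over (value of joint lever above 0.85 rad), for 0.2 s.
At the end, for the whole second after the job is handed in: Block on the pocket floor (3 mm in height, 5 mm sideways, 0.10 rad); each coupon flat in its own bay, within 6 mm of the midpoint of the stops along and across, 0.10 rad of square; all released and still; lever beyond 0.85 rad, thrown after loading (((x of coupon1 in the frame of bay1 between -0.006 and 0.006 m and y of coupon1 in the frame of bay1 between -0.006 and 0.006 m and z of coupon1 in the frame of bay1 between -0.003 and 0.003 m and angle between the x axis of coupon1 and the x axis of bay1, either way round below 0.1 rad and angle between coupon1's own z axis and vertical below 0.06 rad) or (x of coupon1 in the frame of bay2 between -0.006 and 0.006 m and y of coupon1 in the frame of bay2 between -0.006 and 0.006 m and z of coupon1 in the frame of bay2 between -0.003 and 0.003 m and angle between the x axis of coupon1 and the x axis of bay2, either way round below 0.1 rad and angle between coupon1's own z axis and vertical below 0.06 rad) or (x of coupon1 in the frame of bay3 between -0.006 and 0.006 m and y of coupon1 in the frame of bay3 between -0.006 and 0.006 m and z of coupon1 in the frame of bay3 between -0.003 and 0.003 m and angle between the x axis of coupon1 and the x axis of bay3, either way round below 0.1 rad and angle between coupon1's own z axis and vertical below 0.06 rad) or (x of coupon1 in the frame of bay4 between -0.006 and 0.006 m and y of coupon1 in the frame of bay4 between -0.006 and 0.006 m and z of coupon1 in the frame of bay4 between -0.003 and 0.003 m and angle between the x axis of coupon1 and the x axis of bay4, either way round below 0.1 rad and angle between coupon1's own z axis and vertical below 0.06 rad)) and contact force between the fingers and coupon1 below 0.05 N and linear speed of each of coupon1, coupon2, coupon3, coupon4, block below 0.02 m/s and ((x of coupon2 in the frame of bay1 between -0.006 and 0.006 m and y of coupon2 in the frame of bay1 between -0.006 and 0.006 m and z of coupon2 in the frame of bay1 between -0.003 and 0.003 m and angle between the x axis of coupon2 and the x axis of bay1, either way round below 0.1 rad and angle between coupon2's own z axis and vertical below 0.06 rad) or (x of coupon2 in the frame of bay2 between -0.006 and 0.006 m and y of coupon2 in the frame of bay2 between -0.006 and 0.006 m and z of coupon2 in the frame of bay2 between -0.003 and 0.003 m and angle between the x axis of coupon2 and the x axis of bay2, either way round below 0.1 rad and angle between coupon2's own z axis and vertical below 0.06 rad) or (x of coupon2 in the frame of bay3 between -0.006 and 0.006 m and y of coupon2 in the frame of bay3 between -0.006 and 0.006 m and z of coupon2 in the frame of bay3 between -0.003 and 0.003 m and angle between the x axis of coupon2 and the x axis of bay3, either way round below 0.1 rad and angle between coupon2's own z axis and vertical below 0.06 rad) or (x of coupon2 in the frame of bay4 between -0.006 and 0.006 m and y of coupon2 in the frame of bay4 between -0.006 and 0.006 m and z of coupon2 in the frame of bay4 between -0.003 and 0.003 m and angle between the x axis of coupon2 and the x axis of bay4, either way round below 0.1 rad and angle between coupon2's own z axis and vertical below 0.06 rad)) and contact force between the fingers and coupon2 below 0.05 N and ((x of coupon3 in the frame of bay1 between -0.006 and 0.006 m and y of coupon3 in the frame of bay1 between -0.006 and 0.006 m and z of coupon3 in the frame of bay1 between -0.003 and 0.003 m and angle between the x axis of coupon3 and the x axis of bay1, either way round below 0.1 rad and angle between coupon3's own z axis and vertical below 0.06 rad) or (x of coupon3 in the frame of bay2 between -0.006 and 0.006 m and y of coupon3 in the frame of bay2 between -0.006 and 0.006 m and z of coupon3 in the frame of bay2 between -0.003 and 0.003 m and angle between the x axis of coupon3 and the x axis of bay2, either way round below 0.1 rad and angle between coupon3's own z axis and vertical below 0.06 rad) or (x of coupon3 in the frame of bay3 between -0.006 and 0.006 m and y of coupon3 in the frame of bay3 between -0.006 and 0.006 m and z of coupon3 in the frame of bay3 between -0.003 and 0.003 m and angle between the x axis of coupon3 and the x axis of bay3, either way round below 0.1 rad and angle between coupon3's own z axis and vertical below 0.06 rad) or (x of coupon3 in the frame of bay4 between -0.006 and 0.006 m and y of coupon3 in the frame of bay4 between -0.006 and 0.006 m and z of coupon3 in the frame of bay4 between -0.003 and 0.003 m and angle between the x axis of coupon3 and the x axis of bay4, either way round below 0.1 rad and angle between coupon3's own z axis and vertical below 0.06 rad)) and contact force between the fingers and coupon3 below 0.05 N and ((x of coupon4 in the frame of bay1 between -0.006 and 0.006 m and y of coupon4 in the frame of bay1 between -0.006 and 0.006 m and z of coupon4 in the frame of bay1 between -0.003 and 0.003 m and angle between the x axis of coupon4 and the x axis of bay1, either way round below 0.1 rad and angle between coupon4's own z axis and vertical below 0.06 rad) or (x of coupon4 in the frame of bay2 between -0.006 and 0.006 m and y of coupon4 in the frame of bay2 between -0.006 and 0.006 m and z of coupon4 in the frame of bay2 between -0.003 and 0.003 m and angle between the x axis of coupon4 and the x axis of bay2, either way round below 0.1 rad and angle between coupon4's own z axis and vertical below 0.06 rad) or (x of coupon4 in the frame of bay3 between -0.006 and 0.006 m and y of coupon4 in the frame of bay3 between -0.006 and 0.006 m and z of coupon4 in the frame of bay3 between -0.003 and 0.003 m and angle between the x axis of coupon4 and the x axis of bay3, either way round below 0.1 rad and angle between coupon4's own z axis and vertical below 0.06 rad) or (x of coupon4 in the frame of bay4 between -0.006 and 0.006 m and y of coupon4 in the frame of bay4 between -0.006 and 0.006 m and z of coupon4 in the frame of bay4 between -0.003 and 0.003 m and angle between the x axis of coupon4 and the x axis of bay4, either way round below 0.1 rad and angle between coupon4's own z axis and vertical below 0.06 rad)) and contact force between the fingers and coupon4 below 0.05 N and x of block in the frame of pocket between -0.005 and 0.005 m and y of block in the frame of pocket between -0.005 and 0.005 m and z of block in the frame of pocket between -0.003 and 0.003 m and angle between the x axis of block and the x axis of pocket, either way round below 0.1 rad and angle between block's own z axis and vertical below 0.06 rad and contact force between the fingers and block below 0.05 N and value of joint lever above 0.85 rad); the robot touches nothing.
It fails at once if the hammer is moved more than 30 mm (distance of hammer from where it was at the start of the episode above 0.03 m).
It fails at once if the brush is moved more than 30 mm (distance of brush from where it was at the start of the episode above 0.03 m).
It fails at once if the square is moved more than 30 mm (distance of square from where it was at the start of the episode above 0.03 m).
Of coupon1, coupon2, coupon3, coupon4 only 3 to 4 are there at a start; the rules pass over those that are not, and their reading is None.
At some moment in a run one of coupon1, coupon2, coupon3, coupon4, block may be knocked a few centimetres aside while the robot is not near it.
It also fails if it takes over 210 s, if anything falls off the work surface, if the arm or the gripper's body presses on something with over 40 N, if the wrist force passes 120 N, or if a joint passes its speed limit or range.

## Working session

There is one attempt and no reset: what is moved stays moved. The work goes in short steps, Python scripts to look and compute and a tool call to move; the robot and the scene stay as the last step left them, time stands still between calls to the robot, and variables do not carry over. Pictures are saved under pics/ and viewed, at most 14 in all, crops included, and the job is handed in when it is done.

Besides the shell and the picture viewer there is one more tool, called after ">>>" as a command line: name --argument value ..., lists and objects as JSON in quotes. jog_arm: Moves the arm, as the interface text tells. Its arguments: {"type":"object","properties":{"commands":{"type":"array"},"jaw":{"type":"number"},"grip_force":{"type":"number"}},"required":["commands"]}

```bash
mkdir -p pics; cat > h.py <<'E'
import numpy as np, cv2, json, sys
from plant import ctrl
def grab(n, f):
    d=ctrl.grab_frame(n); cv2.imwrite(f'pics/{f}.png',d['image'])
    np.savez(f'pics/{f}.npz',**{k:np.array(v) for k,v in d.items()}); return d
def load(f): return np.load(f'pics/{f}.npz')
def ray(d,u,v,z):
    fl=192/np.tan(np.radians(float(d['fovy']))/2)
    T=d['cam_to_world']; r=T[:3,:3]@np.array([(u-d['cx'])/fl,(v-d['cy'])/fl,1]); o=T[:3,3]
    return o+r*(z-o[2])/r[2]
def proj(d,p):
    fl=192/np.tan(np.radians(float(d['fovy']))/2)
    T=d['cam_to_world']; c=T[:3,:3].T@(np.array(p)-T[:3,3]); return fl*c[0]/c[2]+float(d['cx']),fl*c[1]/c[2]+float(d['cy'])
E
python3 - <<'E'
from h import *
np.set_printoptions(precision=3,suppress=True)
for n in ('top','scene'):
    d=grab(n,n+'0'); print(d['fovy'],d['cx'],d['cy'],d['cam_to_world'])
    cv2.imwrite(f'pics/{n}0b.png',cv2.resize(d['image'],(800,600),interpolation=cv2.INTER_CUBIC))
print(ctrl.state())
E
```

```text
47.50175007010131 265.92657726002557 191.07399902088594 [[-0.024 -0.995  0.098  0.468]
 [-0.999  0.026  0.018 -0.021]
 [-0.021 -0.097 -0.995  1.45 ]
 [ 0.     0.     0.     1.   ]]
57.433472816387756 252.66057310132155 184.7884926955725 [[-0.806  0.38  -0.453  1.022]
 [ 0.591  0.523 -0.614  0.605]
 [ 0.004 -0.763 -0.646  0.706]
 [ 0.     0.     0.     1.   ]]
{'time': 0.1, 'q': array([-1.336,  0.241,  0.004,  1.335, -0.   ,  1.571]), 'joint_velocities': array([ 0.   , -0.002,  0.005,  0.001,  0.002, -0.001]), 'joint_torque': array([  0.   , -37.314,  25.301,   0.011,  -0.   ,   0.   ]), 'eef_pos': array([ 0.116, -0.486,  0.21 ]), 'orientation': array([-0.001,  0.993,  0.117, -0.   ]), 'force': array([ 0.002,  0.179, -0.339]), 'moment': array([-0.063, -0.027,  0.003]), 'finger_force': 0.0, 'opening': 0.998751928946176}
```

View pics/top0b.png

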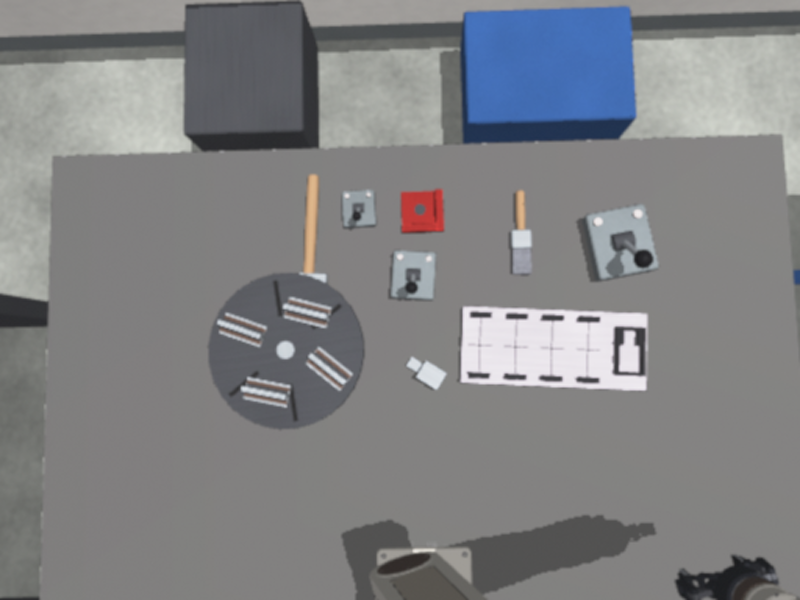

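View pics/scene0b.png

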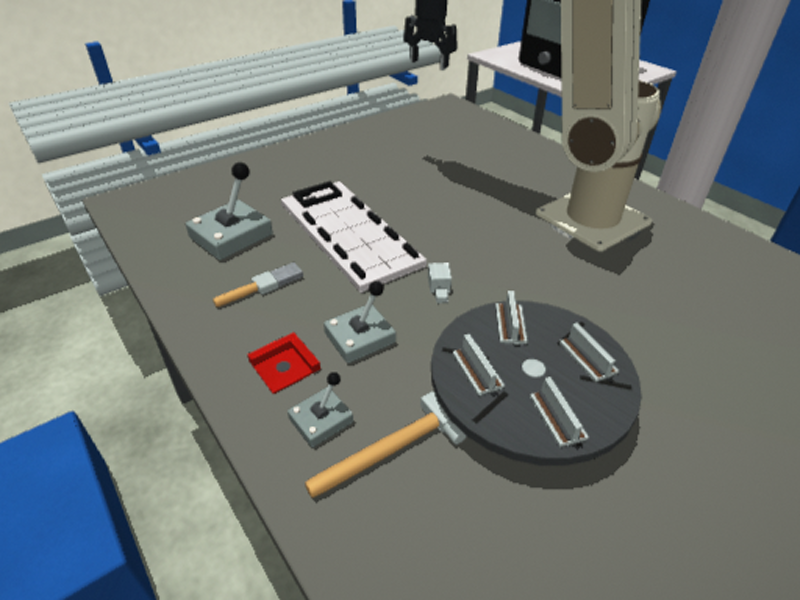

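The pictures show the turntable on the left (disc centre at about 286,350 in the 800 px top view) with four coupons, and the stage on the right (463..648, 307..390). The block is at (427,372), and the middle-sized console at (413,275) with its knob at (411,287). Next I turn these pixels into positions.

```bash
cat >> h.py <<'E'
from scipy.spatial.transform import Rotation as Ro
def rot():
    q=ctrl.state()['orientation']; return Ro.from_quat([q[1],q[2],q[3],q[0]])
def go(x,y,z,yaw=None):
    "jog fractions from measured pose to target; yaw = direction (rad) of tool y mod pi; tool down"
    s=ctrl.state(); R=rot(); p=s['eef_pos']
    d=R.inv().apply(np.array([x,y,z])-p)/.3
    ty=R.apply([0,1,0]); cur=np.arctan2(ty[1],ty[0])
    if yaw is None: yaw=cur
    dl=(yaw-cur+np.pi/2)%np.pi-np.pi/2
    best=None
    for k in (0,-np.pi,np.pi):
        a=cur+dl+k; y_=np.array([np.cos(a),np.sin(a),0]); z_=np.array([0,0,-1]); x_=np.cross(y_,z_)
        w=(R.inv()*Ro.from_matrix(np.array([x_,y_,z_]).T)).as_rotvec()
        if best is None: best=w
    print('from',p.round(4),'curyaw',round(cur,3),'q',s['q'].round(2),'F',s['force'].round(1),'t',round(s['time'],1),'op',round(s['opening'],3))
    print('dxyz',d.round(4),'w',(best/np.pi).round(4),'dyaw',round(dl,3))
E
python3 - <<'E'
from h import *
np.set_printoptions(precision=3,suppress=True)
d=load('top0')
k=1.5625
def P(n,u,v,z): print(n,ray(d,u/k,v/k,z))
for c in [(463,307),(648,313),(646,390),(460,382)]: P('stage',*c,.02)
P('pocket',629,351,.02)
P('disc',286,350,.06)
for c in [(307,312),(242,329),(329,368),(267,392)]: P('coup',*c,.09)
P('block',427,373,.02);P('tong',413,364,.014);P('console',413,275,.03);P('knob',411,287,.1)
P('hammerhead',314,278,.02)
go(.42,-.2,.38,np.pi/2)
for n in ('scene',):pass
w=grab('wrist','w0');print(w['cam_to_world'],w['fovy'])
E
```

```text
stage [ 0.588 -0.094  0.02 ]
stage [ 0.565 -0.479  0.02 ]
stage [ 0.406 -0.466  0.02 ]
stage [ 0.432 -0.083  0.02 ]
pocket [ 0.487 -0.436  0.02 ]
disc [0.506 0.271 0.06 ]
coup [0.58  0.222 0.09 ]
coup [0.549 0.354 0.09 ]
coup [0.467 0.179 0.09 ]
coup [0.423 0.304 0.09 ]
block [ 0.452 -0.015  0.02 ]
tong [0.471 0.014 0.014]
console [0.657 0.009 0.03 ]
knob [0.624 0.012 0.1  ]
hammerhead [0.658 0.219 0.02 ]
from [ 0.116 -0.486  0.21 ] curyaw -1.336 q [-1.34  0.24  0.    1.34 -0.    1.57] F [ 0.   0.2 -0.3] t 0.1 op 0.999
dxyz [ 1.206 -0.692 -0.566] w [-0.001  0.     0.075] dyaw -0.235
[[ 0.232 -0.931 -0.282  0.189]
 [-0.973 -0.223 -0.066 -0.468]
 [-0.001  0.29  -0.957  0.373]
 [ 0.     0.     0.     1.   ]] 67.74169962846777
```

```bash
python3 -c "
from h import *
go(.32,-.36,.23,np.pi/2)"
```

```text
from [ 0.1162 -0.4858  0.21  ] curyaw -1.336 q [-1.34  0.24  0.    1.34 -0.    1.57] F [ 0.4 -0.1 -0.4] t 0.1 op 1.002
dxyz [ 0.7583 -0.2499 -0.0662] w [-0.0005  0.0001  0.0747] dyaw -0.235
```

>>> jog_arm --commands '[{"dx": 0.08,"dy": -0.02,"dz": -0.07},{"dx": 0.24,"dy": -0.08,"dz": -0.07},{"dx": 0.38,"dy": -0.12,"dz": -0.07,"wz": 0.03},{"dx": 0.5,"dy": -0.17,"dz": -0.07,"wz": 0.05},{"dx": 0.64,"dy": -0.21,"dz": -0.07,"wz": 0.075},{"dx": 0.76,"dy": -0.25,"dz": -0.07,"wz": 0.075},{"dx": 0.76,"dy": -0.25,"dz": -0.07,"wz": 0.075},{"dx": 0.76,"dy": -0.25,"dz": -0.07,"wz": 0.075},{"dx": 0.76,"dy": -0.25,"dz": -0.07,"wz": 0.075},{"dx": 0.76,"dy": -0.25,"dz": -0.07,"wz": 0.075}]'

```text
validation failed for argument at $.co...
```

```bash
python3 -c "
from h import *
go(.53,-.26,.23,np.pi/2)"
```

```text
from [ 0.1162 -0.4858  0.21  ] curyaw -1.336 q [-1.34  0.24  0.    1.34 -0.    1.57] F [ 0.4 -0.1 -0.4] t 0.1 op 1.002
dxyz [ 1.5166 -0.4113 -0.0659] w [-0.0005  0.0001  0.0747] dyaw -0.235
```

>>> jog_arm --commands '[{"dx": 0.1,"dy": -0.03,"dz": -0.07,"wx": 0,"wy": 0,"wz": 0.01},{"dx": 0.25,"dy": -0.08,"dz": -0.07,"wx": 0,"wy": 0,"wz": 0.03},{"dx": 0.4,"dy": -0.13,"dz": -0.07,"wx": 0,"wy": 0,"wz": 0.05},{"dx": 0.55,"dy": -0.18,"dz": -0.07,"wx": 0,"wy": 0,"wz": 0.075},{"dx": 0.7,"dy": -0.23,"dz": -0.07,"wx": 0,"wy": 0,"wz": 0.075},{"dx": 0.76,"dy": -0.25,"dz": -0.07,"wx": 0,"wy": 0,"wz": 0.075},{"dx": 0.76,"dy": -0.25,"dz": -0.07,"wx": 0,"wy": 0,"wz": 0.075},{"dx": 0.76,"dy": -0.25,"dz": -0.07,"wx": 0,"wy": 0,"wz": 0.075},{"dx": 0.76,"dy": -0.25,"dz": -0.07,"wx": 0,"wy": 0,"wz": 0.075},{"dx": 0.76,"dy": -0.25,"dz": -0.07,"wx": 0,"wy": 0,"wz": 0.075}]'

```text
time: 1.15
eef_pos: [0.3196, -0.3609, 0.2316]
orientation: [-0.0, 1.0, -0.001, -0.0]
force: [-0.4, 0.5, 0.6]
opening: 1.0
finger_force: 0.0
```

```bash
python3 -c "
from h import *
print(rot().as_matrix().round(3));go(.53,-.26,.23,np.pi/2)"
```

```text
[[ 1.    -0.003 -0.   ]
 [-0.003 -1.     0.   ]
 [-0.    -0.    -1.   ]]
from [ 0.3196 -0.3609  0.2316] curyaw -1.574 q [-0.85  0.2   0.    1.38 -0.    2.3 ] F [-0.4  0.5  0.6] t 1.1 op 1.0
dxyz [ 0.7003 -0.3384  0.0053] w [-0.      0.0001 -0.0009] dyaw 0.003
```

>>> jog_arm --commands '[{"dx": 0.1,"dy": -0.05,"dz": 0,"wx": 0,"wy": 0,"wz": 0},{"dx": 0.24,"dy": -0.12,"dz": 0,"wx": 0,"wy": 0,"wz": 0},{"dx": 0.38,"dy": -0.19,"dz": 0,"wx": 0,"wy": 0,"wz": 0},{"dx": 0.52,"dy": -0.26,"dz": 0,"wx": 0,"wy": 0,"wz": 0},{"dx": 0.64,"dy": -0.31,"dz": 0,"wx": 0,"wy": 0,"wz": 0},{"dx": 0.7,"dy": -0.34,"dz": 0,"wx": 0,"wy": 0,"wz": 0},{"dx": 0.7,"dy": -0.34,"dz": 0,"wx": 0,"wy": 0,"wz": 0},{"dx": 0.7,"dy": -0.34,"dz": 0,"wx": 0,"wy": 0,"wz": 0},{"dx": 0.7,"dy": -0.34,"dz": 0,"wx": 0,"wy": 0,"wz": 0},{"dx": 0.7,"dy": -0.34,"dz": 0,"wx": 0,"wy": 0,"wz": 0}]'

```text
time: 2.15
eef_pos: [0.5296, -0.2595, 0.2321]
orientation: [0.0, 1.0, -0.001, -0.0]
force: [-0.2, 0.1, 0.1]
opening: 0.999
finger_force: 0.0
```

```bash
python3 -c "
from h import *
d=grab('wrist','w1');print(d['cam_to_world'].round(3))
cv2.imwrite('pics/w1b.png',cv2.resize(d['image'],(800,600),interpolation=cv2.INTER_CUBIC))
go(.53,0,.23,np.pi/2)"
```

```text
[[-0.004 -0.957 -0.289  0.604]
 [-1.     0.004  0.    -0.259]
 [ 0.001  0.289 -0.957  0.395]
 [ 0.     0.     0.     1.   ]]
from [ 0.5297 -0.2594  0.2321] curyaw -1.574 q [-0.46  0.42  0.31  1.46 -0.    2.69] F [-1.2 -0.  -0.9] t 2.2 op 0.998
dxyz [-0.0014 -0.8647  0.0069] w [ 0.0001 -0.0001 -0.0009] dyaw 0.003
```

View pics/w1b.png

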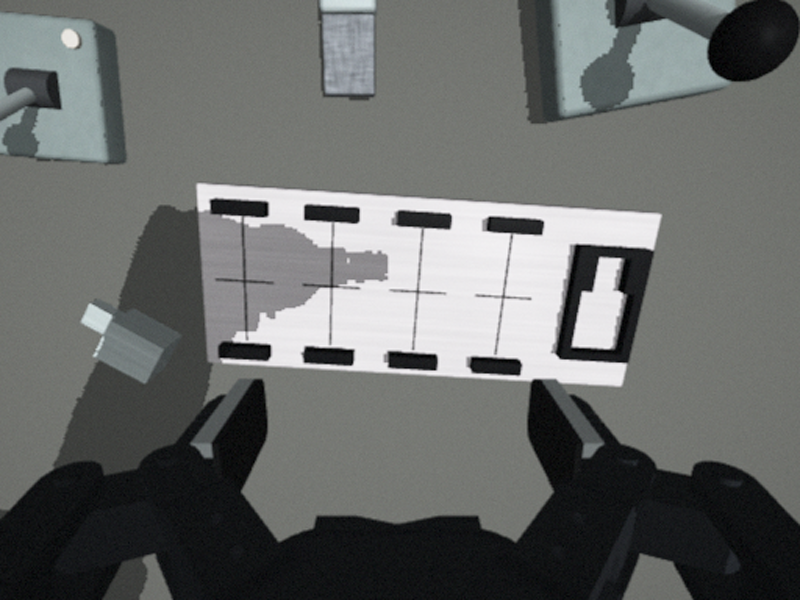

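The wrist view shows the bay crosses at (244,281), (331,286), (418,291) and (503,297), and the pocket at about (600,305). The block at (135,335) has its tongue pointing up-left. I'll fit the stage to these and move over the block.

```bash
python3 - <<'E'
from h import *
from scipy.optimize import least_squares
d=load('w1');k=1.5625
pts=[(244.5,281),(331,286),(418,291.5),(503,297)]
W=np.array([ray(d,u/k,v/k,.02)[:2] for u,v in pts]);print(W.round(4),np.linalg.norm(np.diff(W,axis=0),axis=1))
C=np.array([ray(d,u/k,v/k,.02)[:2] for u,v in [(197,183),(661,213),(622,386),(208,361)]]);print('corners',C.round(4),[np.linalg.norm(C[i]-C[i-1]).round(4) for i in range(4)])
S=np.array([ray(d,u/k,v/k,.032)[:2] for u,v in [(239,201),(332,207),(425,213),(515,219),(245,344),(329,349),(413,354),(496,359)]]);print(S.round(4))
# fit
def f(p):
    c,s=np.cos(p[2]),np.sin(p[2]);ex=np.array([c,s]);ey=np.array([-s,c])
    b=[p[:2]-ey*.075*i for i in range(4)]
    # corners: y edge offset p[3]
    cc=[p[:2]+ex*a-ey*o for a,o in ((.08,-p[3]),(.08,.385-p[3]),(-.08,.385-p[3]),(-.08,-p[3]))]
    return np.r_[(np.array(b)-W).ravel(),(np.array(cc)-C).ravel()]
r=least_squares(f,[.5,-.12,0,.0375]);print(r.x.round(4),(r.fun*1000).round(1))
p=r.x;ey=np.array([-np.sin(p[2]),np.cos(p[2])])
for i in range(4):print('bay',i+1,(p[:2]-ey*.075*i).round(4))
print('pocket',(p[:2]-ey*.31).round(4))
E
```

```text
[[ 0.5093 -0.1275]
 [ 0.5045 -0.2021]
 [ 0.4993 -0.2777]
 [ 0.494  -0.3522]] [0.07479832 0.07579135 0.07462848]
corners [[ 0.5914 -0.0973]
 [ 0.566  -0.4783]
 [ 0.4073 -0.4686]
 [ 0.4341 -0.0864]] [np.float64(0.1577), np.float64(0.3819), np.float64(0.1591), np.float64(0.3832)]
[[ 0.5779 -0.134 ]
 [ 0.5729 -0.2077]
 [ 0.5679 -0.2821]
 [ 0.5629 -0.3546]
 [ 0.4556 -0.1263]
 [ 0.4506 -0.1995]
 [ 0.4455 -0.2733]
 [ 0.4405 -0.3467]]
[ 0.5098 -0.1276 -0.0675  0.0372] [ 0.5 -0.2  0.2 -0.4  0.4  0.4  0.6  0.   0.7  1.3  0.1 -1.7 -0.8 -0.7
 -1.6  1.2]
bay 1 [ 0.5098 -0.1276]
bay 2 [ 0.5047 -0.2025]
bay 3 [ 0.4997 -0.2773]
bay 4 [ 0.4946 -0.3521]
pocket [ 0.4889 -0.4369]
```

>>> jog_arm --commands '[{"dx": 0,"dy": -0.1,"dz": 0.0,"wx": 0,"wy": 0,"wz": 0},{"dx": -0.05,"dy": -0.26,"dz": 0.02,"wx": 0,"wy": 0,"wz": 0},{"dx": -0.08,"dy": -0.42,"dz": 0.04,"wx": 0,"wy": 0,"wz": 0},{"dx": -0.1,"dy": -0.58,"dz": 0.06,"wx": 0,"wy": 0,"wz": 0},{"dx": -0.1,"dy": -0.74,"dz": 0.08,"wx": 0,"wy": 0,"wz": 0},{"dx": -0.1,"dy": -0.85,"dz": 0.1,"wx": 0,"wy": 0,"wz": 0},{"dx": -0.1,"dy": -0.87,"dz": 0.1,"wx": 0,"wy": 0,"wz": 0},{"dx": -0.1,"dy": -0.87,"dz": 0.1,"wx": 0,"wy": 0,"wz": 0},{"dx": -0.1,"dy": -0.87,"dz": 0.1,"wx": 0,"wy": 0,"wz": 0},{"dx": -0.1,"dy": -0.87,"dz": 0.1,"wx": 0,"wy": 0,"wz": 0}]'

```text
time: 3.2
eef_pos: [0.5012, -0.0007, 0.2021]
orientation: [-0.001, 1.0, -0.0, 0.0]
force: [-0.9, 0.3, 0.3]
opening: 0.998
finger_force: 0.0
```

```bash
python3 -c "
from h import *
d=grab('wrist','w2');print(d['cam_to_world'].round(3))
cv2.imwrite('pics/w2b.png',cv2.resize(d['image'],(800,600),interpolation=cv2.INTER_CUBIC))"
```

```text
[[-0.001 -0.957 -0.289  0.575]
 [-1.     0.001  0.001 -0.   ]
 [-0.001  0.289 -0.957  0.365]
 [ 0.     0.     0.     1.   ]]
```

View pics/w2b.png

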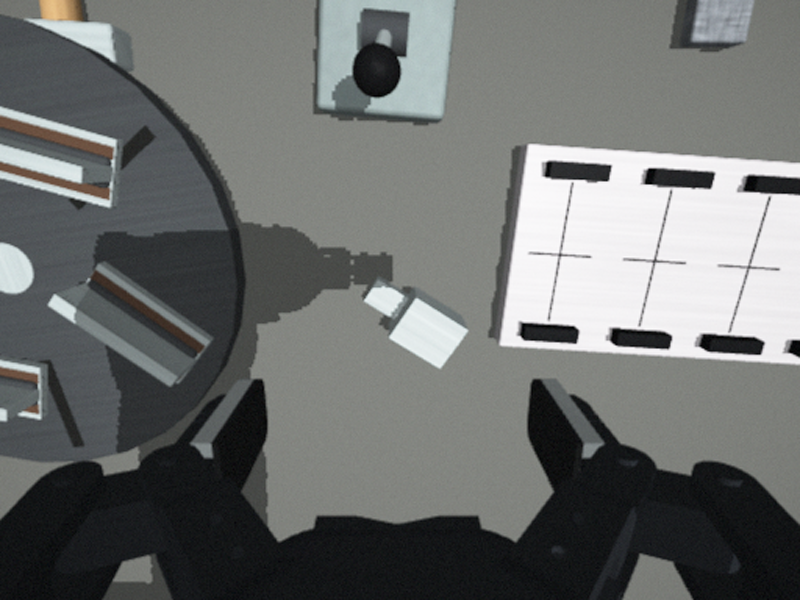

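The block sits at (425,325) with its tongue at (383,297), and the coupon near it is on the disc at (130,325). I'll enlarge the block for its corners.

```bash
python3 -c "
from h import *
d=load('w2');im=d['image'][170:245,222:308];cv2.imwrite('pics/w2c.png',cv2.resize(im,None,fx=8,fy=8,interpolation=cv2.INTER_CUBIC))"
```

```text
(no output)
```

View pics/w2c.png

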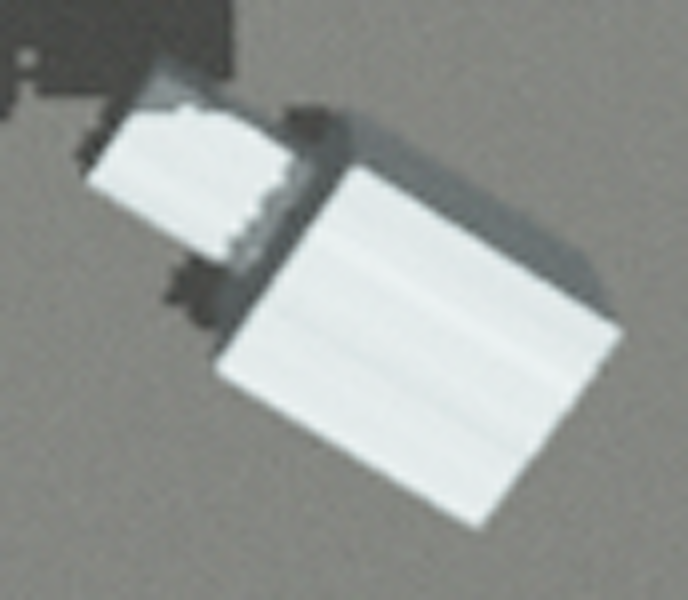

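The corners of the thick part's top in the crop are (357,165), (622,331), (480,528) and (217,369), with the tongue on the first–last side.

```bash
python3 -c "
from h import *
d=load('w2')
Q=np.array([ray(d,222+(x+.5)/8-.5,170+(y+.5)/8-.5,.036)[:2] for x,y in [(357,165),(622,331),(480,528),(217,369)]])
print(Q.round(4),[np.linalg.norm(Q[i]-Q[i-1]).round(4) for i in range(4)])
c=Q.mean(0);v=(Q[0]+Q[3]-Q[1]-Q[2]);a=np.arctan2(v[1],v[0]);u=v/np.linalg.norm(v)
w=(Q[0]+Q[1]-Q[2]-Q[3]);print('yaw',a, np.arctan2(w[1],w[0])); print('thick centre',c,'origin',c+u*.015)
go(c[0],c[1],.1,a+np.pi/2)
"
```

```text
[[ 0.4794 -0.0149]
 [ 0.4528 -0.0558]
 [ 0.4198 -0.0349]
 [ 0.4466  0.0064]] [np.float64(0.039), np.float64(0.0488), np.float64(0.0391), np.float64(0.0492)]
yaw 0.9944248739145133 -0.569755617125963
thick centre [ 0.44964759 -0.02478854] origin [ 0.45782237 -0.01221186]
from [ 0.5011 -0.0006  0.202 ] curyaw -1.572 q [-0.    0.25 -0.01  1.31  0.    3.14] F [-0.1  0.1 -0.2] t 3.2 op 0.997
dxyz [-0.1717  0.0811  0.3397] w [-3.000e-04 -3.000e-04 -3.168e-01] dyaw 0.995
```

>>> jog_arm --commands '[{"dx": -0.03,"dy": 0.01,"dz": 0.05,"wx": 0,"wy": 0,"wz": -0.04},{"dx": -0.06,"dy": 0.03,"dz": 0.1,"wx": 0,"wy": 0,"wz": -0.08},{"dx": -0.1,"dy": 0.05,"dz": 0.2,"wx": 0,"wy": 0,"wz": -0.12},{"dx": -0.14,"dy": 0.07,"dz": 0.3,"wx": 0,"wy": 0,"wz": -0.16},{"dx": -0.172,"dy": 0.081,"dz": 0.34,"wx": 0,"wy": 0,"wz": -0.2},{"dx": -0.172,"dy": 0.081,"dz": 0.34,"wx": 0,"wy": 0,"wz": -0.24},{"dx": -0.172,"dy": 0.081,"dz": 0.34,"wx": 0,"wy": 0,"wz": -0.28},{"dx": -0.172,"dy": 0.081,"dz": 0.34,"wx": 0,"wy": 0,"wz": -0.317},{"dx": -0.172,"dy": 0.081,"dz": 0.34,"wx": 0,"wy": 0,"wz": -0.317},{"dx": -0.172,"dy": 0.081,"dz": 0.34,"wx": 0,"wy": 0,"wz": -0.317}]'

```text
time: 4.25
eef_pos: [0.4495, -0.0242, 0.0998]
orientation: [-0.001, 0.879, 0.477, 0.0]
force: [-0.1, -0.1, -0.1]
opening: 1.0
finger_force: 0.0
```

```bash
python3 -c "
from h import *
go(.4496,-.0248,.011,.9944+np.pi/2)"
```

```text
from [ 0.4495 -0.0242  0.0998] curyaw -0.577 q [-0.05  0.23 -0.32  1.03  0.    2.09] F [-0.1 -0.1 -0.1] t 4.2 op 1.0
dxyz [-0.0021  0.0015  0.296 ] w [-0.0002 -0.0004 -0.0002] dyaw 0.001
```

>>> jog_arm --commands '[{"dx": 0,"dy": 0,"dz": 0.06,"wx": 0,"wy": 0,"wz": 0},{"dx": 0,"dy": 0,"dz": 0.12,"wx": 0,"wy": 0,"wz": 0},{"dx": 0,"dy": 0,"dz": 0.18,"wx": 0,"wy": 0,"wz": 0},{"dx": 0,"dy": 0,"dz": 0.24,"wx": 0,"wy": 0,"wz": 0},{"dx": 0,"dy": 0,"dz": 0.28,"wx": 0,"wy": 0,"wz": 0},{"dx": 0,"dy": 0,"dz": 0.296,"wx": 0,"wy": 0,"wz": 0},{"dx": 0,"dy": 0,"dz": 0.296,"wx": 0,"wy": 0,"wz": 0},{"dx": 0,"dy": 0,"dz": 0.296,"wx": 0,"wy": 0,"wz": 0},{"dx": 0,"dy": 0,"dz": 0.296,"wx": 0,"wy": 0,"wz": 0},{"dx": 0,"dy": 0,"dz": 0.296,"wx": 0,"wy": 0,"wz": 0}]'

```text
time: 5.25
eef_pos: [0.45, -0.0234, 0.0116]
orientation: [-0.0, 0.878, 0.478, 0.001]
force: [0.2, -0.2, 0.9]
opening: 1.006
finger_force: 0.0
```

>>> jog_arm --commands '[{"dx": 0,"dy": 0,"dz": 0,"wx": 0,"wy": 0,"wz": 0},{"dx": 0,"dy": 0,"dz": 0,"wx": 0,"wy": 0,"wz": 0},{"dx": 0,"dy": 0,"dz": 0,"wx": 0,"wy": 0,"wz": 0},{"dx": 0,"dy": 0,"dz": 0,"wx": 0,"wy": 0,"wz": 0},{"dx": 0,"dy": 0,"dz": 0,"wx": 0,"wy": 0,"wz": 0},{"dx": 0,"dy": 0,"dz": 0,"wx": 0,"wy": 0,"wz": 0},{"dx": 0,"dy": 0,"dz": 0,"wx": 0,"wy": 0,"wz": 0},{"dx": 0,"dy": 0,"dz": 0,"wx": 0,"wy": 0,"wz": 0},{"dx": 0,"dy": 0,"dz": 0,"wx": 0,"wy": 0,"wz": 0},{"dx": 0,"dy": 0,"dz": 0,"wx": 0,"wy": 0,"wz": 0}]' --jaw 1 --grip_force 60

```text
time: 6.25
eef_pos: [0.4496, -0.0234, 0.0115]
orientation: [-0.0, 0.878, 0.478, 0.001]
force: [-1.3, -0.3, 5.0]
opening: 0.434
finger_force: 59.4
```

>>> jog_arm --commands '[{"dx": 0,"dy": 0,"dz": -0.04,"wx": 0,"wy": 0,"wz": 0},{"dx": 0,"dy": 0,"dz": -0.12,"wx": 0,"wy": 0,"wz": 0},{"dx": 0,"dy": 0,"dz": -0.2,"wx": 0,"wy": 0,"wz": 0},{"dx": 0,"dy": 0,"dz": -0.3,"wx": 0,"wy": 0,"wz": 0},{"dx": 0,"dy": 0,"dz": -0.4,"wx": 0,"wy": 0,"wz": 0},{"dx": 0,"dy": 0,"dz": -0.45,"wx": 0,"wy": 0,"wz": 0},{"dx": 0,"dy": 0,"dz": -0.45,"wx": 0,"wy": 0,"wz": 0},{"dx": 0,"dy": 0,"dz": -0.45,"wx": 0,"wy": 0,"wz": 0},{"dx": 0,"dy": 0,"dz": -0.45,"wx": 0,"wy": 0,"wz": 0},{"dx": 0,"dy": 0,"dz": -0.45,"wx": 0,"wy": 0,"wz": 0}]'

```text
time: 7.25
eef_pos: [0.4479, -0.0234, 0.1441]
orientation: [-0.002, 0.878, 0.478, -0.001]
force: [-0.1, 0.1, -6.9]
opening: 0.43
finger_force: 61.6
```

```bash
python3 -c "
from h import *
print(ctrl.state()['finger_force'])
d=grab('wrist','w3')
u=np.array([np.cos(-.0675),np.sin(-.0675)]);p=np.array([.4889,-.4369])-u*.015;print(p)
go(.46,-.25,.16,-.0675+np.pi/2);go(*p,.10,-.0675+np.pi/2)"
```

```text
61.59019589424133
[ 0.47393416 -0.43588827]
from [ 0.4482 -0.0234  0.1444] curyaw -0.573 q [-0.05  0.19 -0.24  1.14  0.    2.09] F [ 0.5 -1.1 -6.9] t 7.3 op 0.43
dxyz [-0.6132  0.4423 -0.0532] w [-0.0009  0.0007  0.339 ] dyaw -1.065
from [ 0.4482 -0.0234  0.1444] curyaw -0.573 q [-0.05  0.19 -0.24  1.14  0.    2.09] F [ 0.5 -1.1 -6.9] t 7.3 op 0.43
dxyz [-1.1085  0.8181  0.1456] w [-0.0009  0.0007  0.339 ] dyaw -1.065
```

>>> jog_arm --commands '[{"dx": -0.05,"dy": 0.04,"dz": -0.05,"wx": 0,"wy": 0,"wz": 0.03},{"dx": -0.13,"dy": 0.1,"dz": -0.05,"wx": 0,"wy": 0,"wz": 0.07},{"dx": -0.22,"dy": 0.16,"dz": -0.05,"wx": 0,"wy": 0,"wz": 0.11},{"dx": -0.31,"dy": 0.23,"dz": -0.05,"wx": 0,"wy": 0,"wz": 0.15},{"dx": -0.4,"dy": 0.29,"dz": -0.05,"wx": 0,"wy": 0,"wz": 0.19},{"dx": -0.49,"dy": 0.36,"dz": -0.05,"wx": 0,"wy": 0,"wz": 0.23},{"dx": -0.57,"dy": 0.41,"dz": -0.05,"wx": 0,"wy": 0,"wz": 0.27},{"dx": -0.613,"dy": 0.442,"dz": -0.05,"wx": 0,"wy": 0,"wz": 0.31},{"dx": -0.613,"dy": 0.442,"dz": -0.05,"wx": 0,"wy": 0,"wz": 0.339},{"dx": -0.613,"dy": 0.442,"dz": -0.05,"wx": 0,"wy": 0,"wz": 0.339}]'

```text
time: 8.3
eef_pos: [0.4604, -0.2503, 0.1594]
orientation: [-0.001, 0.999, -0.034, -0.001]
force: [-0.5, 0.4, -7.1]
opening: 0.429
finger_force: 62.0
```

```bash
python3 -c "
from h import *
go(.474,-.436,.12,-.0675+np.pi/2)"
```

```text
from [ 0.4604 -0.2503  0.1594] curyaw -1.639 q [-0.5   0.32 -0.03  1.23  0.    2.71] F [-0.5  0.4 -7.1] t 8.3 op 0.429
dxyz [0.088  0.6147 0.1295] w [-0.0008  0.0007 -0.0004] dyaw 0.001
```

>>> jog_arm --commands '[{"dx": 0.01,"dy": 0.06,"dz": 0.02,"wx": 0,"wy": 0,"wz": 0},{"dx": 0.02,"dy": 0.16,"dz": 0.04,"wx": 0,"wy": 0,"wz": 0},{"dx": 0.04,"dy": 0.26,"dz": 0.06,"wx": 0,"wy": 0,"wz": 0},{"dx": 0.05,"dy": 0.36,"dz": 0.08,"wx": 0,"wy": 0,"wz": 0},{"dx": 0.07,"dy": 0.46,"dz": 0.1,"wx": 0,"wy": 0,"wz": 0},{"dx": 0.08,"dy": 0.55,"dz": 0.12,"wx": 0,"wy": 0,"wz": 0},{"dx": 0.088,"dy": 0.615,"dz": 0.13,"wx": 0,"wy": 0,"wz": 0},{"dx": 0.088,"dy": 0.615,"dz": 0.13,"wx": 0,"wy": 0,"wz": 0},{"dx": 0.088,"dy": 0.615,"dz": 0.13,"wx": 0,"wy": 0,"wz": 0},{"dx": 0.088,"dy": 0.615,"dz": 0.13,"wx": 0,"wy": 0,"wz": 0}]'

```text
time: 9.3
eef_pos: [0.4748, -0.4348, 0.1207]
orientation: [-0.001, 0.999, -0.033, -0.001]
force: [0.5, 0.0, -6.1]
opening: 0.426
finger_force: 62.2
```

```bash
python3 -c "
from h import *
d=grab('wrist','w4');cv2.imwrite('pics/w4b.png',cv2.resize(d['image'][100:350,100:434],None,fx=2.3,fy=2.3,interpolation=cv2.INTER_CUBIC))
go(.474,-.436,.12,-.0675+np.pi/2)
s=ctrl.state();R=rot();ax=R.apply([1,0,0]);ay=R.apply([0,-1,0]);T=s['eef_pos'];zb=T[2]-.0115
print('tongue tip top corners', [proj(d,T*[1,1,0]+[0,0,zb+.014]+ax*.055+ay*e) for e in (-.011,.011)])
print('tongue root', [proj(d,T*[1,1,0]+[0,0,zb+.036]+ax*.025+ay*e) for e in (-.02,.02)])
"
```

```text
from [ 0.475  -0.4348  0.1211] curyaw -1.637 q [-0.74  0.58  0.28  1.27  0.    2.47] F [ 0.5  1.  -6.6] t 9.3 op 0.431
dxyz [-0.0031  0.0043  0.0036] w [-0.0007  0.0002  0.0006] dyaw -0.002
tongue tip top corners [(np.float64(274.23961722166723), np.float64(142.30511402271833)), (np.float64(234.69744630756068), np.float64(142.33233471806534))]
tongue root [(np.float64(293.43587407184737), np.float64(206.44168060506044)), (np.float64(215.4881536673559), np.float64(206.49126935381375))]
```

View pics/w4b.png

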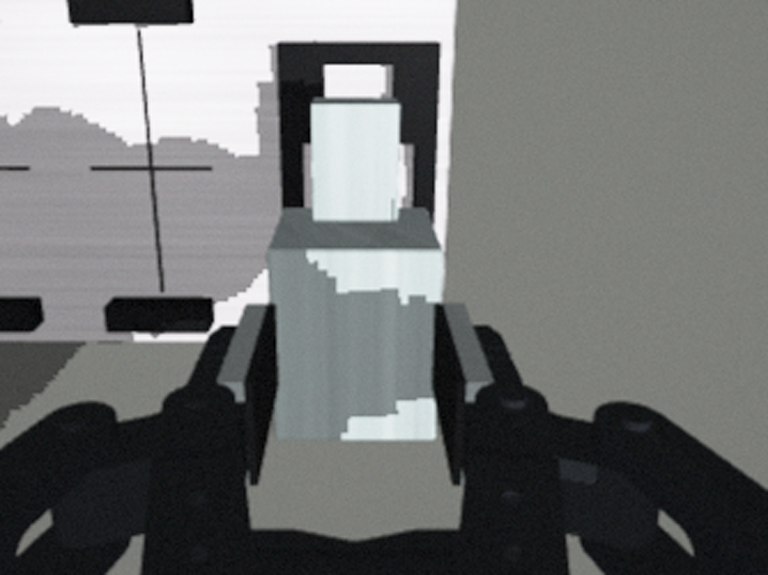

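The block is held square: tongue tip corners at (312,103) and (399,103) in the crop. The pocket's far floor edge is at y≈65, spanning x≈323..392. I'll compare these with the model.

```bash
python3 -c "
from h import *
d=load('w4');a=-.0675;ex=np.array([np.cos(a),np.sin(a)]);ey=np.array([-ex[1],ex[0]]);O=np.array([.4889,-.4369])
f=lambda x,y,z:(np.array(proj(d,[*(O+ex*x+ey*y),z]))-100)*2.3
for n,p in dict(floorL=(.0425,.0135,.02),floorR=(.0425,-.0135,.02),topL=(.0425,.0135,.032),topR=(.0425,-.0135,.032),thickR=(.0125,-.0225,.02),thickL=(.0125,.0225,.02),bay4=(0,.085,.02),outR=(.0125,-.0305,.032),outL=(.0125,.0305,.032)).items(): print(n,f(*p).round(1))
px=lambda u,v,z: ray(d,u/2.3+100,v/2.3+100,z)[:2]
print('bay4 meas',px(151,168,.02))
go(*(O-ex*.0135),.0505,a+np.pi/2)
"
```

```text
floorL [324.2  61.4]
floorR [393.1  61.4]
topL [322.8  63.6]
topR [394.9  63.7]
thickR [414.  137.3]
thickL [302.9 137.2]
bay4 [151.5 167.1]
outR [437.3 142.9]
outL [279.9 142.7]
bay4 meas [ 0.49426082 -0.35184637]
from [ 0.475  -0.4348  0.1211] curyaw -1.637 q [-0.74  0.58  0.28  1.27  0.    2.47] F [ 0.5  1.  -6.6] t 9.3 op 0.431
dxyz [0.0018 0.0045 0.2353] w [-0.0007  0.0002  0.0006] dyaw -0.002
```

>>> jog_arm --commands '[{"dx": 0.002,"dy": 0.0045,"dz": 0.06,"wx": 0,"wy": 0,"wz": 0},{"dx": 0.002,"dy": 0.0045,"dz": 0.12,"wx": 0,"wy": 0,"wz": 0},{"dx": 0.002,"dy": 0.0045,"dz": 0.18,"wx": 0,"wy": 0,"wz": 0},{"dx": 0.002,"dy": 0.0045,"dz": 0.23,"wx": 0,"wy": 0,"wz": 0},{"dx": 0.002,"dy": 0.0045,"dz": 0.245,"wx": 0,"wy": 0,"wz": 0},{"dx": 0.002,"dy": 0.0045,"dz": 0.26,"wx": 0,"wy": 0,"wz": 0},{"dx": 0.002,"dy": 0.0045,"dz": 0.275,"wx": 0,"wy": 0,"wz": 0},{"dx": 0.002,"dy": 0.0045,"dz": 0.285,"wx": 0,"wy": 0,"wz": 0},{"dx": 0.002,"dy": 0.0045,"dz": 0.294,"wx": 0,"wy": 0,"wz": 0},{"dx": 0.002,"dy": 0.0045,"dz": 0.294,"wx": 0,"wy": 0,"wz": 0}]'

```text
time: 10.35
eef_pos: [0.4753, -0.4369, 0.033]
orientation: [-0.001, 0.999, -0.034, -0.0]
force: [0.7, 0.2, -7.1]
opening: 0.43
finger_force: 62.2
```

```bash
python3 -c "
from h import *
go(.4754,-.436,.0315,-.0675+np.pi/2)"
```

```text
from [ 0.4753 -0.4369  0.033 ] curyaw -1.638 q [-0.74  0.65  0.16  1.08  0.    2.47] F [ 0.7  0.2 -7.1] t 10.3 op 0.43
dxyz [-0.     -0.0031  0.0048] w [-0.0005  0.0001  0.    ] dyaw -0.0
```

>>> jog_arm --commands '[{"dx": 0,"dy": 0,"dz": 0.002,"wx": 0,"wy": 0,"wz": 0},{"dx": 0,"dy": 0,"dz": 0.004,"wx": 0,"wy": 0,"wz": 0},{"dx": 0,"dy": 0,"dz": 0.006,"wx": 0,"wy": 0,"wz": 0},{"dx": 0,"dy": 0,"dz": 0.006,"wx": 0,"wy": 0,"wz": 0},{"dx": 0,"dy": 0,"dz": 0.006,"wx": 0,"wy": 0,"wz": 0},{"dx": 0,"dy": 0,"dz": 0.006,"wx": 0,"wy": 0,"wz": 0},{"dx": 0,"dy": 0,"dz": 0.006,"wx": 0,"wy": 0,"wz": 0},{"dx": 0,"dy": 0,"dz": 0.006,"wx": 0,"wy": 0,"wz": 0},{"dx": 0,"dy": 0,"dz": 0.006,"wx": 0,"wy": 0,"wz": 0},{"dx": 0,"dy": 0,"dz": 0.006,"wx": 0,"wy": 0,"wz": 0}]'

```text
time: 11.35
eef_pos: [0.4755, -0.4372, 0.0317]
orientation: [-0.0, 0.999, -0.034, 0.0]
force: [-1.4, 1.2, -0.9]
opening: 0.433
finger_force: 63.3
```

>>> jog_arm --commands '[{"dx": 0,"dy": 0,"dz": 0,"wx": 0,"wy": 0,"wz": 0},{"dx": 0,"dy": 0,"dz": 0,"wx": 0,"wy": 0,"wz": 0},{"dx": 0,"dy": 0,"dz": 0,"wx": 0,"wy": 0,"wz": 0},{"dx": 0,"dy": 0,"dz": 0,"wx": 0,"wy": 0,"wz": 0},{"dx": 0,"dy": 0,"dz": 0,"wx": 0,"wy": 0,"wz": 0},{"dx": 0,"dy": 0,"dz": -0.03,"wx": 0,"wy": 0,"wz": 0},{"dx": 0,"dy": 0,"dz": -0.1,"wx": 0,"wy": 0,"wz": 0},{"dx": 0,"dy": 0,"dz": -0.22,"wx": 0,"wy": 0,"wz": 0},{"dx": 0,"dy": 0,"dz": -0.36,"wx": 0,"wy": 0,"wz": 0},{"dx": 0,"dy": 0,"dz": -0.46,"wx": 0,"wy": 0,"wz": 0}]' --jaw 0.2

```text
time: 12.35
eef_pos: [0.4761, -0.4378, 0.1732]
orientation: [0.001, 0.999, -0.034, 0.001]
force: [0.5, -0.5, 0.8]
opening: 0.802
finger_force: 0.0
```

```bash
python3 -c "
from h import *
go(.4,-.15,.21,np.pi/2)
d=grab('wrist','w5');cv2.imwrite('pics/w5b.png',cv2.resize(d['image'][100:350,150:360],None,fx=2.3,fy=2.3,interpolation=cv2.INTER_CUBIC))
a=-.0675;ex=np.array([np.cos(a),np.sin(a)]);ey=np.array([-ex[1],ex[0]]);O=np.array([.4889,-.4369])
f=lambda x,y,z:(np.array(proj(d,[*(O+ex*x+ey*y),z]))-[150,100])*2.3
for p in [(.01,.02,.056),(.01,-.02,.056),(-.04,.02,.056),(-.04,-.02,.056),(.04,.011,.034),(.04,-.011,.034)]:print(p,f(*p).round(1))
"
```

```text
from [ 0.4761 -0.4378  0.1732] curyaw -1.638 q [-0.74  0.55  0.37  1.39  0.    2.46] F [ 0.5 -0.5  0.8] t 12.3 op 0.802
dxyz [-0.3174 -0.94   -0.1247] w [ 0.0003 -0.0009 -0.0215] dyaw 0.067
(0.01, 0.02, 0.056) [189.  140.7]
(0.01, -0.02, 0.056) [281.8 140.6]
(-0.04, 0.02, 0.056) [191.5 250. ]
(-0.04, -0.02, 0.056) [279.8 249.9]
(0.04, 0.011, 0.034) [211.1  65.8]
(0.04, -0.011, 0.034) [259.9  65.8]
```

View pics/w5b.png

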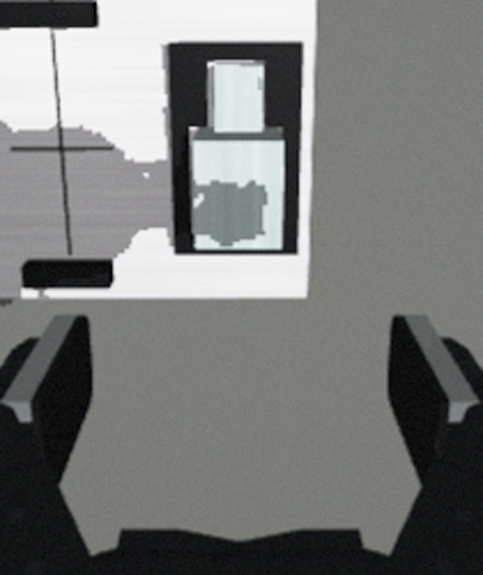

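The block is seated, with its top corners within about 1 mm of the prediction. Now to the turntable.

```bash
python3 -c "
from h import *
go(.43,-.16,.22,-.95)"
```

```text
from [ 0.478  -0.4396  0.1789] curyaw -1.638 q [-0.74  0.55  0.38  1.39  0.    2.46] F [ 0.6 -1.3  4.4] t 12.4 op 0.8
dxyz [-0.2211 -0.9181 -0.1452] w [ 0.003  -0.0023 -0.2191] dyaw 0.688
```

>>> jog_arm --commands '[{"dx": -0.02,"dy": -0.08,"dz": -0.08,"wx": 0,"wy": 0,"wz": -0.02},{"dx": -0.05,"dy": -0.2,"dz": -0.14,"wx": 0,"wy": 0,"wz": -0.06},{"dx": -0.08,"dy": -0.34,"dz": -0.14,"wx": 0,"wy": 0,"wz": -0.1},{"dx": -0.12,"dy": -0.48,"dz": -0.14,"wx": 0,"wy": 0,"wz": -0.14},{"dx": -0.15,"dy": -0.62,"dz": -0.14,"wx": 0,"wy": 0,"wz": -0.18},{"dx": -0.18,"dy": -0.76,"dz": -0.14,"wx": 0,"wy": 0,"wz": -0.22},{"dx": -0.21,"dy": -0.88,"dz": -0.14,"wx": 0,"wy": 0,"wz": -0.22},{"dx": -0.22,"dy": -0.92,"dz": -0.14,"wx": 0,"wy": 0,"wz": -0.22},{"dx": -0.22,"dy": -0.92,"dz": -0.14,"wx": 0,"wy": 0,"wz": -0.22},{"dx": -0.22,"dy": -0.92,"dz": -0.14,"wx": 0,"wy": 0,"wz": -0.22}]'

```text
time: 13.4
eef_pos: [0.4288, -0.1582, 0.2122]
orientation: [0.0, 0.952, 0.307, 0.001]
force: [0.1, 0.3, 0.2]
opening: 0.803
finger_force: 0.0
```

```bash
python3 -c "
from h import *
go(.49,.27,.21,-.5);go(.45,.06,.21,-.5)"
```

```text
from [ 0.4288 -0.1582  0.2122] curyaw -0.947 q [-0.35  0.15 -0.1   1.32  0.    2.16] F [0.1 0.3 0.2] t 13.4 op 0.803
dxyz [ 0.9991 -1.0395  0.008 ] w [ 0.0003 -0.0004 -0.1423] dyaw 0.447
from [ 0.4288 -0.1582  0.2122] curyaw -0.947 q [-0.35  0.15 -0.1   1.32  0.    2.16] F [0.1 0.3 0.2] t 13.4 op 0.803
dxyz [ 0.482  -0.5492  0.0076] w [ 0.0003 -0.0004 -0.1423] dyaw 0.447
```

>>> jog_arm --commands '[{"dx": 0.06,"dy": -0.06,"dz": 0,"wx": 0,"wy": 0,"wz": -0.02},{"dx": 0.17,"dy": -0.18,"dz": 0,"wx": 0,"wy": 0,"wz": -0.04},{"dx": 0.28,"dy": -0.29,"dz": 0,"wx": 0,"wy": 0,"wz": -0.06},{"dx": 0.39,"dy": -0.41,"dz": 0,"wx": 0,"wy": 0,"wz": -0.08},{"dx": 0.5,"dy": -0.52,"dz": 0,"wx": 0,"wy": 0,"wz": -0.1},{"dx": 0.61,"dy": -0.63,"dz": 0,"wx": 0,"wy": 0,"wz": -0.12},{"dx": 0.72,"dy": -0.75,"dz": 0,"wx": 0,"wy": 0,"wz": -0.142},{"dx": 0.83,"dy": -0.86,"dz": 0,"wx": 0,"wy": 0,"wz": -0.142},{"dx": 0.92,"dy": -0.96,"dz": 0,"wx": 0,"wy": 0,"wz": -0.142},{"dx": 0.96,"dy": -1.0,"dz": 0,"wx": 0,"wy": 0,"wz": -0.142}]'

```text
time: 14.4
eef_pos: [0.4883, 0.2567, 0.2114]
orientation: [-0.001, 0.86, 0.51, 0.001]
force: [-1.1, -0.8, 0.2]
opening: 0.8
finger_force: 0.0
```

```bash
python3 -c "
from h import *
d=grab('wrist','w6')
cv2.imwrite('pics/w6b.png',cv2.resize(d['image'],(800,600),interpolation=cv2.INTER_CUBIC))"
```

```text
(no output)
```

View pics/w6b.png

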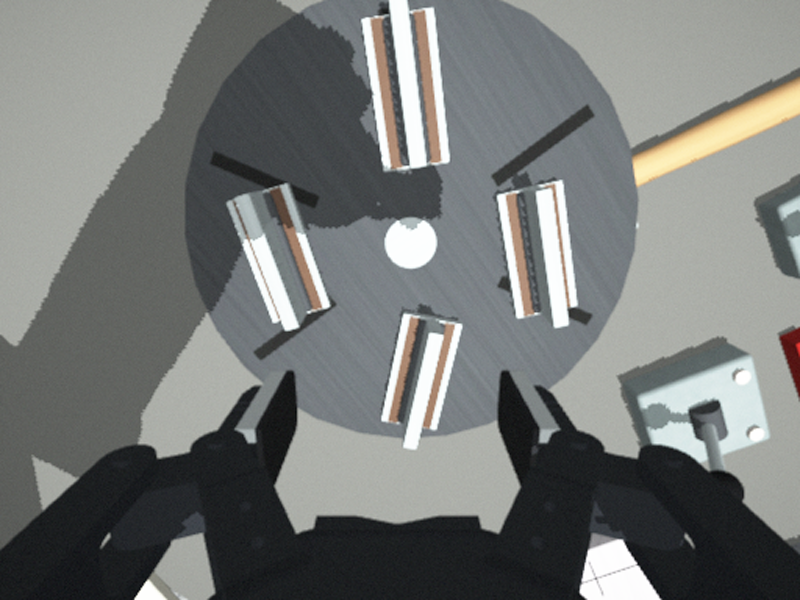

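The disc centre is at (410,243). There are four coupons, at about (425,375), (540,250), (278,255) and (408,85). I'll make enlarged crops of all four in one picture.

```bash
python3 -c "
from h import *
im=load('w6')['image']
def c(x,y): return cv2.resize(im[y:y+96,x:x+128],(400,300),interpolation=cv2.INTER_CUBIC)
g=np.vstack([np.hstack([c(205,195),c(285,112)]),np.hstack([c(115,116),c(198,14)])]);g=np.ascontiguousarray(g)
cv2.imwrite('pics/w6m.png',g)"
```

```text
(no output)
```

View pics/w6m.png

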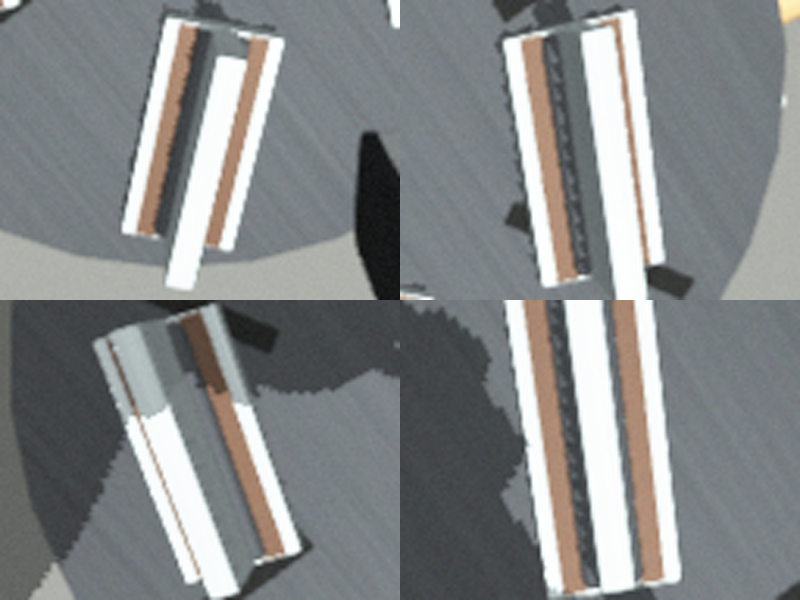

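Base plate corners read from the crops:
- **A:** (167,17), (284,39), (232,250), (122,233)
- **B:** (104,40), (235,12), (264,263), (143,287)
- **C:** (94,44), (218,5), (302,247), (189,283)

In A, the web ends are at (231,57) and (180,289).

```bash
cat >> h.py <<'E'
def rect(d,x0,y0,s,cs,z=.068):
    Q=np.array([ray(d,x0+(x+.5)/s-.5,y0+(y+.5)/s-.5,z)[:2] for x,y in cs])
    c=Q.mean(0); v=Q[0]+Q[1]-Q[2]-Q[3]; a=np.arctan2(v[1],v[0]); w=Q[1]+Q[2]-Q[0]-Q[3]
    print('c',c.round(4),'yaw',round(a,3),round(np.arctan2(w[1],w[0])+np.pi/2,3),'sides',[np.linalg.norm(Q[i]-Q[i-1]).round(4) for i in range(4)]); return c,a
E
python3 -c "
from h import *
d=load('w6');s=3.125
a=rect(d,205,195,s,[(167,17),(284,39),(232,250),(122,233)])
rect(d,205,195,s,[(216,57),(246,57),(193,291),(166,287)],.098)
rect(d,285,112,s,[(104,40),(235,12),(264,263),(143,287)])
rect(d,115,116,s,[(94,44),(218,5),(302,247),(189,283)])
go(*a[0],.13,a[1]+np.pi/2)
print(ray(d,410/1.5625,243/1.5625,.06))
"
```

```text
c [0.4679 0.1822] yaw 0.881 0.886 sides [np.float64(0.0903), np.float64(0.0435), np.float64(0.0894), np.float64(0.0438)]
c [0.4676 0.1821] yaw 0.889 0.986 sides [np.float64(0.0896), np.float64(0.0099), np.float64(0.0912), np.float64(0.0099)]
c [0.5831 0.2246] yaw 1.293 1.279 sides [np.float64(0.0895), np.float64(0.0438), np.float64(0.0894), np.float64(0.0438)]
c [0.4246 0.3086] yaw 1.355 1.374 sides [np.float64(0.0888), np.float64(0.0444), np.float64(0.0875), np.float64(0.0439)]
from [0.4885 0.2577 0.2112] curyaw -0.499 q [0.48 0.34 0.15 1.37 0.   2.55] F [1.6 1.6 0.6] t 14.4 op 0.801
dxyz [-0.2546  0.0607  0.2701] w [-0.0004 -0.0008  0.0609] dyaw -0.191
[0.50756969 0.27174074 0.06      ]
```

>>> jog_arm --commands '[{"dx": -0.04,"dy": 0.01,"dz": 0.04,"wx": 0,"wy": 0,"wz": 0.01},{"dx": -0.1,"dy": 0.02,"dz": 0.1,"wx": 0,"wy": 0,"wz": 0.02},{"dx": -0.16,"dy": 0.04,"dz": 0.16,"wx": 0,"wy": 0,"wz": 0.04},{"dx": -0.22,"dy": 0.05,"dz": 0.22,"wx": 0,"wy": 0,"wz": 0.06},{"dx": -0.255,"dy": 0.061,"dz": 0.26,"wx": 0,"wy": 0,"wz": 0.06},{"dx": -0.255,"dy": 0.061,"dz": 0.27,"wx": 0,"wy": 0,"wz": 0.06},{"dx": -0.255,"dy": 0.061,"dz": 0.27,"wx": 0,"wy": 0,"wz": 0.06},{"dx": -0.255,"dy": 0.061,"dz": 0.27,"wx": 0,"wy": 0,"wz": 0.06},{"dx": -0.255,"dy": 0.061,"dz": 0.27,"wx": 0,"wy": 0,"wz": 0.06},{"dx": -0.255,"dy": 0.061,"dz": 0.27,"wx": 0,"wy": 0,"wz": 0.06}]' --jaw 0.5

```text
time: 15.45
eef_pos: [0.4667, 0.1791, 0.1318]
orientation: [-0.001, 0.904, 0.427, 0.001]
force: [0.1, 1.0, 0.0]
opening: 0.499
finger_force: 0.0
```

```bash
python3 -c "
from h import *
go(.4678,.1822,.072,.885+np.pi/2)"
```

```text
from [0.4667 0.1791 0.1318] curyaw -0.689 q [ 0.37  0.29 -0.14  1.14  0.    2.63] F [0.1 1.  0. ] t 15.4 op 0.499
dxyz [ 0.0099 -0.0037  0.1994] w [-0.0001 -0.0008 -0.001 ] dyaw 0.003
```

>>> jog_arm --commands '[{"dx": 0.01,"dy": -0.004,"dz": 0.0,"wx": 0,"wy": 0,"wz": 0},{"dx": 0.01,"dy": -0.004,"dz": 0.04,"wx": 0,"wy": 0,"wz": 0},{"dx": 0.01,"dy": -0.004,"dz": 0.08,"wx": 0,"wy": 0,"wz": 0},{"dx": 0.01,"dy": -0.004,"dz": 0.12,"wx": 0,"wy": 0,"wz": 0},{"dx": 0.01,"dy": -0.004,"dz": 0.16,"wx": 0,"wy": 0,"wz": 0},{"dx": 0.01,"dy": -0.004,"dz": 0.19,"wx": 0,"wy": 0,"wz": 0},{"dx": 0.01,"dy": -0.004,"dz": 0.199,"wx": 0,"wy": 0,"wz": 0},{"dx": 0.01,"dy": -0.004,"dz": 0.199,"wx": 0,"wy": 0,"wz": 0},{"dx": 0.01,"dy": -0.004,"dz": 0.199,"wx": 0,"wy": 0,"wz": 0},{"dx": 0.01,"dy": -0.004,"dz": 0.199,"wx": 0,"wy": 0,"wz": 0}]'

```text
time: 16.45
eef_pos: [0.4676, 0.1819, 0.0721]
orientation: [-0.001, 0.904, 0.427, 0.001]
force: [0.3, 1.1, -0.2]
opening: 0.501
finger_force: 0.0
```

>>> jog_arm --commands '[{"dx": 0,"dy": 0,"dz": 0,"wx": 0,"wy": 0,"wz": 0},{"dx": 0,"dy": 0,"dz": 0,"wx": 0,"wy": 0,"wz": 0},{"dx": 0,"dy": 0,"dz": 0,"wx": 0,"wy": 0,"wz": 0},{"dx": 0,"dy": 0,"dz": 0,"wx": 0,"wy": 0,"wz": 0},{"dx": 0,"dy": 0,"dz": 0,"wx": 0,"wy": 0,"wz": 0},{"dx": 0,"dy": 0,"dz": 0,"wx": 0,"wy": 0,"wz": 0},{"dx": 0,"dy": 0,"dz": 0,"wx": 0,"wy": 0,"wz": 0},{"dx": 0,"dy": 0,"dz": 0,"wx": 0,"wy": 0,"wz": 0},{"dx": 0,"dy": 0,"dz": 0,"wx": 0,"wy": 0,"wz": 0},{"dx": 0,"dy": 0,"dz": 0,"wx": 0,"wy": 0,"wz": 0}]' --jaw 1 --grip_force 70

```text
time: 17.45
eef_pos: [0.4675, 0.1818, 0.0721]
orientation: [-0.001, 0.904, 0.427, 0.001]
force: [-0.9, -0.8, 5.1]
opening: 0.085
finger_force: 69.6
```

>>> jog_arm --commands '[{"dx": 0,"dy": 0,"dz": -0.03,"wx": 0,"wy": 0,"wz": 0},{"dx": 0,"dy": 0,"dz": -0.1,"wx": 0,"wy": 0,"wz": 0},{"dx": 0,"dy": 0,"dz": -0.2,"wx": 0,"wy": 0,"wz": 0},{"dx": 0,"dy": 0,"dz": -0.3,"wx": 0,"wy": 0,"wz": 0},{"dx": 0,"dy": 0,"dz": -0.37,"wx": 0,"wy": 0,"wz": 0},{"dx": 0,"dy": 0,"dz": -0.4,"wx": 0,"wy": 0,"wz": 0},{"dx": 0,"dy": 0,"dz": -0.4,"wx": 0,"wy": 0,"wz": 0},{"dx": 0,"dy": 0,"dz": -0.4,"wx": 0,"wy": 0,"wz": 0},{"dx": 0,"dy": 0,"dz": -0.4,"wx": 0,"wy": 0,"wz": 0},{"dx": 0,"dy": 0,"dz": -0.4,"wx": 0,"wy": 0,"wz": 0}]'

```text
time: 18.45
eef_pos: [0.4662, 0.1812, 0.19]
orientation: [-0.001, 0.904, 0.427, -0.001]
force: [-0.0, -0.4, -4.8]
opening: 0.083
finger_force: 68.7
```

```bash
python3 -c "
from h import *
print(ctrl.state()['finger_force']);grab('wrist','w7')
go(.46,.0,.17,-.7);go(.51,-.1276,.12,-.0675+np.pi/2)"
```

```text
68.65195512771606
from [0.4664 0.1812 0.1903] curyaw -0.689 q [ 0.37  0.25 -0.03  1.29  0.    2.63] F [ 0.9 -0.  -4.6] t 18.5 op 0.079
dxyz [-0.4796  0.3681  0.0673] w [-0.0007  0.0003  0.0034] dyaw -0.011
from [0.4664 0.1812 0.1903] curyaw -0.689 q [ 0.37  0.25 -0.03  1.29  0.    2.63] F [ 0.9 -0.  -4.6] t 18.5 op 0.079
dxyz [-0.7016  0.7676  0.2334] w [-0.0005  0.0006  0.302 ] dyaw -0.949
```

>>> jog_arm --commands '[{"dx": -0.05,"dy": 0.05,"dz": 0.0,"wx": 0,"wy": 0,"wz": 0.02},{"dx": -0.14,"dy": 0.15,"dz": 0.0,"wx": 0,"wy": 0,"wz": 0.05},{"dx": -0.24,"dy": 0.26,"dz": 0.0,"wx": 0,"wy": 0,"wz": 0.09},{"dx": -0.34,"dy": 0.37,"dz": 0.0,"wx": 0,"wy": 0,"wz": 0.13},{"dx": -0.44,"dy": 0.48,"dz": 0.05,"wx": 0,"wy": 0,"wz": 0.17},{"dx": -0.54,"dy": 0.59,"dz": 0.1,"wx": 0,"wy": 0,"wz": 0.21},{"dx": -0.63,"dy": 0.69,"dz": 0.15,"wx": 0,"wy": 0,"wz": 0.25},{"dx": -0.7,"dy": 0.768,"dz": 0.2,"wx": 0,"wy": 0,"wz": 0.29},{"dx": -0.702,"dy": 0.768,"dz": 0.233,"wx": 0,"wy": 0,"wz": 0.302},{"dx": -0.702,"dy": 0.768,"dz": 0.233,"wx": 0,"wy": 0,"wz": 0.302}]'

```text
time: 19.5
eef_pos: [0.5089, -0.1282, 0.1187]
orientation: [-0.001, 0.999, -0.035, -0.003]
force: [0.2, 0.4, -5.2]
opening: 0.086
finger_force: 68.9
```

```bash
python3 -c "
from h import *
d=grab('wrist','w8');cv2.imwrite('pics/w8b.png',cv2.resize(d['image'][60:330,120:400],None,fx=2.2,fy=2.2,interpolation=cv2.INTER_CUBIC))
go(.51,-.1276,.036,-.0675+np.pi/2)
s=ctrl.state();R=rot();ax=R.apply([1,0,0]);ay=R.apply([0,-1,0]);T=s['eef_pos'];zb=T[2]-.012
f=lambda x,y,z:((np.array(proj(d,T*[1,1,0]+[0,0,zb+z]+ax*x+ay*y))-[120,60])*2.2).round(1)
print(f(.045,.022,.008),f(.045,-.022,.008),f(.045,.005,.038),f(.045,-.005,.038))
a=-.0675;ex=np.array([np.cos(a),np.sin(a)]);ey=np.array([-ex[1],ex[0]]);O=np.array([.5098,-.1276])
g=lambda x,y,z:((np.array(proj(d,[*(O+ex*x+ey*y),z]))-[120,60])*2.2).round(1)
print('stop near-face top corners',g(.057,.022,.032),g(.057,-.022,.032))
"
```

```text
from [ 0.5097 -0.1275  0.1199] curyaw -1.638 q [-0.25  0.35 -0.09  1.14  0.    2.96] F [-1.2  0.3 -4.5] t 19.6 op 0.081
dxyz [0.0021 0.0008 0.2796] w [-0.0007  0.0011 -0.    ] dyaw 0.0
[210.4 214.8] [375.9 214.4] [269.8 238.6] [315.2 238.5]
stop near-face top corners [237.3 145.5] [350.9 145.2]
```

View pics/w8b.png

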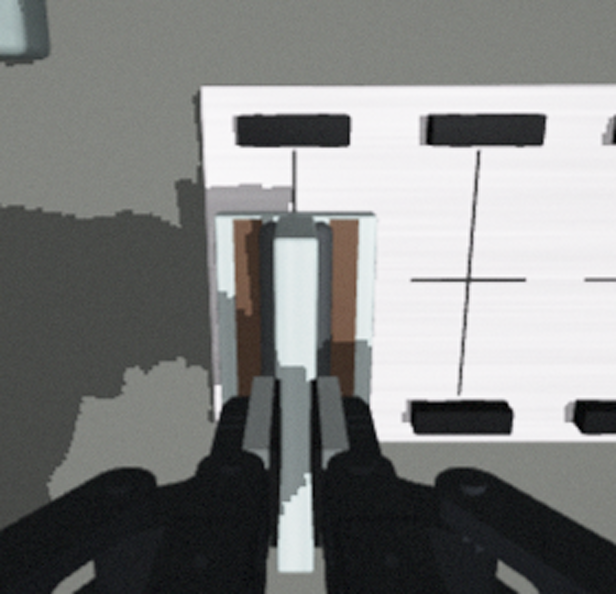

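The coupon is held square above bay 1, within 1 mm of the prediction: base end at y≈213, stop at 146. I'll lower it and release.

>>> jog_arm --commands '[{"dx": 0.002,"dy": 0.001,"dz": 0.05,"wx": 0,"wy": 0,"wz": 0},{"dx": 0.002,"dy": 0.001,"dz": 0.11,"wx": 0,"wy": 0,"wz": 0},{"dx": 0.002,"dy": 0.001,"dz": 0.17,"wx": 0,"wy": 0,"wz": 0},{"dx": 0.002,"dy": 0.001,"dz": 0.22,"wx": 0,"wy": 0,"wz": 0},{"dx": 0.002,"dy": 0.001,"dz": 0.26,"wx": 0,"wy": 0,"wz": 0},{"dx": 0.002,"dy": 0.001,"dz": 0.28,"wx": 0,"wy": 0,"wz": 0},{"dx": 0.002,"dy": 0.001,"dz": 0.286,"wx": 0,"wy": 0,"wz": 0},{"dx": 0.002,"dy": 0.001,"dz": 0.292,"wx": 0,"wy": 0,"wz": 0},{"dx": 0.002,"dy": 0.001,"dz": 0.292,"wx": 0,"wy": 0,"wz": 0},{"dx": 0.002,"dy": 0.001,"dz": 0.292,"wx": 0,"wy": 0,"wz": 0}]'

```text
time: 20.55
eef_pos: [0.512, -0.1278, 0.0341]
orientation: [-0.001, 0.999, -0.034, 0.001]
force: [0.7, -0.1, -4.0]
opening: 0.08
finger_force: 68.9
```

>>> jog_arm --commands '[{"dx": 0,"dy": 0,"dz": 0,"wx": 0,"wy": 0,"wz": 0},{"dx": 0,"dy": 0,"dz": 0,"wx": 0,"wy": 0,"wz": 0},{"dx": 0,"dy": 0,"dz": 0,"wx": 0,"wy": 0,"wz": 0},{"dx": 0,"dy": 0,"dz": 0,"wx": 0,"wy": 0,"wz": 0},{"dx": 0,"dy": 0,"dz": 0,"wx": 0,"wy": 0,"wz": 0},{"dx": 0,"dy": 0,"dz": -0.02,"wx": 0,"wy": 0,"wz": 0},{"dx": 0,"dy": 0,"dz": -0.1,"wx": 0,"wy": 0,"wz": 0},{"dx": 0,"dy": 0,"dz": -0.23,"wx": 0,"wy": 0,"wz": 0},{"dx": 0,"dy": 0,"dz": -0.38,"wx": 0,"wy": 0,"wz": 0},{"dx": 0,"dy": 0,"dz": -0.48,"wx": 0,"wy": 0,"wz": 0}]' --jaw 0.6

```text
time: 21.55
eef_pos: [0.5124, -0.1281, 0.1812]
orientation: [-0.0, 0.999, -0.034, 0.002]
force: [0.8, -1.0, 0.8]
opening: 0.402
finger_force: 0.0
```

```bash
python3 -c "
from h import *
go(.51,.14,.21,-.45)
grab('wrist','w9')
cv2.imwrite('pics/t.png',load('w9')['image'])"
```

```text
from [ 0.5124 -0.1281  0.1812] curyaw -1.638 q [-0.25  0.31  0.02  1.28  0.    2.96] F [ 0.8 -1.   0.8] t 21.6 op 0.402
dxyz [-0.068  -0.8912 -0.0956] w [ 0.0005 -0.0012 -0.3782] dyaw 1.188
```

>>> jog_arm --commands '[{"dx": -0.01,"dy": -0.06,"dz": -0.1,"wx": 0,"wy": 0,"wz": -0.03},{"dx": -0.02,"dy": -0.18,"dz": -0.1,"wx": 0,"wy": 0,"wz": -0.07},{"dx": -0.03,"dy": -0.3,"dz": -0.1,"wx": 0,"wy": 0,"wz": -0.11},{"dx": -0.04,"dy": -0.44,"dz": -0.1,"wx": 0,"wy": 0,"wz": -0.15},{"dx": -0.05,"dy": -0.58,"dz": -0.1,"wx": 0,"wy": 0,"wz": -0.19},{"dx": -0.06,"dy": -0.72,"dz": -0.1,"wx": 0,"wy": 0,"wz": -0.23},{"dx": -0.07,"dy": -0.86,"dz": -0.1,"wx": 0,"wy": 0,"wz": -0.27},{"dx": -0.07,"dy": -0.98,"dz": -0.1,"wx": 0,"wy": 0,"wz": -0.31},{"dx": -0.07,"dy": -1.0,"dz": -0.1,"wx": 0,"wy": 0,"wz": -0.35},{"dx": -0.07,"dy": -1.0,"dz": -0.1,"wx": 0,"wy": 0,"wz": -0.378}]'

```text
time: 22.6
eef_pos: [0.5104, 0.1748, 0.2078]
orientation: [-0.001, 0.845, 0.534, 0.0]
force: [0.5, 0.0, 0.7]
opening: 0.399
finger_force: 0.0
```

```bash
cat >> h.py <<'E'
from scipy.optimize import minimize
def fit(d,x,y,a,zb=.06,n=3):
    g=cv2.GaussianBlur(cv2.cvtColor(d['image'],cv2.COLOR_BGR2GRAY).astype(np.float32),(3,3),0)
    fl=192/np.tan(np.radians(float(d['fovy']))/2);T=d['cam_to_world']
    def samp(P):
        c=(P-T[:3,3])@T[:3,:3]; u=fl*c[:,0]/c[:,2]+d['cx']; v=fl*c[:,1]/c[:,2]+d['cy']
        return cv2.remap(g,u.astype(np.float32)[None],v.astype(np.float32)[None],cv2.INTER_LINEAR,borderMode=cv2.BORDER_REPLICATE)[0]
    t=np.linspace(-.9,.9,25)
    def pts(o,hx,hy,z):
        lx=np.r_[t*hx,t*hx,t*0+hx+o,t*0-hx-o]; ly=np.r_[t*0+hy+o,t*0-hy-o,t*hy,t*hy]; return np.c_[lx,ly,lx*0+z]
    def cost(p):
        c,s=np.cos(p[2]),np.sin(p[2]);R=np.array([[c,-s,0],[s,c,0],[0,0,1]]);f=0
        for hx,hy,z,w in ((.045,.022,zb+.008,1),(.045,.005,zb+.038,.5)):
            i=samp(pts(-.0015,hx,hy,z)@R.T+[p[0],p[1],0]);e=samp(pts(.0015,hx,hy,z)@R.T+[p[0],p[1],0]); f-=w*np.mean(np.clip(i-e,-20,80))
        return f
    best=min((minimize(lambda q:cost(np.array([x,y,a])+np.array(q)*[.001,.001,.01]),[i,j,k],method='Nelder-Mead',options=dict(initial_simplex=np.array([i,j,k])+np.array([[0,0,0],[3,0,0],[0,3,0],[0,0,5]]),maxiter=200)) for i in (-n,0,n) for j in (-n,0,n) for k in (-6,0,6)),key=lambda r:r.fun)
    r=np.array([x,y,a])+best.x*[.001,.001,.01]; print('fit',r.round(4),'score',round(-best.fun,1)); return r
E
python3 - <<'E'
from h import *
d=load('w6')
for p in [(.4678,.1822,.885),(.5831,.2246,1.286),(.4246,.3086,1.365),(.549,.354,1.25)]: fit(d,*p)
e=grab('wrist','w10'); print('new')
for p in [(.5831,.2246,1.286),(.4246,.3086,1.365)]: fit(e,*p)
fit(load('w9'),.5115,-.128,-.0675,.02)
print(ctrl.state()['eef_pos'])
E
```

```text
fit [0.4682 0.1826 0.8765] score 96.4
fit [0.5826 0.225  1.2992] score 100.7
fit [0.4246 0.309  1.3579] score 101.8
fit [0.5505 0.3579 1.2254] score 101.7
new
fit [0.5826 0.2253 1.3057] score 101.6
fit [0.4235 0.3086 1.3473] score 91.0
fit [ 0.522  -0.1289 -0.0781] score 46.8
[0.51040162 0.17399334 0.20788413]
```

```bash
python3 -c "
from h import *
go(.5827,.2252,.12,1.302+np.pi/2)"
```

```text
from [0.5104 0.174  0.2079] curyaw -0.443 q [0.33 0.32 0.1  1.36 0.   2.34] F [-0.3  0.5 -0.1] t 22.6 op 0.397
dxyz [0.2571 0.1449 0.2931] w [-0.0002 -0.0004 -0.0553] dyaw 0.174
```

>>> jog_arm --commands '[{"dx": 0.06,"dy": 0.03,"dz": 0.03,"wx": 0,"wy": 0,"wz": -0.02},{"dx": 0.14,"dy": 0.08,"dz": 0.08,"wx": 0,"wy": 0,"wz": -0.04},{"dx": 0.22,"dy": 0.12,"dz": 0.14,"wx": 0,"wy": 0,"wz": -0.055},{"dx": 0.257,"dy": 0.145,"dz": 0.2,"wx": 0,"wy": 0,"wz": -0.055},{"dx": 0.257,"dy": 0.145,"dz": 0.26,"wx": 0,"wy": 0,"wz": -0.055},{"dx": 0.257,"dy": 0.145,"dz": 0.293,"wx": 0,"wy": 0,"wz": -0.055},{"dx": 0.257,"dy": 0.145,"dz": 0.293,"wx": 0,"wy": 0,"wz": -0.055},{"dx": 0.257,"dy": 0.145,"dz": 0.293,"wx": 0,"wy": 0,"wz": -0.055},{"dx": 0.257,"dy": 0.145,"dz": 0.293,"wx": 0,"wy": 0,"wz": -0.055},{"dx": 0.257,"dy": 0.145,"dz": 0.293,"wx": 0,"wy": 0,"wz": -0.055}]'

```text
time: 23.65
eef_pos: [0.5841, 0.2235, 0.1216]
orientation: [-0.0, 0.798, 0.602, 0.002]
force: [0.1, 0.3, -0.1]
opening: 0.401
finger_force: 0.0
```

```bash
python3 -c "
from h import *
e=grab('wrist','w11');fit(e,.5827,.2252,1.302)
go(.5827,.2252,.072,1.302+np.pi/2)"
```

```text
fit [0.5831 0.2258 1.3059] score 100.0
from [0.584  0.2235 0.1214] curyaw -0.278 q [0.36 0.53 0.21 1.24 0.   2.21] F [-0.7  0.5  0.3] t 23.7 op 0.4
dxyz [ 0.0039 -0.0059  0.1647] w [ 0.0004 -0.0008 -0.003 ] dyaw 0.009
```

>>> jog_arm --commands '[{"dx": 0.005,"dy": -0.006,"dz": 0.0,"wx": 0,"wy": 0,"wz": -0.003},{"dx": 0.005,"dy": -0.006,"dz": 0.03,"wx": 0,"wy": 0,"wz": -0.003},{"dx": 0.005,"dy": -0.006,"dz": 0.07,"wx": 0,"wy": 0,"wz": -0.003},{"dx": 0.005,"dy": -0.006,"dz": 0.11,"wx": 0,"wy": 0,"wz": -0.003},{"dx": 0.005,"dy": -0.006,"dz": 0.14,"wx": 0,"wy": 0,"wz": -0.003},{"dx": 0.005,"dy": -0.006,"dz": 0.16,"wx": 0,"wy": 0,"wz": -0.003},{"dx": 0.005,"dy": -0.006,"dz": 0.164,"wx": 0,"wy": 0,"wz": -0.003},{"dx": 0.005,"dy": -0.006,"dz": 0.164,"wx": 0,"wy": 0,"wz": -0.003},{"dx": 0.005,"dy": -0.006,"dz": 0.164,"wx": 0,"wy": 0,"wz": -0.003},{"dx": 0.005,"dy": -0.006,"dz": 0.164,"wx": 0,"wy": 0,"wz": -0.003}]'

```text
time: 24.7
eef_pos: [0.5826, 0.2256, 0.0716]
orientation: [-0.0, 0.795, 0.606, 0.001]
force: [-0.2, 0.0, 1.0]
opening: 0.401
finger_force: 0.0
```

>>> jog_arm --commands '[{"dx": 0,"dy": 0,"dz": 0,"wx": 0,"wy": 0,"wz": 0},{"dx": 0,"dy": 0,"dz": 0,"wx": 0,"wy": 0,"wz": 0},{"dx": 0,"dy": 0,"dz": 0,"wx": 0,"wy": 0,"wz": 0},{"dx": 0,"dy": 0,"dz": 0,"wx": 0,"wy": 0,"wz": 0},{"dx": 0,"dy": 0,"dz": 0,"wx": 0,"wy": 0,"wz": 0},{"dx": 0,"dy": 0,"dz": 0,"wx": 0,"wy": 0,"wz": 0},{"dx": 0,"dy": 0,"dz": 0,"wx": 0,"wy": 0,"wz": 0},{"dx": 0,"dy": 0,"dz": 0,"wx": 0,"wy": 0,"wz": 0},{"dx": 0,"dy": 0,"dz": 0,"wx": 0,"wy": 0,"wz": 0},{"dx": 0,"dy": 0,"dz": 0,"wx": 0,"wy": 0,"wz": 0}]' --jaw 1

```text
time: 25.7
eef_pos: [0.5827, 0.2254, 0.0715]
orientation: [-0.0, 0.795, 0.606, 0.001]
force: [1.7, -0.8, 4.9]
opening: 0.086
finger_force: 69.7
```

>>> jog_arm --commands '[{"dx": 0,"dy": 0,"dz": -0.03,"wx": 0,"wy": 0,"wz": 0},{"dx": 0,"dy": 0,"dz": -0.1,"wx": 0,"wy": 0,"wz": 0},{"dx": 0,"dy": 0,"dz": -0.2,"wx": 0,"wy": 0,"wz": 0},{"dx": 0,"dy": 0,"dz": -0.3,"wx": 0,"wy": 0,"wz": 0},{"dx": 0,"dy": 0,"dz": -0.4,"wx": 0,"wy": 0,"wz": 0},{"dx": 0,"dy": 0,"dz": -0.45,"wx": 0,"wy": 0,"wz": 0},{"dx": 0,"dy": 0,"dz": -0.45,"wx": 0,"wy": 0,"wz": 0},{"dx": 0,"dy": 0,"dz": -0.45,"wx": 0,"wy": 0,"wz": 0},{"dx": 0,"dy": 0,"dz": -0.45,"wx": 0,"wy": 0,"wz": 0},{"dx": 0,"dy": 0,"dz": -0.45,"wx": 0,"wy": 0,"wz": 0}]'

```text
time: 26.7
eef_pos: [0.5809, 0.2248, 0.2037]
orientation: [-0.001, 0.795, 0.606, -0.002]
force: [-0.0, -0.1, -4.7]
opening: 0.085
finger_force: 68.6
```

```bash
python3 -c "
from h import *
print(ctrl.state()['finger_force'])
go(.5,.0,.19,-.0675+np.pi/2);go(.5047,-.2025,.12,-.0675+np.pi/2)"
```

```text
68.62760066986084
from [0.5809 0.2248 0.2037] curyaw -0.268 q [0.37 0.5  0.36 1.44 0.   2.21] F [-0.  -0.1 -4.7] t 26.7 op 0.085
dxyz [-0.7941 -0.061   0.0466] w [-0.0008  0.0012  0.436 ] dyaw -1.37
from [0.5809 0.2248 0.2037] curyaw -0.268 q [0.37 0.5  0.36 1.44 0.   2.21] F [-0.  -0.1 -4.7] t 26.7 op 0.085
dxyz [-1.4405  0.134   0.2799] w [-0.0008  0.0012  0.436 ] dyaw -1.37
```

>>> jog_arm --commands '[{"dx": -0.05,"dy": -0.005,"dz": 0.0,"wx": 0,"wy": 0,"wz": 0.03},{"dx": -0.15,"dy": -0.01,"dz": 0.0,"wx": 0,"wy": 0,"wz": 0.07},{"dx": -0.27,"dy": -0.02,"dz": 0.0,"wx": 0,"wy": 0,"wz": 0.11},{"dx": -0.39,"dy": -0.03,"dz": 0.01,"wx": 0,"wy": 0,"wz": 0.15},{"dx": -0.51,"dy": -0.04,"dz": 0.02,"wx": 0,"wy": 0,"wz": 0.19},{"dx": -0.63,"dy": -0.05,"dz": 0.03,"wx": 0,"wy": 0,"wz": 0.23},{"dx": -0.74,"dy": -0.06,"dz": 0.04,"wx": 0,"wy": 0,"wz": 0.27},{"dx": -0.794,"dy": -0.061,"dz": 0.046,"wx": 0,"wy": 0,"wz": 0.31},{"dx": -0.794,"dy": -0.061,"dz": 0.046,"wx": 0,"wy": 0,"wz": 0.35},{"dx": -0.794,"dy": -0.061,"dz": 0.046,"wx": 0,"wy": 0,"wz": 0.36}]'

```text
time: 27.7
eef_pos: [0.5003, -0.0004, 0.1911]
orientation: [-0.001, 0.997, 0.083, -0.001]
force: [0.0, -0.1, -4.4]
opening: 0.082
finger_force: 68.7
```

```bash
python3 -c "
from h import *
go(.5047,-.2025,.11,-.0675+np.pi/2)"
```

```text
from [ 5.003e-01 -4.000e-04  1.911e-01] curyaw -1.404 q [-0.    0.25 -0.03  1.29  0.    2.97] F [ 0.  -0.1 -4.4] t 27.7 op 0.082
dxyz [-0.0969  0.6671  0.2691] w [-0.0006  0.0005  0.0745] dyaw -0.234
```

>>> jog_arm --commands '[{"dx": -0.01,"dy": 0.06,"dz": 0.0,"wx": 0,"wy": 0,"wz": 0},{"dx": -0.03,"dy": 0.17,"dz": 0.0,"wx": 0,"wy": 0,"wz": 0},{"dx": -0.05,"dy": 0.29,"dz": 0.0,"wx": 0,"wy": 0,"wz": 0.02},{"dx": -0.07,"dy": 0.41,"dz": 0.02,"wx": 0,"wy": 0,"wz": 0.04},{"dx": -0.08,"dy": 0.53,"dz": 0.05,"wx": 0,"wy": 0,"wz": 0.06},{"dx": -0.09,"dy": 0.63,"dz": 0.12,"wx": 0,"wy": 0,"wz": 0.0745},{"dx": -0.097,"dy": 0.667,"dz": 0.2,"wx": 0,"wy": 0,"wz": 0.0745},{"dx": -0.097,"dy": 0.667,"dz": 0.25,"wx": 0,"wy": 0,"wz": 0.0745},{"dx": -0.097,"dy": 0.667,"dz": 0.27,"wx": 0,"wy": 0,"wz": 0.0745},{"dx": -0.097,"dy": 0.667,"dz": 0.27,"wx": 0,"wy": 0,"wz": 0.0745}]'

```text
time: 28.7
eef_pos: [0.5055, -0.201, 0.1091]
orientation: [-0.001, 1.0, -0.031, -0.002]
force: [0.3, -0.5, -5.1]
opening: 0.082
finger_force: 68.8
```

```bash
python3 -c "
from h import *
go(.5047,-.2025,.032,-.0675+np.pi/2)"
```

```text
from [ 0.5055 -0.201   0.1091] curyaw -1.633 q [-0.38  0.39 -0.05  1.13  0.    2.82] F [ 0.3 -0.5 -5.1] t 28.7 op 0.082
dxyz [-0.0016  0.0057  0.257 ] w [-0.0008  0.0011  0.0015] dyaw -0.005
```

>>> jog_arm --commands '[{"dx": -0.004,"dy": 0.004,"dz": 0.05,"wx": 0,"wy": 0,"wz": 0},{"dx": -0.004,"dy": 0.004,"dz": 0.1,"wx": 0,"wy": 0,"wz": 0},{"dx": -0.004,"dy": 0.004,"dz": 0.15,"wx": 0,"wy": 0,"wz": 0},{"dx": -0.004,"dy": 0.004,"dz": 0.2,"wx": 0,"wy": 0,"wz": 0},{"dx": -0.004,"dy": 0.004,"dz": 0.23,"wx": 0,"wy": 0,"wz": 0},{"dx": -0.004,"dy": 0.004,"dz": 0.25,"wx": 0,"wy": 0,"wz": 0},{"dx": -0.004,"dy": 0.004,"dz": 0.257,"wx": 0,"wy": 0,"wz": 0},{"dx": -0.004,"dy": 0.004,"dz": 0.257,"wx": 0,"wy": 0,"wz": 0},{"dx": -0.004,"dy": 0.004,"dz": 0.257,"wx": 0,"wy": 0,"wz": 0},{"dx": -0.004,"dy": 0.004,"dz": 0.257,"wx": 0,"wy": 0,"wz": 0}]'

```text
time: 29.7
eef_pos: [0.506, -0.2028, 0.0341]
orientation: [-0.0, 1.0, -0.031, 0.001]
force: [-0.2, -0.7, -4.3]
opening: 0.083
finger_force: 68.8
```

```bash
python3 -c "
from h import *
go(.5047,-.2025,.032,-.0675+np.pi/2)"
```

```text
from [ 0.506  -0.2028  0.0341] curyaw -1.633 q [-0.38  0.47 -0.16  0.95  0.    2.82] F [-0.2 -0.7 -4.3] t 29.7 op 0.083
dxyz [-0.0044 -0.0008  0.0069] w [-0.0003 -0.0004  0.0015] dyaw -0.005
```

>>> jog_arm --commands '[{"dx": -0.004,"dy": 0,"dz": 0.003,"wx": 0,"wy": 0,"wz": 0},{"dx": -0.004,"dy": 0,"dz": 0.006,"wx": 0,"wy": 0,"wz": 0},{"dx": -0.004,"dy": 0,"dz": 0.006,"wx": 0,"wy": 0,"wz": 0},{"dx": -0.004,"dy": 0,"dz": 0.006,"wx": 0,"wy": 0,"wz": 0},{"dx": -0.004,"dy": 0,"dz": 0.006,"wx": 0,"wy": 0,"wz": 0},{"dx": -0.004,"dy": 0,"dz": 0.006,"wx": 0,"wy": 0,"wz": 0},{"dx": -0.004,"dy": 0,"dz": 0.006,"wx": 0,"wy": 0,"wz": 0},{"dx": -0.004,"dy": 0,"dz": 0.006,"wx": 0,"wy": 0,"wz": 0},{"dx": -0.004,"dy": 0,"dz": 0.006,"wx": 0,"wy": 0,"wz": 0},{"dx": -0.004,"dy": 0,"dz": 0.006,"wx": 0,"wy": 0,"wz": 0}]'

```text
time: 30.7
eef_pos: [0.5043, -0.2025, 0.0316]
orientation: [-0.001, 1.0, -0.031, -0.0]
force: [-0.9, 0.1, -4.5]
opening: 0.086
finger_force: 68.9
```

>>> jog_arm --commands '[{"dx": 0,"dy": 0,"dz": 0,"wx": 0,"wy": 0,"wz": 0},{"dx": 0,"dy": 0,"dz": 0,"wx": 0,"wy": 0,"wz": 0},{"dx": 0,"dy": 0,"dz": 0,"wx": 0,"wy": 0,"wz": 0},{"dx": 0,"dy": 0,"dz": 0,"wx": 0,"wy": 0,"wz": 0},{"dx": 0,"dy": 0,"dz": 0,"wx": 0,"wy": 0,"wz": 0},{"dx": 0,"dy": 0,"dz": -0.02,"wx": 0,"wy": 0,"wz": 0},{"dx": 0,"dy": 0,"dz": -0.1,"wx": 0,"wy": 0,"wz": 0},{"dx": 0,"dy": 0,"dz": -0.23,"wx": 0,"wy": 0,"wz": 0},{"dx": 0,"dy": 0,"dz": -0.38,"wx": 0,"wy": 0,"wz": 0},{"dx": 0,"dy": 0,"dz": -0.54,"wx": 0,"wy": 0,"wz": 0}]' --jaw 0.6

```text
time: 31.7
eef_pos: [0.5035, -0.2025, 0.1951]
orientation: [-0.001, 1.0, -0.031, -0.001]
force: [1.9, -0.6, 0.9]
opening: 0.401
finger_force: 0.0
```

```bash
python3 -c "
from h import *
d=grab('wrist','w12')
cv2.imwrite('pics/w12b.png',cv2.resize(d['image'][60:300,90:430],None,fx=2.3,fy=2.3,interpolation=cv2.INTER_CUBIC))
go(.43,.05,.21,-.6)"
```

```text
from [ 0.5079 -0.2043  0.2047] curyaw -1.634 q [-0.38  0.33  0.11  1.34  0.    2.82] F [ 2.1 -0.2  6.5] t 31.8 op 0.399
dxyz [-0.3122 -0.8295 -0.0243] w [ 0.0031 -0.0034 -0.329 ] dyaw 1.034
```

View pics/w12b.png

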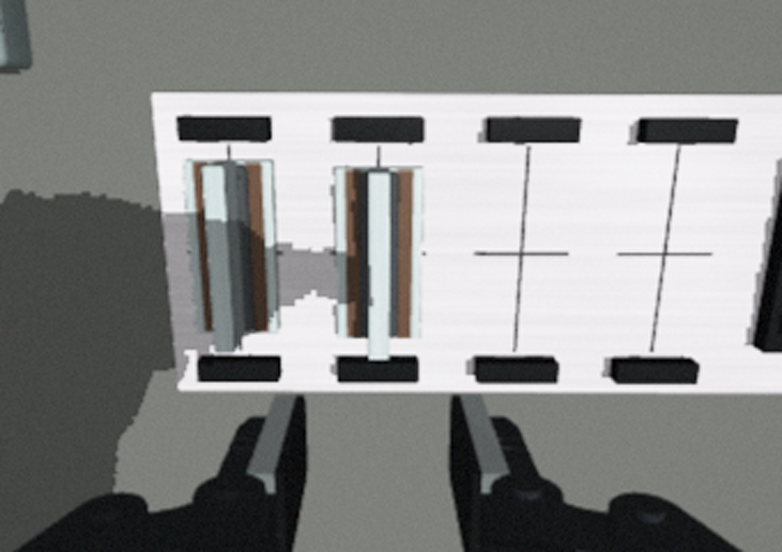

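Bay 1's coupon spans y 160..331 and bay 2's spans 167..338 in the crop, between the stops at about 142 and 357. I'll convert those to positions.

```bash
python3 -c "
from h import *
d=load('w12')
P=lambda u,v,z: ray(d,90+u/2.3,60+v/2.3,z)[:2]
a=-.0675;ex=np.array([np.cos(a),np.sin(a)]);ey=np.array([-ex[1],ex[0]])
for i,(far,near,L,R,cr) in enumerate([((229,160),(242,331),(196,245),(275,245),None),((379,167),(379,338),(342,250),(421,250),None)]):
    O=np.array([.5098,-.1276])-ey*.075*i
    f=P(*far,.028)-O;n=P(*near,.028)-O;l=P(*L,.028)-O;r=P(*R,.028)-O
    print('x',(f@ex),(n@ex),'mid',(f+n)@ex/2,'y',l@ey,r@ey,'mid',(l+r)@ey/2)
for i,c in enumerate([(226,141,242,357),(378,141,377,357),(532,142,516,357)]):
    O=np.array([.5098,-.1276])-ey*.075*i
    print('stop',(P(c[0],c[1],.032)-O)@ex,(P(c[2],c[3],.032)-O)@ex)
for i,c in enumerate([(521,253),(665,253)]): print('cross',P(*c,.02)-([.5098,-.1276]-ey*.075*(i+2)))
"
```

```text
x 0.04747563962243831 -0.04147581259457752 mid 0.0029999135139303955 y 0.017988439358497248 -0.022368907221323838 mid -0.0021902339314132935
x 0.04441382544417311 -0.04507735445620878 mid -0.0003317645060178356 y 0.018444058022149903 -0.021978612842147766 mid -0.001767277409998932
stop 0.05675320678918554 -0.05469659787430081
stop 0.057067627332728556 -0.054354616051690355
stop 0.05691804027257039 -0.05400272069055578
cross [-2.80229411e-04  4.34017896e-06]
cross [ 2.71505088e-05 -5.16431908e-04]
```

>>> jog_arm --commands '[{"dx": -0.03,"dy": -0.08,"dz": -0.02,"wx": 0,"wy": 0,"wz": -0.04},{"dx": -0.07,"dy": -0.2,"dz": -0.02,"wx": 0,"wy": 0,"wz": -0.08},{"dx": -0.12,"dy": -0.33,"dz": -0.02,"wx": 0,"wy": 0,"wz": -0.12},{"dx": -0.17,"dy": -0.47,"dz": -0.02,"wx": 0,"wy": 0,"wz": -0.16},{"dx": -0.22,"dy": -0.61,"dz": -0.02,"wx": 0,"wy": 0,"wz": -0.2},{"dx": -0.27,"dy": -0.74,"dz": -0.02,"wx": 0,"wy": 0,"wz": -0.24},{"dx": -0.31,"dy": -0.88,"dz": -0.02,"wx": 0,"wy": 0,"wz": -0.28},{"dx": -0.31,"dy": -0.98,"dz": -0.02,"wx": 0,"wy": 0,"wz": -0.32},{"dx": -0.31,"dy": -1.0,"dz": -0.02,"wx": 0,"wy": 0,"wz": -0.36},{"dx": -0.31,"dy": -1.0,"dz": -0.02,"wx": 0,"wy": 0,"wz": -0.38}]'

```text
time: 32.75
eef_pos: [0.4301, 0.1041, 0.2004]
orientation: [-0.001, 0.842, 0.539, 0.001]
force: [-0.5, -0.6, 0.3]
opening: 0.396
finger_force: 0.0
```

```bash
python3 -c "
from h import *
d=grab('wrist','w13');fit(d,.4243,.3088,1.352);fit(d,.5505,.3579,1.2254)
go(.425,.309,.16,1.352+np.pi/2)"
```

```text
fit [0.4311 0.3077 1.126 ] score 44.3
fit [0.5144 0.2861 1.1392] score 29.1
from [0.4302 0.1034 0.2004] curyaw -0.433 q [ 0.23  0.13 -0.16  1.28  0.    2.24] F [-0.1 -0.1  0.3] t 32.8 op 0.397
dxyz [ 0.6144 -0.3033  0.1356] w [ 0.     -0.0005 -0.0683] dyaw 0.214
```

>>> jog_arm --commands '[{"dx": 0.06,"dy": -0.03,"dz": -0.03,"wx": 0,"wy": 0,"wz": -0.02},{"dx": 0.16,"dy": -0.08,"dz": -0.03,"wx": 0,"wy": 0,"wz": -0.04},{"dx": 0.28,"dy": -0.13,"dz": -0.03,"wx": 0,"wy": 0,"wz": -0.068},{"dx": 0.39,"dy": -0.19,"dz": -0.03,"wx": 0,"wy": 0,"wz": -0.068},{"dx": 0.48,"dy": -0.24,"dz": -0.03,"wx": 0,"wy": 0,"wz": -0.068},{"dx": 0.56,"dy": -0.27,"dz": -0.03,"wx": 0,"wy": 0,"wz": -0.068},{"dx": 0.56,"dy": -0.27,"dz": -0.03,"wx": 0,"wy": 0,"wz": -0.068},{"dx": 0.56,"dy": -0.27,"dz": -0.03,"wx": 0,"wy": 0,"wz": -0.068},{"dx": 0.56,"dy": -0.27,"dz": -0.03,"wx": 0,"wy": 0,"wz": -0.068},{"dx": 0.56,"dy": -0.27,"dz": -0.03,"wx": 0,"wy": 0,"wz": -0.068}]'

```text
time: 33.8
eef_pos: [0.4285, 0.2879, 0.2095]
orientation: [-0.0, 0.783, 0.622, 0.0]
force: [0.9, 0.1, -0.5]
opening: 0.397
finger_force: 0.0
```

```bash
python3 -c "
from h import *
d=grab('wrist','w14');c=fit(d,.4243,.3088,1.352);fit(d,.5505,.3579,1.2254)
cv2.imwrite('pics/w14b.png',cv2.resize(d['image'],(800,600)))
go(c[0],c[1],.12,c[2]+np.pi/2)"
```

```text
fit [0.4189 0.2917 1.4951] score 19.0
fit [0.5607 0.3596 0.7399] score 12.8
from [0.4286 0.288  0.2095] curyaw -0.228 q [0.59 0.27 0.04 1.34 0.   2.39] F [ 0.3 -0.7 -0.1] t 33.9 op 0.403
dxyz [ 0.0045 -0.0344  0.2984] w [-0.     -0.0004 -0.0484] dyaw 0.152
```

The fit scores are low, so the disc must have turned. I'll look at the picture.

View pics/w14b.png

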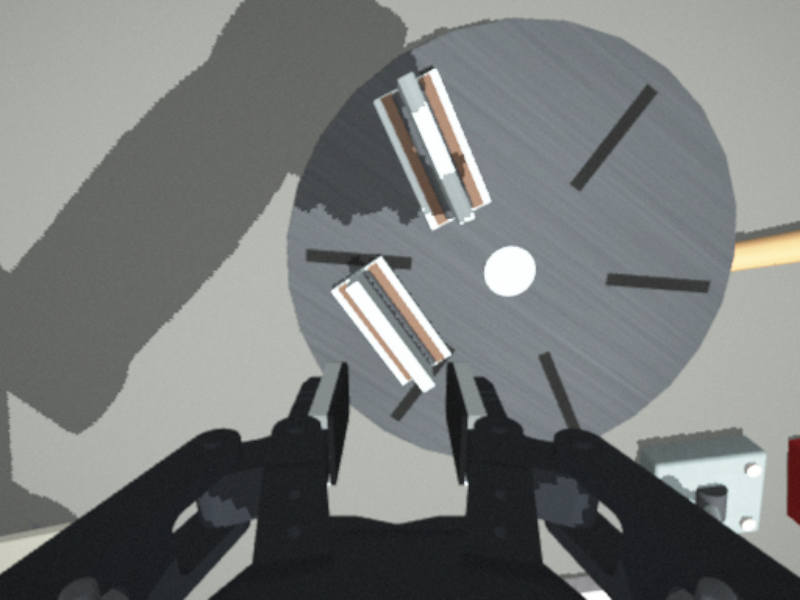

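The disc has turned. C now has corners (332,292), (382,257), (452,352) and (403,386), and D has (373,100), (438,70), (491,202) and (431,230). I'll refit, and grab a fresh frame to see whether the disc is still spinning.

```bash
python3 -c "
from h import *
d=load('w14');k=1.5625
c,a=rect(d,0,0,k,[(332,292),(382,257),(452,352),(403,386)]);C=fit(d,*c,a)
e,b=rect(d,0,0,k,[(373,100),(438,70),(491,202),(431,230)]);D=fit(d,*e,b)
n=grab('wrist','w15');C=fit(n,*C);D=fit(n,*D)
go(C[0],C[1],.13,C[2]+np.pi/2)
"
```

```text
c [0.4184 0.2549] yaw 1.954 1.978 sides [np.float64(0.0894), np.float64(0.0436), np.float64(0.0875), np.float64(0.0455)]
fit [0.4179 0.2553 1.9503] score 107.9
c [0.4711 0.3627] yaw 1.782 1.761 sides [np.float64(0.0898), np.float64(0.0438), np.float64(0.088), np.float64(0.0438)]
fit [0.4707 0.3631 1.7909] score 97.9
fit [0.4185 0.2518 1.9921] score 107.3
fit [0.4672 0.3616 1.838 ] score 97.8
from [0.4286 0.2881 0.2095] curyaw -0.228 q [0.59 0.27 0.04 1.34 0.   2.39] F [0.4 0.5 0.2] t 33.9 op 0.399
dxyz [-0.1257 -0.0054  0.2649] w [ 1.000e-04 -5.000e-04 -2.066e-01] dyaw 0.649
```

```bash
cat > spin.py <<'E'
from h import *
import sys
def track(p,q,N=8):
    ds=[]
    for i in range(N): ds.append((ctrl.state()['time'],grab('wrist',f's{i}')))
    for t,d in ds:
        print(round(t,2),end=' '); p=fit(d,*p,n=2); 
    print('D'); q=fit(ds[0][1],*q); q=fit(ds[-1][1],*q); return p,q
E
python3 -c "
from spin import *
track((.419,.2495,2.02),(.4650,.3608,1.87))
d=load('w13')
"
```

```text
33.9 fit [0.4195 0.2485 2.0385] score 107.3
33.95 fit [0.4206 0.2451 2.0706] score 103.2
34.0 fit [0.4216 0.2419 2.1038] score 96.3
34.05 fit [0.4226 0.2385 2.127 ] score 89.7
34.1 fit [0.4244 0.2355 2.1785] score 85.2
34.15 fit [0.4257 0.2325 2.2185] score 83.1
34.2 fit [0.4275 0.2295 2.2611] score 80.4
34.25 fit [0.4291 0.2264 2.2952] score 78.2
D
fit [0.4638 0.3599 1.8732] score 97.8
fit [0.4551 0.3532 2.1397] score 40.6
```

>>> jog_arm --commands '[{"dx": 0,"dy": 0,"dz": 0,"wx": 0,"wy": 0,"wz": 0},{"dx": 0,"dy": 0,"dz": 0,"wx": 0,"wy": 0,"wz": 0},{"dx": 0,"dy": 0,"dz": 0,"wx": 0,"wy": 0,"wz": 0},{"dx": 0,"dy": 0,"dz": 0,"wx": 0,"wy": 0,"wz": 0},{"dx": 0,"dy": 0,"dz": 0,"wx": 0,"wy": 0,"wz": 0},{"dx": 0,"dy": 0,"dz": 0,"wx": 0,"wy": 0,"wz": 0},{"dx": 0,"dy": 0,"dz": 0,"wx": 0,"wy": 0,"wz": 0},{"dx": 0,"dy": 0,"dz": 0,"wx": 0,"wy": 0,"wz": 0},{"dx": 0,"dy": 0,"dz": 0,"wx": 0,"wy": 0,"wz": 0},{"dx": 0,"dy": 0,"dz": 0,"wx": 0,"wy": 0,"wz": 0}]'

```text
time: 35.3
eef_pos: [0.4284, 0.2889, 0.2093]
orientation: [-0.001, 0.782, 0.623, 0.0]
force: [-0.3, 0.3, 0.3]
opening: 0.401
finger_force: 0.0
```

```bash
cat > find.py <<'E'
from h import *
H=np.array([.5075,.272]); C0=(.4195,.2485,2.0385); D0=(.4638,.3599,1.8732)
def r(p,t): c,s=np.cos(t),np.sin(t); v=np.array(p[:2])-H; return (H[0]+c*v[0]-s*v[1],H[1]+s*v[0]+c*v[1],p[2]+t)
def cost(d,p):
    g=cv2.GaussianBlur(cv2.cvtColor(d['image'],cv2.COLOR_BGR2GRAY),(3,3),0).astype(float); c,s=np.cos(p[2]),np.sin(p[2]); f=0
    for o,w in ((-.002,1),(.003,-1)):
        for sg in (1,-1):
            for t in np.linspace(-.9,.9,15):
                for lx,ly in ((t*.045,sg*(.022+o)),(sg*(.045+o),t*.022)):
                    u,v=proj(d,(p[0]+c*lx-s*ly,p[1]+s*lx+c*ly,.068)); u,v=int(round(u)),int(round(v))
                    if 0<=u<512 and 0<=v<384: f+=w*g[v,u]
    return f/60
def ang(d,lo=-.5,hi=6.,P=(C0,D0)):
    T=np.arange(lo,hi,.03); S=[[cost(d,r(p,t)) for t in T] for p in P]; s=np.sum(S,0); i=np.argmax(s); return T[i],s[i]
E
python3 -c "
from find import *
for i in range(4):
    t=ctrl.state()['time'];d=grab('wrist',f'f{i}');print(round(t,2),ang(d))
"
```

```text
35.3 (np.float64(1.0000000000000013), np.float64(151.9))
35.35 (np.float64(1.0300000000000014), np.float64(147.95))
35.4 (np.float64(1.0600000000000014), np.float64(127.61666666666667))
35.45 (np.float64(1.0900000000000014), np.float64(119.63333333333333))
```

>>> jog_arm --commands '[{"dx": 0,"dy": 0.05,"dz": -0.05,"wx": 0,"wy": 0,"wz": 0},{"dx": 0,"dy": 0.08,"dz": -0.1,"wx": 0,"wy": 0,"wz": 0},{"dx": 0,"dy": 0.1,"dz": -0.15,"wx": 0,"wy": 0,"wz": 0},{"dx": 0,"dy": 0.1,"dz": -0.2,"wx": 0,"wy": 0,"wz": 0},{"dx": 0,"dy": 0.1,"dz": -0.2,"wx": 0,"wy": 0,"wz": 0},{"dx": 0,"dy": 0.1,"dz": -0.2,"wx": 0,"wy": 0,"wz": 0},{"dx": 0,"dy": 0.1,"dz": -0.2,"wx": 0,"wy": 0,"wz": 0},{"dx": 0,"dy": 0.1,"dz": -0.2,"wx": 0,"wy": 0,"wz": 0},{"dx": 0,"dy": 0.1,"dz": -0.2,"wx": 0,"wy": 0,"wz": 0},{"dx": 0,"dy": 0.1,"dz": -0.2,"wx": 0,"wy": 0,"wz": 0}]'

```text
time: 36.5
eef_pos: [0.4575, 0.2821, 0.2689]
orientation: [-0.001, 0.782, 0.623, 0.0]
force: [-0.1, 0.9, -0.0]
opening: 0.401
finger_force: 0.0
```

>>> jog_arm --commands '[{"dx": 0,"dy": 0,"dz": 0,"wx": 0,"wy": 0,"wz": 0},{"dx": 0,"dy": 0,"dz": 0,"wx": 0,"wy": 0,"wz": 0},{"dx": 0,"dy": 0,"dz": 0,"wx": 0,"wy": 0,"wz": 0},{"dx": 0,"dy": 0,"dz": 0,"wx": 0,"wy": 0,"wz": 0},{"dx": 0,"dy": 0,"dz": 0,"wx": 0,"wy": 0,"wz": 0},{"dx": 0,"dy": 0,"dz": 0,"wx": 0,"wy": 0,"wz": 0},{"dx": 0,"dy": 0,"dz": 0,"wx": 0,"wy": 0,"wz": 0},{"dx": 0,"dy": 0,"dz": 0,"wx": 0,"wy": 0,"wz": 0},{"dx": 0,"dy": 0,"dz": 0,"wx": 0,"wy": 0,"wz": 0},{"dx": 0,"dy": 0,"dz": 0,"wx": 0,"wy": 0,"wz": 0}]'

```text
time: 37.5
eef_pos: [0.4577, 0.2821, 0.2693]
orientation: [-0.001, 0.782, 0.623, 0.0]
force: [-0.4, 0.2, 0.1]
opening: 0.403
finger_force: 0.0
```

>>> jog_arm --commands '[{"dx": 0,"dy": 0,"dz": 0,"wx": 0,"wy": 0,"wz": 0},{"dx": 0,"dy": 0,"dz": 0,"wx": 0,"wy": 0,"wz": 0},{"dx": 0,"dy": 0,"dz": 0,"wx": 0,"wy": 0,"wz": 0},{"dx": 0,"dy": 0,"dz": 0,"wx": 0,"wy": 0,"wz": 0},{"dx": 0,"dy": 0,"dz": 0,"wx": 0,"wy": 0,"wz": 0},{"dx": 0,"dy": 0,"dz": 0,"wx": 0,"wy": 0,"wz": 0},{"dx": 0,"dy": 0,"dz": 0,"wx": 0,"wy": 0,"wz": 0},{"dx": 0,"dy": 0,"dz": 0,"wx": 0,"wy": 0,"wz": 0},{"dx": 0,"dy": 0,"dz": 0,"wx": 0,"wy": 0,"wz": 0},{"dx": 0,"dy": 0,"dz": 0,"wx": 0,"wy": 0,"wz": 0}]'

```text
time: 38.5
eef_pos: [0.4577, 0.2821, 0.2693]
orientation: [-0.001, 0.782, 0.623, 0.0]
force: [0.6, -0.7, 0.1]
opening: 0.4
finger_force: 0.0
```

>>> jog_arm --commands '[{"dx": 0,"dy": 0,"dz": 0,"wx": 0,"wy": 0,"wz": 0},{"dx": 0,"dy": 0,"dz": 0,"wx": 0,"wy": 0,"wz": 0},{"dx": 0,"dy": 0,"dz": 0,"wx": 0,"wy": 0,"wz": 0},{"dx": 0,"dy": 0,"dz": 0,"wx": 0,"wy": 0,"wz": 0},{"dx": 0,"dy": 0,"dz": 0,"wx": 0,"wy": 0,"wz": 0},{"dx": 0,"dy": 0,"dz": 0,"wx": 0,"wy": 0,"wz": 0},{"dx": 0,"dy": 0,"dz": 0,"wx": 0,"wy": 0,"wz": 0},{"dx": 0,"dy": 0,"dz": 0,"wx": 0,"wy": 0,"wz": 0},{"dx": 0,"dy": 0,"dz": 0,"wx": 0,"wy": 0,"wz": 0},{"dx": 0,"dy": 0,"dz": 0,"wx": 0,"wy": 0,"wz": 0}]'

```text
time: 39.5
eef_pos: [0.4577, 0.2821, 0.2693]
orientation: [-0.001, 0.782, 0.623, 0.0]
force: [-0.9, -0.6, -0.7]
opening: 0.402
finger_force: 0.0
```

```bash
python3 -c "
from find import *
for i in range(4):
    t=ctrl.state()['time'];d=grab('wrist',f'g{i}');a=ang(d);print(round(t,2),a)
fit(d,*r(C0,a[0]));fit(d,*r(D0,a[0]))
"
```

```text
39.5 (np.float64(2.980000000000003), np.float64(196.31666666666666))
39.55 (np.float64(2.980000000000003), np.float64(175.03333333333333))
39.6 (np.float64(3.0100000000000033), np.float64(188.73333333333335))
39.65 (np.float64(3.0100000000000033), np.float64(168.39999999999998))
fit [0.5985 0.285  5.0482] score 106.9
fit [0.5405 0.1802 4.8883] score 95.7
```

The disc was knocked into spin and is slowing (about 0.35 rad/s now, time constant about 6.5 s). I have time to wait it out.

>>> jog_arm --commands '[{"dx": 0,"dy": 0,"dz": 0,"wx": 0,"wy": 0,"wz": 0},{"dx": 0,"dy": 0,"dz": 0,"wx": 0,"wy": 0,"wz": 0},{"dx": 0,"dy": 0,"dz": 0,"wx": 0,"wy": 0,"wz": 0},{"dx": 0,"dy": 0,"dz": 0,"wx": 0,"wy": 0,"wz": 0},{"dx": 0,"dy": 0,"dz": 0,"wx": 0,"wy": 0,"wz": 0},{"dx": 0,"dy": 0,"dz": 0,"wx": 0,"wy": 0,"wz": 0},{"dx": 0,"dy": 0,"dz": 0,"wx": 0,"wy": 0,"wz": 0},{"dx": 0,"dy": 0,"dz": 0,"wx": 0,"wy": 0,"wz": 0},{"dx": 0,"dy": 0,"dz": 0,"wx": 0,"wy": 0,"wz": 0},{"dx": 0,"dy": 0,"dz": 0,"wx": 0,"wy": 0,"wz": 0}]'

```text
time: 40.7
eef_pos: [0.4577, 0.2821, 0.2693]
orientation: [-0.001, 0.782, 0.623, 0.0]
force: [-1.0, -0.2, -0.8]
opening: 0.401
finger_force: 0.0
```

>>> jog_arm --commands '[{"dx": 0,"dy": 0,"dz": 0,"wx": 0,"wy": 0,"wz": 0},{"dx": 0,"dy": 0,"dz": 0,"wx": 0,"wy": 0,"wz": 0},{"dx": 0,"dy": 0,"dz": 0,"wx": 0,"wy": 0,"wz": 0},{"dx": 0,"dy": 0,"dz": 0,"wx": 0,"wy": 0,"wz": 0},{"dx": 0,"dy": 0,"dz": 0,"wx": 0,"wy": 0,"wz": 0},{"dx": 0,"dy": 0,"dz": 0,"wx": 0,"wy": 0,"wz": 0},{"dx": 0,"dy": 0,"dz": 0,"wx": 0,"wy": 0,"wz": 0},{"dx": 0,"dy": 0,"dz": 0,"wx": 0,"wy": 0,"wz": 0},{"dx": 0,"dy": 0,"dz": 0,"wx": 0,"wy": 0,"wz": 0},{"dx": 0,"dy": 0,"dz": 0,"wx": 0,"wy": 0,"wz": 0}]'

```text
time: 41.7
eef_pos: [0.4577, 0.2821, 0.2693]
orientation: [-0.001, 0.782, 0.623, 0.0]
force: [0.7, 0.1, -1.3]
opening: 0.402
finger_force: 0.0
```

>>> jog_arm --commands '[{"dx": 0,"dy": 0,"dz": 0,"wx": 0,"wy": 0,"wz": 0},{"dx": 0,"dy": 0,"dz": 0,"wx": 0,"wy": 0,"wz": 0},{"dx": 0,"dy": 0,"dz": 0,"wx": 0,"wy": 0,"wz": 0},{"dx": 0,"dy": 0,"dz": 0,"wx": 0,"wy": 0,"wz": 0},{"dx": 0,"dy": 0,"dz": 0,"wx": 0,"wy": 0,"wz": 0},{"dx": 0,"dy": 0,"dz": 0,"wx": 0,"wy": 0,"wz": 0},{"dx": 0,"dy": 0,"dz": 0,"wx": 0,"wy": 0,"wz": 0},{"dx": 0,"dy": 0,"dz": 0,"wx": 0,"wy": 0,"wz": 0},{"dx": 0,"dy": 0,"dz": 0,"wx": 0,"wy": 0,"wz": 0},{"dx": 0,"dy": 0,"dz": 0,"wx": 0,"wy": 0,"wz": 0}]'

```text
time: 42.7
eef_pos: [0.4577, 0.2822, 0.2693]
orientation: [-0.001, 0.782, 0.623, 0.0]
force: [0.1, 0.8, 0.4]
opening: 0.4
finger_force: 0.0
```

>>> jog_arm --commands '[{"dx": 0,"dy": 0,"dz": 0,"wx": 0,"wy": 0,"wz": 0},{"dx": 0,"dy": 0,"dz": 0,"wx": 0,"wy": 0,"wz": 0},{"dx": 0,"dy": 0,"dz": 0,"wx": 0,"wy": 0,"wz": 0},{"dx": 0,"dy": 0,"dz": 0,"wx": 0,"wy": 0,"wz": 0},{"dx": 0,"dy": 0,"dz": 0,"wx": 0,"wy": 0,"wz": 0},{"dx": 0,"dy": 0,"dz": 0,"wx": 0,"wy": 0,"wz": 0},{"dx": 0,"dy": 0,"dz": 0,"wx": 0,"wy": 0,"wz": 0},{"dx": 0,"dy": 0,"dz": 0,"wx": 0,"wy": 0,"wz": 0},{"dx": 0,"dy": 0,"dz": 0,"wx": 0,"wy": 0,"wz": 0},{"dx": 0,"dy": 0,"dz": 0,"wx": 0,"wy": 0,"wz": 0}]'

```text
time: 43.7
eef_pos: [0.4577, 0.2821, 0.2693]
orientation: [-0.001, 0.782, 0.623, 0.0]
force: [1.0, -0.0, 0.4]
opening: 0.401
finger_force: 0.0
```

>>> jog_arm --commands '[{"dx": 0,"dy": 0,"dz": 0,"wx": 0,"wy": 0,"wz": 0},{"dx": 0,"dy": 0,"dz": 0,"wx": 0,"wy": 0,"wz": 0},{"dx": 0,"dy": 0,"dz": 0,"wx": 0,"wy": 0,"wz": 0},{"dx": 0,"dy": 0,"dz": 0,"wx": 0,"wy": 0,"wz": 0},{"dx": 0,"dy": 0,"dz": 0,"wx": 0,"wy": 0,"wz": 0},{"dx": 0,"dy": 0,"dz": 0,"wx": 0,"wy": 0,"wz": 0},{"dx": 0,"dy": 0,"dz": 0,"wx": 0,"wy": 0,"wz": 0},{"dx": 0,"dy": 0,"dz": 0,"wx": 0,"wy": 0,"wz": 0},{"dx": 0,"dy": 0,"dz": 0,"wx": 0,"wy": 0,"wz": 0},{"dx": 0,"dy": 0,"dz": 0,"wx": 0,"wy": 0,"wz": 0}]'

```text
time: 44.7
eef_pos: [0.4577, 0.2822, 0.2693]
orientation: [-0.001, 0.782, 0.623, 0.0]
force: [-0.6, 0.3, 0.1]
opening: 0.401
finger_force: 0.0
```

>>> jog_arm --commands '[{"dx": 0,"dy": 0,"dz": 0,"wx": 0,"wy": 0,"wz": 0},{"dx": 0,"dy": 0,"dz": 0,"wx": 0,"wy": 0,"wz": 0},{"dx": 0,"dy": 0,"dz": 0,"wx": 0,"wy": 0,"wz": 0},{"dx": 0,"dy": 0,"dz": 0,"wx": 0,"wy": 0,"wz": 0},{"dx": 0,"dy": 0,"dz": 0,"wx": 0,"wy": 0,"wz": 0},{"dx": 0,"dy": 0,"dz": 0,"wx": 0,"wy": 0,"wz": 0},{"dx": 0,"dy": 0,"dz": 0,"wx": 0,"wy": 0,"wz": 0},{"dx": 0,"dy": 0,"dz": 0,"wx": 0,"wy": 0,"wz": 0},{"dx": 0,"dy": 0,"dz": 0,"wx": 0,"wy": 0,"wz": 0},{"dx": 0,"dy": 0,"dz": 0,"wx": 0,"wy": 0,"wz": 0}]'

```text
time: 45.7
eef_pos: [0.4577, 0.2821, 0.2693]
orientation: [-0.001, 0.782, 0.623, 0.0]
force: [0.8, 0.9, 1.0]
opening: 0.396
finger_force: 0.0
```

>>> jog_arm --commands '[{"dx": 0,"dy": 0,"dz": 0,"wx": 0,"wy": 0,"wz": 0},{"dx": 0,"dy": 0,"dz": 0,"wx": 0,"wy": 0,"wz": 0},{"dx": 0,"dy": 0,"dz": 0,"wx": 0,"wy": 0,"wz": 0},{"dx": 0,"dy": 0,"dz": 0,"wx": 0,"wy": 0,"wz": 0},{"dx": 0,"dy": 0,"dz": 0,"wx": 0,"wy": 0,"wz": 0},{"dx": 0,"dy": 0,"dz": 0,"wx": 0,"wy": 0,"wz": 0},{"dx": 0,"dy": 0,"dz": 0,"wx": 0,"wy": 0,"wz": 0},{"dx": 0,"dy": 0,"dz": 0,"wx": 0,"wy": 0,"wz": 0},{"dx": 0,"dy": 0,"dz": 0,"wx": 0,"wy": 0,"wz": 0},{"dx": 0,"dy": 0,"dz": 0,"wx": 0,"wy": 0,"wz": 0}]'

```text
time: 46.7
eef_pos: [0.4577, 0.2821, 0.2693]
orientation: [-0.001, 0.782, 0.623, 0.0]
force: [0.1, -1.6, -1.5]
opening: 0.401
finger_force: 0.0
```

>>> jog_arm --commands '[{"dx": 0,"dy": 0,"dz": 0,"wx": 0,"wy": 0,"wz": 0},{"dx": 0,"dy": 0,"dz": 0,"wx": 0,"wy": 0,"wz": 0},{"dx": 0,"dy": 0,"dz": 0,"wx": 0,"wy": 0,"wz": 0},{"dx": 0,"dy": 0,"dz": 0,"wx": 0,"wy": 0,"wz": 0},{"dx": 0,"dy": 0,"dz": 0,"wx": 0,"wy": 0,"wz": 0},{"dx": 0,"dy": 0,"dz": 0,"wx": 0,"wy": 0,"wz": 0},{"dx": 0,"dy": 0,"dz": 0,"wx": 0,"wy": 0,"wz": 0},{"dx": 0,"dy": 0,"dz": 0,"wx": 0,"wy": 0,"wz": 0},{"dx": 0,"dy": 0,"dz": 0,"wx": 0,"wy": 0,"wz": 0},{"dx": 0,"dy": 0,"dz": 0,"wx": 0,"wy": 0,"wz": 0}]'

```text
time: 47.7
eef_pos: [0.4577, 0.2821, 0.2693]
orientation: [-0.001, 0.782, 0.623, 0.0]
force: [-0.9, -0.1, 0.4]
opening: 0.398
finger_force: 0.0
```

```bash
cat > two.py <<'E'
from find import *
T=[];D=[]
for i in range(10):
    T.append(ctrl.state()['time']);d=grab('wrist',f'g{i}');D.append(d)
A=ang(D[0],2.5,6.5); print(A)
for d,t in ((D[0],T[0]),(D[-1],T[-1])): print(round(t,2)); fit(d,*r(C0,A[0]),n=2);fit(d,*r(D0,A[0]),n=2)
E
python3 two.py
```

```text
(np.float64(3.6099999999999928), np.float64(186.35))
47.7
fit [0.5766 0.3329 5.6379] score 106.6
fit [0.5858 0.2131 5.4718] score 95.5
48.15
fit [0.5765 0.3328 5.6375] score 106.8
fit [0.5857 0.2131 5.4711] score 95.5
```

The disc is at rest. D is at (0.5857, 0.2131), yaw 2.330, and C at (0.5766, 0.3329), yaw 2.496. I'll pick D.

```bash
python3 -c "
from h import *
go(.5858,.2131,.13,2.330+np.pi/2)"
```

```text
from [0.4577 0.2821 0.2693] curyaw -0.226 q [0.55 0.3  0.24 1.51 0.   2.35] F [ 0.1 -0.3 -0.3] t 48.2 op 0.401
dxyz [-0.1292  0.4679  0.4641] w [ 1.000e-04 -5.000e-04 -3.136e-01] dyaw 0.985
```

>>> jog_arm --commands '[{"dx": -0.01,"dy": 0.05,"dz": 0.05,"wx": 0,"wy": 0,"wz": -0.04},{"dx": -0.04,"dy": 0.15,"dz": 0.15,"wx": 0,"wy": 0,"wz": -0.08},{"dx": -0.07,"dy": 0.25,"dz": 0.22,"wx": 0,"wy": 0,"wz": -0.12},{"dx": -0.1,"dy": 0.36,"dz": 0.28,"wx": 0,"wy": 0,"wz": -0.16},{"dx": -0.129,"dy": 0.468,"dz": 0.34,"wx": 0,"wy": 0,"wz": -0.2},{"dx": -0.129,"dy": 0.468,"dz": 0.4,"wx": 0,"wy": 0,"wz": -0.24},{"dx": -0.129,"dy": 0.468,"dz": 0.44,"wx": 0,"wy": 0,"wz": -0.28},{"dx": -0.129,"dy": 0.468,"dz": 0.464,"wx": 0,"wy": 0,"wz": -0.314},{"dx": -0.129,"dy": 0.468,"dz": 0.464,"wx": 0,"wy": 0,"wz": -0.314},{"dx": -0.129,"dy": 0.468,"dz": 0.464,"wx": 0,"wy": 0,"wz": -0.314}]'

```text
time: 49.2
eef_pos: [0.5859, 0.2132, 0.1301]
orientation: [-0.0, 0.395, 0.919, 0.001]
force: [0.3, 0.3, -0.4]
opening: 0.403
finger_force: 0.0
```

```bash
python3 -c "
from h import *
d=grab('wrist','w16');c=fit(d,.5858,.2131,2.330)
go(.5858,.2131,.072,2.330+np.pi/2)"
```

```text
fit [0.5857 0.2132 2.3193] score 94.9
from [0.5862 0.2134 0.1306] curyaw 0.759 q [0.35 0.53 0.22 1.26 0.   1.16] F [ 1.2 -0.6  0. ] t 49.2 op 0.398
dxyz [ 1.000e-04 -1.800e-03  1.954e-01] w [ 0.0006 -0.0002 -0.0002] dyaw 0.001
```

>>> jog_arm --commands '[{"dx": 0,"dy": -0.001,"dz": 0.03,"wx": 0,"wy": 0,"wz": 0.003},{"dx": 0,"dy": -0.001,"dz": 0.07,"wx": 0,"wy": 0,"wz": 0.003},{"dx": 0,"dy": -0.001,"dz": 0.11,"wx": 0,"wy": 0,"wz": 0.003},{"dx": 0,"dy": -0.001,"dz": 0.15,"wx": 0,"wy": 0,"wz": 0.003},{"dx": 0,"dy": -0.001,"dz": 0.18,"wx": 0,"wy": 0,"wz": 0.003},{"dx": 0,"dy": -0.001,"dz": 0.194,"wx": 0,"wy": 0,"wz": 0.003},{"dx": 0,"dy": -0.001,"dz": 0.194,"wx": 0,"wy": 0,"wz": 0.003},{"dx": 0,"dy": -0.001,"dz": 0.194,"wx": 0,"wy": 0,"wz": 0.003},{"dx": 0,"dy": -0.001,"dz": 0.194,"wx": 0,"wy": 0,"wz": 0.003},{"dx": 0,"dy": -0.001,"dz": 0.194,"wx": 0,"wy": 0,"wz": 0.003}]'

```text
time: 50.25
eef_pos: [0.5861, 0.2132, 0.0725]
orientation: [0.0, 0.399, 0.917, 0.001]
force: [-0.5, 0.6, 0.1]
opening: 0.399
finger_force: 0.0
```

>>> jog_arm --commands '[{"dx": 0,"dy": 0,"dz": 0,"wx": 0,"wy": 0,"wz": 0},{"dx": 0,"dy": 0,"dz": 0,"wx": 0,"wy": 0,"wz": 0},{"dx": 0,"dy": 0,"dz": 0,"wx": 0,"wy": 0,"wz": 0},{"dx": 0,"dy": 0,"dz": 0,"wx": 0,"wy": 0,"wz": 0},{"dx": 0,"dy": 0,"dz": 0,"wx": 0,"wy": 0,"wz": 0},{"dx": 0,"dy": 0,"dz": 0,"wx": 0,"wy": 0,"wz": 0},{"dx": 0,"dy": 0,"dz": 0,"wx": 0,"wy": 0,"wz": 0},{"dx": 0,"dy": 0,"dz": 0,"wx": 0,"wy": 0,"wz": 0},{"dx": 0,"dy": 0,"dz": 0,"wx": 0,"wy": 0,"wz": 0},{"dx": 0,"dy": 0,"dz": 0,"wx": 0,"wy": 0,"wz": 0}]' --jaw 1

```text
time: 51.25
eef_pos: [0.5858, 0.2132, 0.0723]
orientation: [-0.0, 0.398, 0.917, 0.001]
force: [-1.9, 0.0, 5.4]
opening: 0.081
finger_force: 68.9
```

>>> jog_arm --commands '[{"dx": 0,"dy": 0,"dz": -0.03,"wx": 0,"wy": 0,"wz": 0},{"dx": 0,"dy": 0,"dz": -0.1,"wx": 0,"wy": 0,"wz": 0},{"dx": 0,"dy": 0,"dz": -0.2,"wx": 0,"wy": 0,"wz": 0},{"dx": 0,"dy": 0,"dz": -0.3,"wx": 0,"wy": 0,"wz": 0},{"dx": 0,"dy": 0,"dz": -0.4,"wx": 0,"wy": 0,"wz": 0},{"dx": 0,"dy": 0,"dz": -0.45,"wx": 0,"wy": 0,"wz": 0},{"dx": 0,"dy": 0,"dz": -0.45,"wx": 0,"wy": 0,"wz": 0},{"dx": 0,"dy": 0,"dz": -0.45,"wx": 0,"wy": 0,"wz": 0},{"dx": 0,"dy": 0,"dz": -0.45,"wx": 0,"wy": 0,"wz": 0},{"dx": 0,"dy": 0,"dz": -0.45,"wx": 0,"wy": 0,"wz": 0}]'

```text
time: 52.25
eef_pos: [0.5846, 0.2124, 0.2046]
orientation: [-0.002, 0.399, 0.917, -0.001]
force: [0.5, -0.3, -5.1]
opening: 0.079
finger_force: 68.7
```

```bash
python3 -c "
from h import *
print(ctrl.state()['finger_force'])
go(.5,-.02,.19,-.0675+np.pi/2)"
```

```text
68.71310949325562
from [0.5846 0.2124 0.2046] curyaw 0.751 q [0.35 0.5  0.36 1.44 0.   1.17] F [ 0.5 -0.3 -5.1] t 52.2 op 0.079
dxyz [-0.3741 -0.7345  0.0498] w [-0.0005 -0.0011 -0.2395] dyaw 0.752
```

>>> jog_arm --commands '[{"dx": -0.03,"dy": -0.05,"dz": 0,"wx": 0,"wy": 0,"wz": -0.02},{"dx": -0.08,"dy": -0.15,"dz": 0,"wx": 0,"wy": 0,"wz": -0.05},{"dx": -0.13,"dy": -0.26,"dz": 0,"wx": 0,"wy": 0,"wz": -0.09},{"dx": -0.19,"dy": -0.38,"dz": 0.01,"wx": 0,"wy": 0,"wz": -0.13},{"dx": -0.25,"dy": -0.5,"dz": 0.02,"wx": 0,"wy": 0,"wz": -0.17},{"dx": -0.31,"dy": -0.62,"dz": 0.03,"wx": 0,"wy": 0,"wz": -0.21},{"dx": -0.36,"dy": -0.71,"dz": 0.04,"wx": 0,"wy": 0,"wz": -0.2395},{"dx": -0.374,"dy": -0.735,"dz": 0.05,"wx": 0,"wy": 0,"wz": -0.2395},{"dx": -0.374,"dy": -0.735,"dz": 0.05,"wx": 0,"wy": 0,"wz": -0.2395},{"dx": -0.374,"dy": -0.735,"dz": 0.05,"wx": 0,"wy": 0,"wz": -0.2395}]'

```text
time: 53.25
eef_pos: [0.5012, -0.019, 0.1912]
orientation: [-0.0, 0.034, 0.999, 0.001]
force: [0.4, -0.6, -3.5]
opening: 0.081
finger_force: 68.9
```

```bash
python3 -c "
from h import *
go(.4997,-.2773,.11,-.0675+np.pi/2)"
```

```text
from [ 0.5012 -0.019   0.1912] curyaw 1.503 q [-0.04  0.25 -0.03  1.29  0.    0.03] F [ 0.4 -0.6 -3.5] t 53.2 op 0.081
dxyz [-0.0535 -0.8599  0.2689] w [ 0.0007 -0.0001 -0.0001] dyaw 0.0
```

>>> jog_arm --commands '[{"dx": 0,"dy": -0.06,"dz": 0,"wx": 0,"wy": 0,"wz": 0},{"dx": -0.01,"dy": -0.18,"dz": 0,"wx": 0,"wy": 0,"wz": 0},{"dx": -0.02,"dy": -0.32,"dz": 0,"wx": 0,"wy": 0,"wz": 0},{"dx": -0.03,"dy": -0.47,"dz": 0,"wx": 0,"wy": 0,"wz": 0},{"dx": -0.04,"dy": -0.62,"dz": 0.0,"wx": 0,"wy": 0,"wz": 0},{"dx": -0.05,"dy": -0.75,"dz": 0.05,"wx": 0,"wy": 0,"wz": 0},{"dx": -0.055,"dy": -0.84,"dz": 0.12,"wx": 0,"wy": 0,"wz": 0},{"dx": -0.055,"dy": -0.86,"dz": 0.2,"wx": 0,"wy": 0,"wz": 0},{"dx": -0.055,"dy": -0.86,"dz": 0.25,"wx": 0,"wy": 0,"wz": 0},{"dx": -0.055,"dy": -0.86,"dz": 0.27,"wx": 0,"wy": 0,"wz": 0}]'

```text
time: 54.25
eef_pos: [0.4998, -0.2765, 0.1076]
orientation: [-0.002, 0.033, 0.999, 0.002]
force: [-0.2, 0.8, -5.5]
opening: 0.083
finger_force: 69.0
```

>>> jog_arm --commands '[{"dx": 0,"dy": 0,"dz": 0.03,"wx": 0,"wy": 0,"wz": 0},{"dx": 0,"dy": 0,"dz": 0.08,"wx": 0,"wy": 0,"wz": 0},{"dx": 0,"dy": 0,"dz": 0.13,"wx": 0,"wy": 0,"wz": 0},{"dx": 0,"dy": 0,"dz": 0.17,"wx": 0,"wy": 0,"wz": 0},{"dx": 0,"dy": 0,"dz": 0.19,"wx": 0,"wy": 0,"wz": 0},{"dx": 0,"dy": 0,"dz": 0.2,"wx": 0,"wy": 0,"wz": 0},{"dx": 0,"dy": 0,"dz": 0.2,"wx": 0,"wy": 0,"wz": 0},{"dx": 0,"dy": 0,"dz": 0.2,"wx": 0,"wy": 0,"wz": 0},{"dx": 0,"dy": 0,"dz": 0.2,"wx": 0,"wy": 0,"wz": 0},{"dx": 0,"dy": 0,"dz": 0.2,"wx": 0,"wy": 0,"wz": 0}]'

```text
time: 55.25
eef_pos: [0.5004, -0.2782, 0.0507]
orientation: [0.0, 0.034, 0.999, 0.0]
force: [0.4, -0.1, -4.0]
opening: 0.081
finger_force: 69.0
```

```bash
python3 -c "
from h import *
go(.4997,-.2773,.032,-.0675+np.pi/2)"
```

```text
from [ 0.5004 -0.2782  0.0507] curyaw 1.503 q [-0.51  0.5  -0.06  1.02  0.   -0.44] F [ 0.4 -0.1 -4. ] t 55.2 op 0.081
dxyz [0.0027 0.0029 0.0623] w [ 0.0003  0.0003 -0.    ] dyaw 0.0
```

>>> jog_arm --commands '[{"dx": 0.003,"dy": 0.003,"dz": 0.01,"wx": 0,"wy": 0,"wz": 0},{"dx": 0.003,"dy": 0.003,"dz": 0.025,"wx": 0,"wy": 0,"wz": 0},{"dx": 0.003,"dy": 0.003,"dz": 0.04,"wx": 0,"wy": 0,"wz": 0},{"dx": 0.003,"dy": 0.003,"dz": 0.05,"wx": 0,"wy": 0,"wz": 0},{"dx": 0.003,"dy": 0.003,"dz": 0.058,"wx": 0,"wy": 0,"wz": 0},{"dx": 0.003,"dy": 0.003,"dz": 0.063,"wx": 0,"wy": 0,"wz": 0},{"dx": 0.003,"dy": 0.003,"dz": 0.063,"wx": 0,"wy": 0,"wz": 0},{"dx": 0.003,"dy": 0.003,"dz": 0.063,"wx": 0,"wy": 0,"wz": 0},{"dx": 0.003,"dy": 0.003,"dz": 0.063,"wx": 0,"wy": 0,"wz": 0},{"dx": 0.003,"dy": 0.003,"dz": 0.063,"wx": 0,"wy": 0,"wz": 0}]'

```text
time: 56.25
eef_pos: [0.4989, -0.277, 0.0323]
orientation: [-0.0, 0.034, 0.999, 0.001]
force: [-4.6, 1.2, 5.4]
opening: 0.086
finger_force: 70.3
```

>>> jog_arm --commands '[{"dx": 0,"dy": 0,"dz": 0,"wx": 0,"wy": 0,"wz": 0},{"dx": 0,"dy": 0,"dz": 0,"wx": 0,"wy": 0,"wz": 0},{"dx": 0,"dy": 0,"dz": 0,"wx": 0,"wy": 0,"wz": 0},{"dx": 0,"dy": 0,"dz": 0,"wx": 0,"wy": 0,"wz": 0},{"dx": 0,"dy": 0,"dz": 0,"wx": 0,"wy": 0,"wz": 0},{"dx": 0,"dy": 0,"dz": -0.02,"wx": 0,"wy": 0,"wz": 0},{"dx": 0,"dy": 0,"dz": -0.1,"wx": 0,"wy": 0,"wz": 0},{"dx": 0,"dy": 0,"dz": -0.23,"wx": 0,"wy": 0,"wz": 0},{"dx": 0,"dy": 0,"dz": -0.38,"wx": 0,"wy": 0,"wz": 0},{"dx": 0,"dy": 0,"dz": -0.52,"wx": 0,"wy": 0,"wz": 0}]' --jaw 0.6

```text
time: 57.25
eef_pos: [0.4991, -0.2771, 0.1894]
orientation: [0.0, 0.034, 0.999, 0.001]
force: [1.0, -0.7, 0.0]
opening: 0.4
finger_force: 0.0
```

```bash
python3 -c "
from h import *
grab('wrist','w17')
go(.49,.02,.2,.93)"
```

```text
from [ 0.5026 -0.2791  0.1978] curyaw 1.503 q [-0.51  0.38  0.17  1.35  0.   -0.44] F [ 1.9 -0.6  5.8] t 57.3 op 0.4
dxyz [ 0.1091  0.9919 -0.0132] w [-0.0003  0.0043  0.1825] dyaw -0.573
```

>>> jog_arm --commands '[{"dx": 0.01,"dy": 0.08,"dz": -0.01,"wx": 0,"wy": 0,"wz": 0},{"dx": 0.03,"dy": 0.2,"dz": -0.01,"wx": 0,"wy": 0,"wz": 0.02},{"dx": 0.04,"dy": 0.35,"dz": -0.01,"wx": 0,"wy": 0,"wz": 0.06},{"dx": 0.06,"dy": 0.5,"dz": -0.01,"wx": 0,"wy": 0,"wz": 0.1},{"dx": 0.08,"dy": 0.65,"dz": -0.01,"wx": 0,"wy": 0,"wz": 0.14},{"dx": 0.1,"dy": 0.8,"dz": -0.01,"wx": 0,"wy": 0,"wz": 0.18},{"dx": 0.11,"dy": 0.93,"dz": -0.01,"wx": 0,"wy": 0,"wz": 0.18},{"dx": 0.11,"dy": 1,"dz": -0.01,"wx": 0,"wy": 0,"wz": 0.18},{"dx": 0.11,"dy": 1,"dz": -0.01,"wx": 0,"wy": 0,"wz": 0.18},{"dx": 0.11,"dy": 1,"dz": -0.01,"wx": 0,"wy": 0,"wz": 0.18}]'

```text
time: 58.3
eef_pos: [0.4865, 0.0245, 0.1908]
orientation: [0.0, 0.311, 0.951, 0.001]
force: [0.4, 0.6, -0.5]
opening: 0.405
finger_force: 0.0
```

```bash
python3 -c "
from h import *
go(.57,.29,.2,.93)"
```

```text
from [0.4865 0.0245 0.1908] curyaw 0.939 q [ 0.05  0.22 -0.07  1.28  0.    0.68] F [ 0.4  0.6 -0.5] t 58.3 op 0.405
dxyz [ 0.298   0.8785 -0.0296] w [ 0.0003 -0.0001  0.0029] dyaw -0.009
```

>>> jog_arm --commands '[{"dx": 0.02,"dy": 0.07,"dz": -0.03,"wx": 0,"wy": 0,"wz": 0},{"dx": 0.06,"dy": 0.18,"dz": -0.03,"wx": 0,"wy": 0,"wz": 0},{"dx": 0.11,"dy": 0.32,"dz": -0.03,"wx": 0,"wy": 0,"wz": 0},{"dx": 0.16,"dy": 0.46,"dz": -0.03,"wx": 0,"wy": 0,"wz": 0},{"dx": 0.21,"dy": 0.61,"dz": -0.03,"wx": 0,"wy": 0,"wz": 0},{"dx": 0.26,"dy": 0.76,"dz": -0.03,"wx": 0,"wy": 0,"wz": 0},{"dx": 0.29,"dy": 0.86,"dz": -0.03,"wx": 0,"wy": 0,"wz": 0},{"dx": 0.298,"dy": 0.88,"dz": -0.03,"wx": 0,"wy": 0,"wz": 0},{"dx": 0.298,"dy": 0.88,"dz": -0.03,"wx": 0,"wy": 0,"wz": 0},{"dx": 0.298,"dy": 0.88,"dz": -0.03,"wx": 0,"wy": 0,"wz": 0}]'

```text
time: 59.3
eef_pos: [0.5707, 0.2881, 0.1999]
orientation: [-0.0, 0.312, 0.95, 0.0]
force: [0.4, 0.0, -0.5]
opening: 0.397
finger_force: 0.0
```

```bash
python3 -c "
from h import *
d=grab('wrist','w18');c=fit(d,.5766,.3329,2.496)
d=grab('wrist','w19');c=fit(d,*c)
go(c[0],c[1],.13,c[2]+np.pi/2)"
```

```text
fit [0.5763 0.3335 2.5022] score 107.4
fit [0.5764 0.3334 2.5019] score 107.6
from [0.5707 0.2881 0.2003] curyaw 0.935 q [0.47 0.53 0.41 1.45 0.   1.1 ] F [0.2 0.2 1.1] t 59.4 op 0.401
dxyz [0.0743 0.1327 0.2346] w [ 0.0002 -0.0002  0.0014] dyaw -0.004
```

>>> jog_arm --commands '[{"dx": 0.03,"dy": 0.05,"dz": 0.04,"wx": 0,"wy": 0,"wz": 0.001},{"dx": 0.06,"dy": 0.11,"dz": 0.1,"wx": 0,"wy": 0,"wz": 0.001},{"dx": 0.074,"dy": 0.133,"dz": 0.17,"wx": 0,"wy": 0,"wz": 0.001},{"dx": 0.074,"dy": 0.133,"dz": 0.22,"wx": 0,"wy": 0,"wz": 0.001},{"dx": 0.074,"dy": 0.133,"dz": 0.235,"wx": 0,"wy": 0,"wz": 0.001},{"dx": 0.074,"dy": 0.133,"dz": 0.235,"wx": 0,"wy": 0,"wz": 0.001},{"dx": 0.074,"dy": 0.133,"dz": 0.235,"wx": 0,"wy": 0,"wz": 0.001},{"dx": 0.074,"dy": 0.133,"dz": 0.235,"wx": 0,"wy": 0,"wz": 0.001},{"dx": 0.074,"dy": 0.133,"dz": 0.235,"wx": 0,"wy": 0,"wz": 0.001},{"dx": 0.074,"dy": 0.133,"dz": 0.235,"wx": 0,"wy": 0,"wz": 0.001}]'

```text
time: 60.4
eef_pos: [0.5767, 0.3355, 0.1304]
orientation: [0.0, 0.313, 0.95, 0.001]
force: [-0.4, 0.0, -0.4]
opening: 0.401
finger_force: 0.0
```

```bash
python3 -c "
from h import *
go(.5764,.3334,.072,2.502+np.pi/2)"
```

```text
from [0.5767 0.3355 0.1304] curyaw 0.934 q [0.53 0.62 0.37 1.32 0.   1.16] F [-0.4  0.  -0.4] t 60.4 op 0.401
dxyz [-0.0036 -0.0068  0.1947] w [ 0.0008 -0.0001  0.001 ] dyaw -0.003
```

>>> jog_arm --commands '[{"dx": -0.004,"dy": -0.006,"dz": 0.03,"wx": 0,"wy": 0,"wz": 0},{"dx": -0.004,"dy": -0.006,"dz": 0.07,"wx": 0,"wy": 0,"wz": 0},{"dx": -0.004,"dy": -0.006,"dz": 0.11,"wx": 0,"wy": 0,"wz": 0},{"dx": -0.004,"dy": -0.006,"dz": 0.15,"wx": 0,"wy": 0,"wz": 0},{"dx": -0.004,"dy": -0.006,"dz": 0.18,"wx": 0,"wy": 0,"wz": 0},{"dx": -0.004,"dy": -0.006,"dz": 0.194,"wx": 0,"wy": 0,"wz": 0},{"dx": -0.004,"dy": -0.006,"dz": 0.194,"wx": 0,"wy": 0,"wz": 0},{"dx": -0.004,"dy": -0.006,"dz": 0.194,"wx": 0,"wy": 0,"wz": 0},{"dx": -0.004,"dy": -0.006,"dz": 0.194,"wx": 0,"wy": 0,"wz": 0},{"dx": -0.004,"dy": -0.006,"dz": 0.194,"wx": 0,"wy": 0,"wz": 0}]'

```text
time: 61.4
eef_pos: [0.5767, 0.3337, 0.0722]
orientation: [0.0, 0.313, 0.95, 0.001]
force: [0.6, 0.4, -0.3]
opening: 0.4
finger_force: 0.0
```

>>> jog_arm --commands '[{"dx": 0,"dy": 0,"dz": 0,"wx": 0,"wy": 0,"wz": 0},{"dx": 0,"dy": 0,"dz": 0,"wx": 0,"wy": 0,"wz": 0},{"dx": 0,"dy": 0,"dz": 0,"wx": 0,"wy": 0,"wz": 0},{"dx": 0,"dy": 0,"dz": 0,"wx": 0,"wy": 0,"wz": 0},{"dx": 0,"dy": 0,"dz": 0,"wx": 0,"wy": 0,"wz": 0},{"dx": 0,"dy": 0,"dz": 0,"wx": 0,"wy": 0,"wz": 0},{"dx": 0,"dy": 0,"dz": 0,"wx": 0,"wy": 0,"wz": 0},{"dx": 0,"dy": 0,"dz": 0,"wx": 0,"wy": 0,"wz": 0},{"dx": 0,"dy": 0,"dz": 0,"wx": 0,"wy": 0,"wz": 0},{"dx": 0,"dy": 0,"dz": 0,"wx": 0,"wy": 0,"wz": 0}]' --jaw 1

```text
time: 62.4
eef_pos: [0.5761, 0.3333, 0.0718]
orientation: [-0.0, 0.313, 0.95, 0.001]
force: [-3.8, -2.1, 5.5]
opening: 0.082
finger_force: 69.0
```

>>> jog_arm --commands '[{"dx": 0,"dy": 0,"dz": -0.03,"wx": 0,"wy": 0,"wz": 0},{"dx": 0,"dy": 0,"dz": -0.1,"wx": 0,"wy": 0,"wz": 0},{"dx": 0,"dy": 0,"dz": -0.2,"wx": 0,"wy": 0,"wz": 0},{"dx": 0,"dy": 0,"dz": -0.3,"wx": 0,"wy": 0,"wz": 0},{"dx": 0,"dy": 0,"dz": -0.4,"wx": 0,"wy": 0,"wz": 0},{"dx": 0,"dy": 0,"dz": -0.45,"wx": 0,"wy": 0,"wz": 0},{"dx": 0,"dy": 0,"dz": -0.45,"wx": 0,"wy": 0,"wz": 0},{"dx": 0,"dy": 0,"dz": -0.45,"wx": 0,"wy": 0,"wz": 0},{"dx": 0,"dy": 0,"dz": -0.45,"wx": 0,"wy": 0,"wz": 0},{"dx": 0,"dy": 0,"dz": -0.45,"wx": 0,"wy": 0,"wz": 0}]'

```text
time: 63.4
eef_pos: [0.5753, 0.3327, 0.2041]
orientation: [-0.002, 0.313, 0.95, -0.001]
force: [-0.1, 0.2, -3.6]
opening: 0.083
finger_force: 68.7
```

```bash
python3 -c "
from h import *
print(ctrl.state()['finger_force'])
go(.5,.07,.19,-.0675+np.pi/2)"
```

```text
68.73321595718153
from [0.5753 0.3327 0.2041] curyaw 0.935 q [0.52 0.59 0.52 1.5  0.   1.16] F [-0.1  0.2 -3.6] t 63.4 op 0.083
dxyz [-0.3184 -0.8536  0.0483] w [-0.0005 -0.001  -0.181 ] dyaw 0.569
```

>>> jog_arm --commands '[{"dx": -0.02,"dy": -0.06,"dz": 0,"wx": 0,"wy": 0,"wz": -0.02},{"dx": -0.06,"dy": -0.17,"dz": 0,"wx": 0,"wy": 0,"wz": -0.05},{"dx": -0.11,"dy": -0.3,"dz": 0,"wx": 0,"wy": 0,"wz": -0.08},{"dx": -0.16,"dy": -0.44,"dz": 0.01,"wx": 0,"wy": 0,"wz": -0.12},{"dx": -0.21,"dy": -0.57,"dz": 0.02,"wx": 0,"wy": 0,"wz": -0.15},{"dx": -0.26,"dy": -0.7,"dz": 0.03,"wx": 0,"wy": 0,"wz": -0.181},{"dx": -0.3,"dy": -0.81,"dz": 0.04,"wx": 0,"wy": 0,"wz": -0.181},{"dx": -0.318,"dy": -0.854,"dz": 0.05,"wx": 0,"wy": 0,"wz": -0.181},{"dx": -0.318,"dy": -0.854,"dz": 0.05,"wx": 0,"wy": 0,"wz": -0.181},{"dx": -0.318,"dy": -0.854,"dz": 0.05,"wx": 0,"wy": 0,"wz": -0.181}]'

```text
time: 64.4
eef_pos: [0.5009, 0.0708, 0.1908]
orientation: [-0.0, 0.034, 0.999, 0.001]
force: [0.9, -1.0, -4.8]
opening: 0.084
finger_force: 68.9
```

>>> jog_arm --commands '[{"dx": 0,"dy": -0.06,"dz": 0,"wx": 0,"wy": 0,"wz": 0},{"dx": 0,"dy": -0.18,"dz": 0,"wx": 0,"wy": 0,"wz": 0},{"dx": 0,"dy": -0.32,"dz": 0,"wx": 0,"wy": 0,"wz": 0},{"dx": 0,"dy": -0.47,"dz": 0,"wx": 0,"wy": 0,"wz": 0},{"dx": 0,"dy": -0.62,"dz": 0,"wx": 0,"wy": 0,"wz": 0},{"dx": 0,"dy": -0.77,"dz": 0,"wx": 0,"wy": 0,"wz": 0},{"dx": 0,"dy": -0.9,"dz": 0,"wx": 0,"wy": 0,"wz": 0},{"dx": 0,"dy": -0.97,"dz": 0,"wx": 0,"wy": 0,"wz": 0},{"dx": 0,"dy": -1,"dz": 0,"wx": 0,"wy": 0,"wz": 0},{"dx": 0,"dy": -1,"dz": 0,"wx": 0,"wy": 0,"wz": 0}]'

```text
time: 65.4
eef_pos: [0.4813, -0.2288, 0.1902]
orientation: [0.0, 0.034, 0.999, 0.001]
force: [-0.6, 0.9, -5.3]
opening: 0.083
finger_force: 69.0
```

```bash
python3 -c "
from h import *
go(.4946,-.3521,.06,-.0675+np.pi/2)"
```

```text
from [ 0.4813 -0.2288  0.1902] curyaw 1.503 q [-0.44  0.32  0.05  1.31  0.   -0.38] F [-0.6  0.9 -5.3] t 65.4 op 0.083
dxyz [-0.0721 -0.4078  0.4332] w [ 0.0006 -0.     -0.0001] dyaw 0.0
```

>>> jog_arm --commands '[{"dx": -0.02,"dy": -0.08,"dz": 0,"wx": 0,"wy": 0,"wz": 0},{"dx": -0.04,"dy": -0.2,"dz": 0,"wx": 0,"wy": 0,"wz": 0},{"dx": -0.06,"dy": -0.32,"dz": 0.04,"wx": 0,"wy": 0,"wz": 0},{"dx": -0.072,"dy": -0.4,"dz": 0.1,"wx": 0,"wy": 0,"wz": 0},{"dx": -0.072,"dy": -0.408,"dz": 0.18,"wx": 0,"wy": 0,"wz": 0},{"dx": -0.072,"dy": -0.408,"dz": 0.28,"wx": 0,"wy": 0,"wz": 0},{"dx": -0.072,"dy": -0.408,"dz": 0.37,"wx": 0,"wy": 0,"wz": 0},{"dx": -0.072,"dy": -0.408,"dz": 0.42,"wx": 0,"wy": 0,"wz": 0},{"dx": -0.072,"dy": -0.408,"dz": 0.433,"wx": 0,"wy": 0,"wz": 0},{"dx": -0.072,"dy": -0.408,"dz": 0.433,"wx": 0,"wy": 0,"wz": 0}]'

```text
time: 66.4
eef_pos: [0.4944, -0.3505, 0.06]
orientation: [-0.001, 0.033, 0.999, 0.001]
force: [0.3, 0.0, -4.0]
opening: 0.084
finger_force: 69.1
```

>>> jog_arm --commands '[{"dx": 0,"dy": 0,"dz": 0.01,"wx": 0,"wy": 0,"wz": 0},{"dx": 0,"dy": 0,"dz": 0.02,"wx": 0,"wy": 0,"wz": 0},{"dx": 0,"dy": 0,"dz": 0.03,"wx": 0,"wy": 0,"wz": 0},{"dx": 0,"dy": 0,"dz": 0.03,"wx": 0,"wy": 0,"wz": 0},{"dx": 0,"dy": 0,"dz": 0.03,"wx": 0,"wy": 0,"wz": 0},{"dx": 0,"dy": 0,"dz": 0.03,"wx": 0,"wy": 0,"wz": 0},{"dx": 0,"dy": 0,"dz": 0.03,"wx": 0,"wy": 0,"wz": 0},{"dx": 0,"dy": 0,"dz": 0.03,"wx": 0,"wy": 0,"wz": 0},{"dx": 0,"dy": 0,"dz": 0.03,"wx": 0,"wy": 0,"wz": 0},{"dx": 0,"dy": 0,"dz": 0.03,"wx": 0,"wy": 0,"wz": 0}]'

```text
time: 67.4
eef_pos: [0.4938, -0.3522, 0.0515]
orientation: [-0.0, 0.034, 0.999, 0.001]
force: [-1.2, -0.2, -4.2]
opening: 0.081
finger_force: 69.1
```

```bash
python3 -c "
from h import *
go(.4946,-.3521,.032,-.0675+np.pi/2)"
```

```text
from [ 0.4938 -0.3522  0.0515] curyaw 1.503 q [-0.62  0.56  0.05  1.07  0.   -0.55] F [-1.2 -0.2 -4.2] t 67.4 op 0.081
dxyz [-0.0026  0.0006  0.0651] w [ 0.0005 -0.      0.    ] dyaw -0.0
```

>>> jog_arm --commands '[{"dx": -0.003,"dy": 0,"dz": 0.01,"wx": 0,"wy": 0,"wz": 0},{"dx": -0.003,"dy": 0,"dz": 0.025,"wx": 0,"wy": 0,"wz": 0},{"dx": -0.003,"dy": 0,"dz": 0.04,"wx": 0,"wy": 0,"wz": 0},{"dx": -0.003,"dy": 0,"dz": 0.05,"wx": 0,"wy": 0,"wz": 0},{"dx": -0.003,"dy": 0,"dz": 0.058,"wx": 0,"wy": 0,"wz": 0},{"dx": -0.003,"dy": 0,"dz": 0.064,"wx": 0,"wy": 0,"wz": 0},{"dx": -0.003,"dy": 0,"dz": 0.064,"wx": 0,"wy": 0,"wz": 0},{"dx": -0.003,"dy": 0,"dz": 0.064,"wx": 0,"wy": 0,"wz": 0},{"dx": -0.003,"dy": 0,"dz": 0.064,"wx": 0,"wy": 0,"wz": 0},{"dx": -0.003,"dy": 0,"dz": 0.064,"wx": 0,"wy": 0,"wz": 0}]'

```text
time: 68.4
eef_pos: [0.4948, -0.3523, 0.0324]
orientation: [0.0, 0.034, 0.999, 0.001]
force: [0.4, -0.1, -4.9]
opening: 0.083
finger_force: 69.1
```

>>> jog_arm --commands '[{"dx": 0,"dy": 0,"dz": 0,"wx": 0,"wy": 0,"wz": 0},{"dx": 0,"dy": 0,"dz": 0,"wx": 0,"wy": 0,"wz": 0},{"dx": 0,"dy": 0,"dz": 0,"wx": 0,"wy": 0,"wz": 0},{"dx": 0,"dy": 0,"dz": 0,"wx": 0,"wy": 0,"wz": 0},{"dx": 0,"dy": 0,"dz": 0,"wx": 0,"wy": 0,"wz": 0},{"dx": 0,"dy": 0,"dz": -0.02,"wx": 0,"wy": 0,"wz": 0},{"dx": 0,"dy": 0,"dz": -0.1,"wx": 0,"wy": 0,"wz": 0},{"dx": 0,"dy": 0,"dz": -0.23,"wx": 0,"wy": 0,"wz": 0},{"dx": 0,"dy": 0,"dz": -0.38,"wx": 0,"wy": 0,"wz": 0},{"dx": 0,"dy": 0,"dz": -0.52,"wx": 0,"wy": 0,"wz": 0}]' --jaw 0.6

```text
time: 69.4
eef_pos: [0.4946, -0.3524, 0.1906]
orientation: [0.0, 0.034, 0.999, 0.001]
force: [1.4, -0.2, 0.7]
opening: 0.399
finger_force: 0.0
```

```bash
python3 -c "
from h import *
go(.47,-.27,.23,-.0675+np.pi/2)"
```

```text
from [ 0.4946 -0.3524  0.1906] curyaw 1.503 q [-0.62  0.47  0.28  1.38  0.   -0.55] F [ 1.4 -0.2  0.7] t 69.4 op 0.399
dxyz [ 0.1003  0.2686 -0.1311] w [0.0004 0.0001 0.    ] dyaw -0.0
```

>>> jog_arm --commands '[{"dx": 0.02,"dy": 0.05,"dz": -0.13,"wx": 0,"wy": 0,"wz": 0},{"dx": 0.05,"dy": 0.13,"dz": -0.13,"wx": 0,"wy": 0,"wz": 0},{"dx": 0.08,"dy": 0.2,"dz": -0.13,"wx": 0,"wy": 0,"wz": 0},{"dx": 0.1,"dy": 0.27,"dz": -0.13,"wx": 0,"wy": 0,"wz": 0},{"dx": 0.1,"dy": 0.27,"dz": -0.13,"wx": 0,"wy": 0,"wz": 0},{"dx": 0.1,"dy": 0.27,"dz": -0.13,"wx": 0,"wy": 0,"wz": 0},{"dx": 0.1,"dy": 0.27,"dz": -0.13,"wx": 0,"wy": 0,"wz": 0},{"dx": 0.1,"dy": 0.27,"dz": -0.13,"wx": 0,"wy": 0,"wz": 0},{"dx": 0.1,"dy": 0.27,"dz": -0.13,"wx": 0,"wy": 0,"wz": 0},{"dx": 0.1,"dy": 0.27,"dz": -0.13,"wx": 0,"wy": 0,"wz": 0}]'

```text
time: 70.4
eef_pos: [0.4702, -0.2701, 0.2271]
orientation: [-0.0, 0.034, 0.999, 0.001]
force: [-0.5, -0.2, 0.3]
opening: 0.4
finger_force: 0.0
```

```bash
python3 - <<'E'
from h import *
d=grab('wrist','w20')
im=cv2.resize(d['image'],(1024,768),interpolation=cv2.INTER_CUBIC)
a=-.0675;ex=np.array([np.cos(a),np.sin(a)]);ey=np.array([-ex[1],ex[0]])
us=[]
for i,o in enumerate([0,.075,.15,.225,.31]):
    O=np.array([.5098,-.1276])-ey*o
    hx,hy,z=(.045,.022,.028) if i<4 else (.04,.02,.02)
    for sx,sy in ((1,1),(1,-1),(-1,-1),(-1,1)):
        u,v=proj(d,[*(O+ex*hx*sx+ey*hy*sy),z]); us.append((u,v)); 
        cv2.drawMarker(im,(int(2*u+.5),int(2*v+.5)),(0,0,255),cv2.MARKER_CROSS,6,1)
us=np.array(us)*2; print(us.min(0),us.max(0))
x0=int(max(0,us[:,0].min()-30));y0=int(max(0,us[:,1].min()-40));c=im[y0:y0+600,x0:x0+800]; print(x0,y0,c.shape); cv2.imwrite('pics/w20b.png',c)
go(.56,.0,.22,-.0675+np.pi/2)
E
```

```text
[222.96935544 307.60319994] [769.30477189 439.71313079]
192 267 (501, 800, 3)
from [ 0.4702 -0.27    0.2272] curyaw 1.503 q [-0.52  0.32  0.16  1.41  0.   -0.45] F [-0.6 -0.6 -0.7] t 70.5 op 0.4
dxyz [-0.2374  0.9183  0.0253] w [ 0.0005 -0.0001 -0.0001] dyaw 0.0
```

View pics/w20b.png

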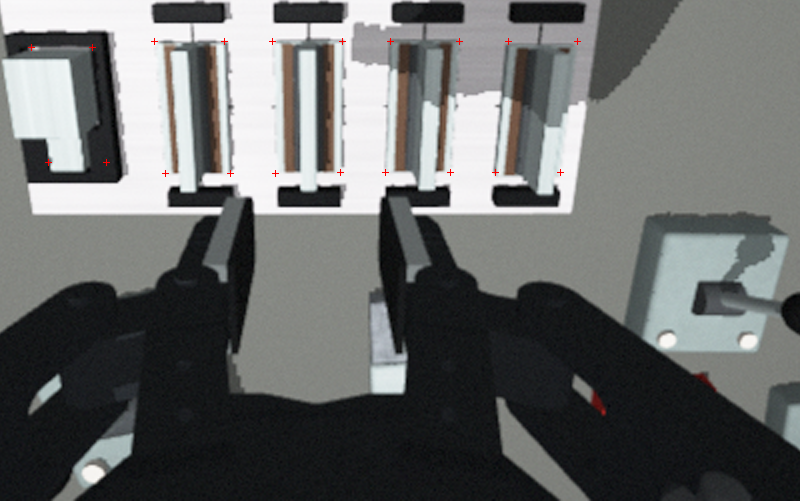

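Bays 2–4 and the block match the overlaid target corners. Bay 1's coupon (rightmost) sits about 7 px too far out: its end is at y≈48 where 41 was predicted. I'll quantify that and trim it.

```bash
python3 - <<'E'
from h import *
d=load('w20');a=-.0675;ex=np.array([np.cos(a),np.sin(a)]);ey=np.array([-ex[1],ex[0]])
g=cv2.cvtColor(d['image'],cv2.COLOR_BGR2GRAY).astype(int)
# intensity profile along bay line at y offset through brown strip, at plate-top height
for i in range(4):
    O=np.array([.5098,-.1276])-ey*.075*i
    for yo in (.012,-.012):
        pr=[]
        for x in np.arange(-.056,.057,.002):
            u,v=proj(d,[*(O+ex*x+ey*yo),.028]); pr.append(d['image'][int(round(v)),int(round(u))].astype(int))
        pr=np.array(pr); sat=pr.max(1)-pr.min(1); xs=np.arange(-56,57,2)[sat>35]
        print('bay',i+1,yo,(xs.min(),xs.max()) if len(xs) else None)
s=ctrl.state()
go(.5125,-.128,.12,-.0675+np.pi/2)
E
```

```text
bay 1 0.012 None
bay 1 -0.012 (np.int64(-4), np.int64(46))
bay 2 0.012 (np.int64(0), np.int64(4))
bay 2 -0.012 (np.int64(-24), np.int64(42))
bay 3 0.012 (np.int64(-24), np.int64(42))
bay 3 -0.012 (np.int64(-42), np.int64(42))
bay 4 0.012 (np.int64(-26), np.int64(44))
bay 4 -0.012 (np.int64(-40), np.int64(-40))
from [ 0.4702 -0.27    0.2272] curyaw 1.503 q [-0.52  0.32  0.16  1.41  0.   -0.45] F [-0.6 -0.6 -0.7] t 70.5 op 0.4
dxyz [-0.1086  0.4814  0.358 ] w [ 0.0005 -0.0001 -0.0001] dyaw 0.0
```

>>> jog_arm --commands '[{"dx": -0.02,"dy": 0.08,"dz": 0,"wx": 0,"wy": 0,"wz": 0},{"dx": -0.05,"dy": 0.2,"dz": 0,"wx": 0,"wy": 0,"wz": 0},{"dx": -0.08,"dy": 0.34,"dz": 0.05,"wx": 0,"wy": 0,"wz": 0},{"dx": -0.1,"dy": 0.44,"dz": 0.12,"wx": 0,"wy": 0,"wz": 0},{"dx": -0.109,"dy": 0.481,"dz": 0.2,"wx": 0,"wy": 0,"wz": 0},{"dx": -0.109,"dy": 0.481,"dz": 0.28,"wx": 0,"wy": 0,"wz": 0},{"dx": -0.109,"dy": 0.481,"dz": 0.34,"wx": 0,"wy": 0,"wz": 0},{"dx": -0.109,"dy": 0.481,"dz": 0.358,"wx": 0,"wy": 0,"wz": 0},{"dx": -0.109,"dy": 0.481,"dz": 0.358,"wx": 0,"wy": 0,"wz": 0},{"dx": -0.109,"dy": 0.481,"dz": 0.358,"wx": 0,"wy": 0,"wz": 0}]'

```text
time: 71.45
eef_pos: [0.5133, -0.1282, 0.1211]
orientation: [0.001, 0.034, 0.999, 0.001]
force: [0.0, -0.8, 0.4]
opening: 0.398
finger_force: 0.0
```

```bash
python3 -c "
from h import *
go(.5125,-.128,.034,-.0675+np.pi/2)"
```

```text
from [ 0.5133 -0.1282  0.1211] curyaw 1.503 q [-0.25  0.35 -0.08  1.14  0.   -0.18] F [ 0.  -0.8  0.4] t 71.5 op 0.398
dxyz [3.100e-03 1.000e-04 2.905e-01] w [ 0.0004  0.0004 -0.0001] dyaw 0.0
```

>>> jog_arm --commands '[{"dx": 0,"dy": 0,"dz": 0.05,"wx": 0,"wy": 0,"wz": 0},{"dx": 0,"dy": 0,"dz": 0.1,"wx": 0,"wy": 0,"wz": 0},{"dx": 0,"dy": 0,"dz": 0.16,"wx": 0,"wy": 0,"wz": 0},{"dx": 0,"dy": 0,"dz": 0.21,"wx": 0,"wy": 0,"wz": 0},{"dx": 0,"dy": 0,"dz": 0.26,"wx": 0,"wy": 0,"wz": 0},{"dx": 0,"dy": 0,"dz": 0.28,"wx": 0,"wy": 0,"wz": 0},{"dx": 0,"dy": 0,"dz": 0.288,"wx": 0,"wy": 0,"wz": 0},{"dx": 0,"dy": 0,"dz": 0.288,"wx": 0,"wy": 0,"wz": 0},{"dx": 0,"dy": 0,"dz": 0.288,"wx": 0,"wy": 0,"wz": 0},{"dx": 0,"dy": 0,"dz": 0.288,"wx": 0,"wy": 0,"wz": 0}]'

```text
time: 72.45
eef_pos: [0.5133, -0.1278, 0.0347]
orientation: [0.001, 0.034, 0.999, 0.001]
force: [0.4, -0.3, 0.5]
opening: 0.402
finger_force: 0.0
```

>>> jog_arm --commands '[{"dx": 0,"dy": 0,"dz": 0,"wx": 0,"wy": 0,"wz": 0},{"dx": 0,"dy": 0,"dz": 0,"wx": 0,"wy": 0,"wz": 0},{"dx": 0,"dy": 0,"dz": 0,"wx": 0,"wy": 0,"wz": 0},{"dx": 0,"dy": 0,"dz": 0,"wx": 0,"wy": 0,"wz": 0},{"dx": 0,"dy": 0,"dz": 0,"wx": 0,"wy": 0,"wz": 0},{"dx": 0,"dy": 0,"dz": 0,"wx": 0,"wy": 0,"wz": 0},{"dx": 0,"dy": 0,"dz": 0,"wx": 0,"wy": 0,"wz": 0},{"dx": 0,"dy": 0,"dz": 0,"wx": 0,"wy": 0,"wz": 0},{"dx": 0,"dy": 0,"dz": 0,"wx": 0,"wy": 0,"wz": 0},{"dx": 0,"dy": 0,"dz": 0,"wx": 0,"wy": 0,"wz": 0}]' --jaw 1

```text
time: 73.45
eef_pos: [0.5129, -0.1279, 0.0344]
orientation: [0.0, 0.034, 0.999, 0.0]
force: [-1.3, -0.4, 5.4]
opening: 0.076
finger_force: 68.9
```

>>> jog_arm --commands '[{"dx": 0,"dy": 0,"dz": -0.01,"wx": 0,"wy": 0,"wz": 0},{"dx": 0,"dy": 0,"dz": -0.02,"wx": 0,"wy": 0,"wz": 0},{"dx": 0.006,"dy": 0,"dz": -0.02,"wx": 0,"wy": 0,"wz": 0},{"dx": 0.012,"dy": 0,"dz": -0.02,"wx": 0,"wy": 0,"wz": 0},{"dx": 0.012,"dy": 0,"dz": -0.02,"wx": 0,"wy": 0,"wz": 0},{"dx": 0.012,"dy": 0,"dz": -0.02,"wx": 0,"wy": 0,"wz": 0},{"dx": 0.012,"dy": 0,"dz": -0.01,"wx": 0,"wy": 0,"wz": 0},{"dx": 0.012,"dy": 0,"dz": -0.002,"wx": 0,"wy": 0,"wz": 0},{"dx": 0.012,"dy": 0,"dz": -0.002,"wx": 0,"wy": 0,"wz": 0},{"dx": 0.012,"dy": 0,"dz": -0.002,"wx": 0,"wy": 0,"wz": 0}]'

```text
time: 74.45
eef_pos: [0.5091, -0.1274, 0.0345]
orientation: [0.0, 0.034, 0.999, 0.001]
force: [-1.1, 0.1, -2.2]
opening: 0.075
finger_force: 68.7
```

```bash
python3 -c "
from h import *
go(.509,-.128,.034,-.0675+np.pi/2)"
```

```text
from [ 0.5091 -0.1274  0.0345] curyaw 1.503 q [-0.25  0.43 -0.21  0.93  0.   -0.18] F [-1.1  0.1 -2.2] t 74.5 op 0.075
dxyz [ 0.0002 -0.002   0.0016] w [0.0005 0.     0.    ] dyaw -0.0
```

Shifted by 3.8 mm. Now I release, rise and view.

>>> jog_arm --commands '[{"dx": 0,"dy": 0,"dz": 0,"wx": 0,"wy": 0,"wz": 0},{"dx": 0,"dy": 0,"dz": 0,"wx": 0,"wy": 0,"wz": 0},{"dx": 0,"dy": 0,"dz": 0,"wx": 0,"wy": 0,"wz": 0},{"dx": 0,"dy": 0,"dz": 0,"wx": 0,"wy": 0,"wz": 0},{"dx": 0,"dy": 0,"dz": 0,"wx": 0,"wy": 0,"wz": 0},{"dx": 0,"dy": 0,"dz": -0.02,"wx": 0,"wy": 0,"wz": 0},{"dx": 0,"dy": 0,"dz": -0.1,"wx": 0,"wy": 0,"wz": 0},{"dx": 0,"dy": 0,"dz": -0.23,"wx": 0,"wy": 0,"wz": 0},{"dx": 0,"dy": 0,"dz": -0.38,"wx": 0,"wy": 0,"wz": 0},{"dx": 0,"dy": 0,"dz": -0.52,"wx": 0,"wy": 0,"wz": 0}]' --jaw 0.6

```text
time: 75.45
eef_pos: [0.5088, -0.1276, 0.1926]
orientation: [0.0, 0.034, 0.999, 0.001]
force: [0.7, -0.6, -0.1]
opening: 0.401
finger_force: 0.0
```

>>> jog_arm --commands '[{"dx": 0.04,"dy": -0.05,"dz": -0.12,"wx": 0,"wy": 0,"wz": 0},{"dx": 0.08,"dy": -0.1,"dz": -0.12,"wx": 0,"wy": 0,"wz": 0},{"dx": 0.1,"dy": -0.15,"dz": -0.12,"wx": 0,"wy": 0,"wz": 0},{"dx": 0.12,"dy": -0.15,"dz": -0.12,"wx": 0,"wy": 0,"wz": 0},{"dx": 0.12,"dy": -0.15,"dz": -0.12,"wx": 0,"wy": 0,"wz": 0},{"dx": 0.12,"dy": -0.15,"dz": -0.12,"wx": 0,"wy": 0,"wz": 0},{"dx": 0.12,"dy": -0.15,"dz": -0.12,"wx": 0,"wy": 0,"wz": 0},{"dx": 0.12,"dy": -0.15,"dz": -0.12,"wx": 0,"wy": 0,"wz": 0},{"dx": 0.12,"dy": -0.15,"dz": -0.12,"wx": 0,"wy": 0,"wz": 0},{"dx": 0.12,"dy": -0.15,"dz": -0.12,"wx": 0,"wy": 0,"wz": 0}]'

```text
time: 76.45
eef_pos: [0.4702, -0.1699, 0.2262]
orientation: [-0.0, 0.033, 0.999, 0.001]
force: [-0.6, 1.3, 1.7]
opening: 0.401
finger_force: 0.0
```

```bash
python3 - <<'E'
from h import *
d=grab('wrist','w21');e=grab('top','top2')
im=cv2.resize(d['image'],(1536,1152),interpolation=cv2.INTER_CUBIC)
a=-.0675;ex=np.array([np.cos(a),np.sin(a)]);ey=np.array([-ex[1],ex[0]])
us=[]
for i,o in enumerate([0,.075,.15,.225,.31]):
    O=np.array([.5098,-.1276])-ey*o
    hx,hy,z=(.045,.022,.028) if i<4 else (.04,.02,.02)
    for sx,sy in ((1,1),(1,-1),(-1,-1),(-1,1)):
        u,v=proj(d,[*(O+ex*hx*sx+ey*hy*sy),z]); us.append((u,v))
        cv2.drawMarker(im,(int(3*u+1),int(3*v+1)),(0,0,255),cv2.MARKER_CROSS,8,1)
us=np.array(us)*3
x1=int(us[:,0].max()+40);y0=int(max(0,us[:,1].min()-60));c=im[y0:y0+330,max(0,x1-800):x1]
t=e['image']; tk=cv2.resize(t[160:195,245:285],None,fx=6,fy=6,interpolation=cv2.INTER_CUBIC)
out=np.zeros((330+220,c.shape[1],3),np.uint8); out[:c.shape[0]]=c; out[335:335+tk.shape[0],:tk.shape[1]]=tk
sc=cv2.resize(e['image'][120:300,120:430],None,fx=1.2,fy=1.2); out[332:332+216,260:260+sc.shape[1]]=sc[:216]
cv2.imwrite('pics/w21b.png',out); print(max(0,x1-800),y0)
go(.55,.0,.22,-.0675+np.pi/2)
E
```

```text
157 418
from [ 0.4701 -0.1701  0.2263] curyaw 1.504 q [-0.35  0.23  0.04  1.37  0.   -0.28] F [-0.1 -0.5  0.2] t 76.5 op 0.397
dxyz [-0.2275  0.5835  0.0217] w [ 0.0005 -0.0001  0.0001] dyaw -0.0
```

View pics/w21b.png

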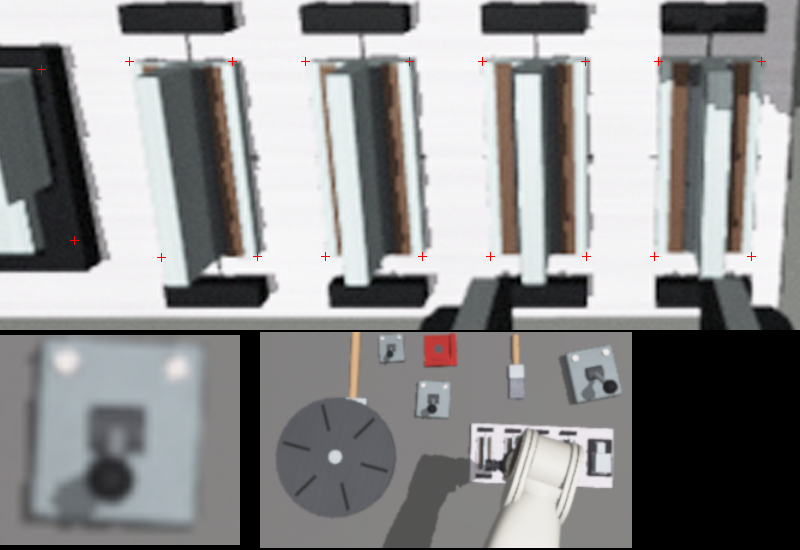

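All four coupons and the block now lie within about 2 mm of the target marks, and the disc is empty. The lever's knob is at (109,145) in the lower-left crop. Next comes the lever.

```bash
cat > knob.py <<'E'
from h import *
def knob(f):
    d=load(f);g=cv2.cvtColor(d['image'],cv2.COLOR_BGR2GRAY)[150:200,245:285]
    n,l,s,c=cv2.connectedComponentsWithStats((g<45).astype(np.uint8))
    for i in range(1,n):
        if s[i,4]>8: print(s[i,4],c[i]+[245,150],ray(d,*(c[i]+[245,150]),.1).round(4))
E
python3 -c "
from knob import *
knob('top0');knob('top2');go(.56,.012,.2,-.0675+np.pi/2)
d=load('top2');k=lambda x,y,z:print(ray(d,245+x/6-.4,160+y/6-.4,z).round(4))
k(45,340-335,.03);k(203,345-335,.03);k(195,525-335,.03);k(40,515-335,.03);k(118,430-335,.03);k(109,145,.1)
"
```

```text
21 [262.42857143 183.57142857] [0.6244 0.0142 0.1   ]
19 [262.47368421 183.57894737] [0.6244 0.014  0.1   ]
from [ 0.4701 -0.1701  0.2263] curyaw 1.504 q [-0.35  0.23  0.04  1.37  0.   -0.28] F [-0.1 -0.5  0.2] t 76.5 op 0.397
dxyz [-0.2581  0.6255  0.0884] w [ 0.0005 -0.0001  0.0001] dyaw -0.0
[0.7101 0.0482 0.03  ]
[ 0.7049 -0.0384  0.03  ]
[ 0.6059 -0.0314  0.03  ]
[0.6136 0.053  0.03  ]
[0.6592 0.0093 0.03  ]
[0.6238 0.0131 0.1   ]
```

>>> jog_arm --commands '[{"dx": -0.03,"dy": 0.08,"dz": 0.02,"wx": 0,"wy": 0,"wz": 0},{"dx": -0.08,"dy": 0.2,"dz": 0.04,"wx": 0,"wy": 0,"wz": 0},{"dx": -0.14,"dy": 0.34,"dz": 0.06,"wx": 0,"wy": 0,"wz": 0},{"dx": -0.2,"dy": 0.48,"dz": 0.08,"wx": 0,"wy": 0,"wz": 0},{"dx": -0.25,"dy": 0.6,"dz": 0.088,"wx": 0,"wy": 0,"wz": 0},{"dx": -0.26,"dy": 0.64,"dz": 0.088,"wx": 0,"wy": 0,"wz": 0},{"dx": -0.26,"dy": 0.64,"dz": 0.088,"wx": 0,"wy": 0,"wz": 0},{"dx": -0.26,"dy": 0.64,"dz": 0.088,"wx": 0,"wy": 0,"wz": 0},{"dx": -0.26,"dy": 0.64,"dz": 0.088,"wx": 0,"wy": 0,"wz": 0},{"dx": -0.26,"dy": 0.64,"dz": 0.088,"wx": 0,"wy": 0,"wz": 0}]' --jaw 1

```text
time: 77.55
eef_pos: [0.5605, 0.0147, 0.2006]
orientation: [0.0, 0.035, 0.999, 0.001]
force: [-0.4, -0.6, 1.2]
opening: -0.001
finger_force: 0.0
```

```bash
python3 -c "
from h import *
go(.565,.0172,.088,-.0675+np.pi/2);go(.667,.0105,.088,-.0675+np.pi/2)"
```

```text
from [0.5605 0.0147 0.2006] curyaw 1.501 q [0.03 0.37 0.15 1.36 0.   0.1 ] F [-0.4 -0.6  1.2] t 77.5 op -0.001
dxyz [-0.0143  0.0088  0.3755] w [ 0.0004  0.0001 -0.0007] dyaw 0.002
from [0.5605 0.0147 0.2006] curyaw 1.501 q [0.03 0.37 0.15 1.36 0.   0.1 ] F [-0.4 -0.6  1.2] t 77.5 op -0.001
dxyz [-0.355   0.0102  0.3756] w [ 0.0004  0.0001 -0.0007] dyaw 0.002
```

>>> jog_arm --commands '[{"dx": 0,"dy": 0.009,"dz": 0.06,"wx": 0,"wy": 0,"wz": 0},{"dx": 0,"dy": 0.009,"dz": 0.14,"wx": 0,"wy": 0,"wz": 0},{"dx": 0,"dy": 0.009,"dz": 0.22,"wx": 0,"wy": 0,"wz": 0},{"dx": 0,"dy": 0.009,"dz": 0.3,"wx": 0,"wy": 0,"wz": 0},{"dx": 0,"dy": 0.009,"dz": 0.35,"wx": 0,"wy": 0,"wz": 0},{"dx": 0,"dy": 0.009,"dz": 0.375,"wx": 0,"wy": 0,"wz": 0},{"dx": 0,"dy": 0.009,"dz": 0.375,"wx": 0,"wy": 0,"wz": 0},{"dx": 0,"dy": 0.009,"dz": 0.375,"wx": 0,"wy": 0,"wz": 0},{"dx": 0,"dy": 0.009,"dz": 0.375,"wx": 0,"wy": 0,"wz": 0},{"dx": 0,"dy": 0.009,"dz": 0.375,"wx": 0,"wy": 0,"wz": 0}]'

```text
time: 78.55
eef_pos: [0.5618, 0.019, 0.0888]
orientation: [0.001, 0.034, 0.999, 0.001]
force: [-0.6, -0.5, 1.1]
opening: 0.001
finger_force: 0.0
```

>>> jog_arm --commands '[{"dx": -0.04,"dy": 0,"dz": 0,"wx": 0,"wy": 0,"wz": 0},{"dx": -0.08,"dy": 0,"dz": 0,"wx": 0,"wy": 0,"wz": 0},{"dx": -0.12,"dy": 0,"dz": 0,"wx": 0,"wy": 0,"wz": 0},{"dx": -0.16,"dy": 0,"dz": 0,"wx": 0,"wy": 0,"wz": 0},{"dx": -0.2,"dy": 0,"dz": 0,"wx": 0,"wy": 0,"wz": 0},{"dx": -0.24,"dy": 0,"dz": 0,"wx": 0,"wy": 0,"wz": 0},{"dx": -0.28,"dy": 0,"dz": 0,"wx": 0,"wy": 0,"wz": 0},{"dx": -0.31,"dy": 0,"dz": 0,"wx": 0,"wy": 0,"wz": 0},{"dx": -0.34,"dy": 0,"dz": 0,"wx": 0,"wy": 0,"wz": 0},{"dx": -0.35,"dy": 0,"dz": 0,"wx": 0,"wy": 0,"wz": 0}]'

```text
time: 79.55
eef_pos: [0.6701, 0.0118, 0.0927]
orientation: [0.005, 0.034, 0.999, 0.001]
force: [-0.2, -0.3, 1.8]
opening: -0.001
finger_force: 0.7
```

```bash
python3 -c "
from knob import *
go(.675,.01,.088,-.0675+np.pi/2)"
```

```text
from [0.6701 0.0118 0.0927] curyaw 1.503 q [0.02 0.64 0.31 1.23 0.   0.08] F [-0.2 -0.3  1.8] t 79.5 op -0.001
dxyz [-0.0165 -0.005   0.0157] w [ 0.0007  0.0033 -0.    ] dyaw 0.0
```

>>> jog_arm --commands '[{"dx": -0.004,"dy": 0,"dz": 0,"wx": 0,"wy": 0,"wz": 0},{"dx": -0.008,"dy": 0,"dz": 0,"wx": 0,"wy": 0,"wz": 0},{"dx": -0.012,"dy": 0,"dz": 0,"wx": 0,"wy": 0,"wz": 0},{"dx": -0.016,"dy": 0,"dz": 0,"wx": 0,"wy": 0,"wz": 0},{"dx": -0.018,"dy": 0,"dz": 0,"wx": 0,"wy": 0,"wz": 0},{"dx": -0.018,"dy": 0,"dz": 0,"wx": 0,"wy": 0,"wz": 0},{"dx": -0.018,"dy": 0,"dz": 0,"wx": 0,"wy": 0,"wz": 0},{"dx": -0.018,"dy": 0,"dz": 0,"wx": 0,"wy": 0,"wz": 0},{"dx": -0.018,"dy": 0,"dz": 0,"wx": 0,"wy": 0,"wz": 0},{"dx": -0.018,"dy": 0,"dz": 0,"wx": 0,"wy": 0,"wz": 0}]'

```text
time: 80.55
eef_pos: [0.6712, 0.0116, 0.0878]
orientation: [0.0, 0.034, 0.999, 0.001]
force: [-0.3, 0.9, 0.2]
opening: -0.001
finger_force: 0.1
```

```bash
python3 -c "
from knob import *
go(.59,.02,.13,-.0675+np.pi/2);print(ctrl.state()['finger_force'])"
```

```text
from [0.6712 0.0116 0.0878] curyaw 1.503 q [0.02 0.65 0.32 1.24 0.   0.08] F [-0.3  0.9  0.2] t 80.5 op -0.001
dxyz [ 0.272   0.0099 -0.1407] w [0.0005 0.     0.    ] dyaw -0.0
0.11468974174931645
```

>>> jog_arm --commands '[{"dx": -0.004,"dy": 0,"dz": 0,"wx": 0,"wy": 0,"wz": 0},{"dx": -0.008,"dy": 0,"dz": 0,"wx": 0,"wy": 0,"wz": 0},{"dx": -0.011,"dy": 0,"dz": 0,"wx": 0,"wy": 0,"wz": 0},{"dx": -0.014,"dy": 0,"dz": 0,"wx": 0,"wy": 0,"wz": 0},{"dx": -0.017,"dy": 0,"dz": 0,"wx": 0,"wy": 0,"wz": 0},{"dx": -0.02,"dy": 0,"dz": 0,"wx": 0,"wy": 0,"wz": 0},{"dx": -0.02,"dy": 0,"dz": 0,"wx": 0,"wy": 0,"wz": 0},{"dx": -0.02,"dy": 0,"dz": 0,"wx": 0,"wy": 0,"wz": 0},{"dx": -0.02,"dy": 0,"dz": 0,"wx": 0,"wy": 0,"wz": 0},{"dx": -0.02,"dy": 0,"dz": 0,"wx": 0,"wy": 0,"wz": 0}]'

```text
time: 81.55
eef_pos: [0.6773, 0.0112, 0.0878]
orientation: [0.0, 0.034, 0.999, 0.001]
force: [-0.6, -0.8, -0.4]
opening: 0.001
finger_force: 0.0
```

```bash
python3 -c "
from knob import *
go(.59,.02,.13,-.0675+np.pi/2);print(ctrl.state()['finger_force'])
d=grab('top','top3');knob('top3')"
```

```text
from [0.6773 0.0112 0.0878] curyaw 1.503 q [0.02 0.66 0.34 1.25 0.   0.08] F [-0.6 -0.8 -0.4] t 81.5 op 0.001
dxyz [ 0.2921  0.0099 -0.1407] w [0.0005 0.0001 0.    ] dyaw -0.0
0.0
```

>>> jog_arm --commands '[{"dx": 0.03,"dy": 0,"dz": 0,"wx": 0,"wy": 0,"wz": 0},{"dx": 0.1,"dy": 0,"dz": 0,"wx": 0,"wy": 0,"wz": 0},{"dx": 0.2,"dy": 0,"dz": 0,"wx": 0,"wy": 0,"wz": 0},{"dx": 0.32,"dy": 0,"dz": 0,"wx": 0,"wy": 0,"wz": 0},{"dx": 0.46,"dy": 0,"dz": -0.05,"wx": 0,"wy": 0,"wz": 0},{"dx": 0.6,"dy": 0,"dz": -0.15,"wx": 0,"wy": 0,"wz": 0},{"dx": 0.74,"dy": 0,"dz": -0.28,"wx": 0,"wy": 0,"wz": 0},{"dx": 0.85,"dy": 0,"dz": -0.38,"wx": 0,"wy": 0,"wz": 0},{"dx": 0.9,"dy": 0,"dz": -0.42,"wx": 0,"wy": 0,"wz": 0},{"dx": 0.9,"dy": 0,"dz": -0.42,"wx": 0,"wy": 0,"wz": 0}]'

```text
time: 82.6
eef_pos: [0.4075, 0.0294, 0.2168]
orientation: [0.003, 0.033, 0.999, 0.001]
force: [2.0, -0.3, -0.1]
opening: 0.001
finger_force: 0.0
```

```bash
python3 -c "
from knob import *
d=grab('top','top4');knob('top4');P=np.array([.6605,.0098])
for a in (-.5,.35,.5): print(a,[x for x in proj(d,[P[0]+.08*np.sin(a),P[1]-.0675*.08*np.sin(a),.03+.08*np.cos(a)])])
go(.4,.05,.25)"
```

```text
21 [264.04761905 160.71428571] [0.6963 0.0074 0.1   ]
-0.5 [np.float64(263.0101008383012), np.float64(184.26968958587594)]
0.35 [np.float64(263.89534269130553), np.float64(163.0844147169282)]
0.5 [np.float64(264.08787864416604), np.float64(159.88240713501511)]
from [0.4083 0.0293 0.2153] curyaw 1.504 q [ 0.07  0.05 -0.2   1.31  0.    0.14] F [-0.1  0.7 -0.6] t 82.7 op -0.002
dxyz [ 0.0316  0.0671 -0.1155] w [ 0.0006  0.0014 -0.    ] dyaw 0.0
```

The knob's travel puts the lever at about 0.93 rad. That passes, but I'll push it the last bit to its stop.

>>> jog_arm --commands '[{"dx": -0.05,"dy": 0,"dz": 0.05,"wx": 0,"wy": 0,"wz": 0},{"dx": -0.15,"dy": 0,"dz": 0.15,"wx": 0,"wy": 0,"wz": 0},{"dx": -0.25,"dy": 0,"dz": 0.25,"wx": 0,"wy": 0,"wz": 0},{"dx": -0.35,"dy": 0,"dz": 0.35,"wx": 0,"wy": 0,"wz": 0},{"dx": -0.45,"dy": 0,"dz": 0.42,"wx": 0,"wy": 0,"wz": 0},{"dx": -0.57,"dy": 0,"dz": 0.42,"wx": 0,"wy": 0,"wz": 0},{"dx": -0.68,"dy": 0,"dz": 0.42,"wx": 0,"wy": 0,"wz": 0},{"dx": -0.77,"dy": 0,"dz": 0.42,"wx": 0,"wy": 0,"wz": 0},{"dx": -0.82,"dy": 0,"dz": 0.42,"wx": 0,"wy": 0,"wz": 0},{"dx": -0.84,"dy": 0,"dz": 0.42,"wx": 0,"wy": 0,"wz": 0}]'

```text
time: 83.65
eef_pos: [0.6604, 0.012, 0.0845]
orientation: [-0.001, 0.034, 0.999, 0.001]
force: [0.4, 0.1, 0.8]
opening: -0.002
finger_force: 0.0
```

>>> jog_arm --commands '[{"dx": -0.03,"dy": 0,"dz": 0,"wx": 0,"wy": 0,"wz": 0},{"dx": -0.05,"dy": 0,"dz": 0,"wx": 0,"wy": 0,"wz": 0},{"dx": -0.06,"dy": 0,"dz": 0,"wx": 0,"wy": 0,"wz": 0},{"dx": -0.063,"dy": 0,"dz": 0,"wx": 0,"wy": 0,"wz": 0},{"dx": -0.066,"dy": 0,"dz": 0,"wx": 0,"wy": 0,"wz": 0},{"dx": -0.069,"dy": 0,"dz": 0,"wx": 0,"wy": 0,"wz": 0},{"dx": -0.072,"dy": 0,"dz": 0,"wx": 0,"wy": 0,"wz": 0},{"dx": -0.074,"dy": 0,"dz": 0,"wx": 0,"wy": 0,"wz": 0},{"dx": -0.074,"dy": 0,"dz": 0,"wx": 0,"wy": 0,"wz": 0},{"dx": -0.074,"dy": 0,"dz": 0,"wx": 0,"wy": 0,"wz": 0}]'

```text
time: 84.65
eef_pos: [0.6804, 0.011, 0.0878]
orientation: [-0.001, 0.034, 0.999, 0.001]
force: [-5.0, 0.2, 2.3]
opening: -0.002
finger_force: 2.6
```

>>> jog_arm --commands '[{"dx": 0.03,"dy": 0,"dz": 0,"wx": 0,"wy": 0,"wz": 0},{"dx": 0.1,"dy": 0,"dz": 0,"wx": 0,"wy": 0,"wz": 0},{"dx": 0.2,"dy": 0,"dz": 0,"wx": 0,"wy": 0,"wz": 0},{"dx": 0.32,"dy": 0,"dz": 0,"wx": 0,"wy": 0,"wz": 0},{"dx": 0.46,"dy": 0,"dz": -0.05,"wx": 0,"wy": 0,"wz": 0},{"dx": 0.6,"dy": 0,"dz": -0.15,"wx": 0,"wy": 0,"wz": 0},{"dx": 0.74,"dy": 0,"dz": -0.28,"wx": 0,"wy": 0,"wz": 0},{"dx": 0.85,"dy": 0,"dz": -0.38,"wx": 0,"wy": 0,"wz": 0},{"dx": 0.9,"dy": 0,"dz": -0.42,"wx": 0,"wy": 0,"wz": 0},{"dx": 0.9,"dy": 0,"dz": -0.42,"wx": 0,"wy": 0,"wz": 0}]'

```text
time: 85.65
eef_pos: [0.4128, 0.0291, 0.2171]
orientation: [0.004, 0.033, 0.999, 0.001]
force: [0.5, -0.1, 0.6]
opening: 0.004
finger_force: 0.0
```

```bash
python3 - <<'E'
from knob import *
grab('top','top5');knob('top5');print(ctrl.state()['force'].round(1))
a=load('top4')['image'].astype(int);b=load('top5')['image'].astype(int);o=load('top2')['image'].astype(int)
# stage unchanged between? pocket/bay region & turntable
print(np.abs(a-b)[195:255,290:420].max(), np.abs(a-b)[195:255,290:420].mean())
E
```

```text
21 [264.0952381  160.47619048] [0.697  0.0072 0.1   ]
[-0.   0.5  0.1]
2 0.26632478632478634
```

```bash
python3 - <<'E'
from h import *
d=load('top5')
for i in range(4): 
    b=d['image'].astype(int); a=-.0675
    O=np.array([.5098,-.1276])-np.array([-np.sin(a),np.cos(a)])*.075*i
    u,v=proj(d,[*O,.028]); c=b[int(v)-22:int(v)+23,int(u)-11:int(u)+12]
    m=(c[:,:,2]-c[:,:,0]>15); ys,xs=np.nonzero(m); print(m.sum(), (xs.mean()-11-u%1).round(1),(ys.mean()-22-v%1).round(1), ys.min()-22,ys.max()-22)
u,v=proj(d,[.4739,-.4359,.056]);print('block',b[int(v)-10:int(v)+11:4,int(u)-10:int(u)+11:4].mean(2).astype(int))
E
```

```text
71 -0.2 1.6 -12 13
60 -0.6 -1.0 -12 13
51 -0.2 0.4 -11 14
39 -3.3 0.3 -12 13
block [[ 64 126 225  94  94 132]
 [ 80 196 223 224 188 132]
 [ 73 203 225 227 178 132]
 [ 64 208 225 227 190 132]
 [ 82 211 225 227 188 132]
 [ 77  84 129 138 105 132]]
```

Every bay shows its coupon at the centre (weld strips symmetric along the bay), the block is seated and the lever is at its stop. I'm handing in.

```bash
python3 -c "
from plant import ctrl
print(ctrl.job_done())"
```

```text
the job is handed in; nothing more can be done
None
```

I seated the block in its pocket, set the four coupons centred in the four bays (all within about 2 mm by the camera), pushed the lever to its end stop, left the tools alone and handed the job in; no verdict came back.

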